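Wash-up at the potting bench

TASK

Wash up the potting bench: put every rinsed mixing cup upside down over a peg of the dryer, one to a peg, its rim flat on the dryer's top, and push every stirring rod tip first into a vial of the stand, one to a vial, fully down to the vial's floor. Only when all cups and rods are in place, throw the dryer's lever fully over to on, away from the robot. Leave the other things on the bench where they are.

Things in the scene. Friction and masses are not known exactly. Their poses are not given: they have to be found in the camera images.
- cup1: orange plastic mixing cup, hollow, octagonal outside and inside, 95 mm long, 56 mm across the outer flats, wall 3 mm, closed end 5 mm thick, 90 g. Origin on its axis at mid-length; +x points along the axis to the open mouth (rim 47.5 mm from the origin). It starts lying on one flat (axis level, 28 mm above the table). May be absent.
- cup2: yellow plastic mixing cup, hollow, octagonal outside and inside, 95 mm long, 56 mm across the outer flats, wall 3 mm, closed end 5 mm thick, 90 g. Origin on its axis at mid-length; +x points along the axis to the open mouth (rim 47.5 mm from the origin). It starts lying on one flat (axis level, 28 mm above the table). May be absent.
- cup3: white plastic mixing cup, hollow, octagonal outside and inside, 95 mm long, 56 mm across the outer flats, wall 3 mm, closed end 5 mm thick, 90 g. Origin on its axis at mid-length; +x points along the axis to the open mouth (rim 47.5 mm from the origin). It starts lying on one flat (axis level, 28 mm above the table). May be absent.
- rod1: stirring rod with a square red handle 18 x 18 x 70 mm and a round steel shaft 9 mm thick that sticks out 85 mm from one end of the handle, 60 g. Origin at the handle's centre; +x points along the rod to the shaft's tip (120 mm from the origin). It starts lying on its handle (axis level, 9 mm above the table).
- rod2: stirring rod with a square black handle 18 x 18 x 70 mm and a round steel shaft 9 mm thick that sticks out 85 mm from one end of the handle, 60 g. Origin at the handle's centre; +x points along the rod to the shaft's tip (120 mm from the origin). It starts lying on its handle (axis level, 9 mm above the table).
- rod3: stirring rod with a square blue handle 18 x 18 x 70 mm and a round steel shaft 9 mm thick that sticks out 85 mm from one end of the handle, 60 g. Origin at the handle's centre; +x points along the rod to the shaft's tip (120 mm from the origin). It starts lying on its handle (axis level, 9 mm above the table).
- dryer: fixed white warm-air dryer, a flat base 100 x 420 x 30 mm (x, y, z) with three upright blue drying pegs and a lever switch in a row along its y axis. Origin at the centre of its underside, on the table; local y of the pegs -170, -50, 70 mm, of the switch 168 mm.
- peg1 (a point): foot of drying peg 1: the peg's axis at the level of the dryer's top (30 mm above the table), where a seated cup's rim rests. The peg is 24 mm thick and 60 mm tall, tapering at the top
- peg2 (a point): foot of drying peg 2: the peg's axis at the level of the dryer's top (30 mm above the table), where a seated cup's rim rests. The peg is 24 mm thick and 60 mm tall, tapering at the top
- peg3 (a point): foot of drying peg 3: the peg's axis at the level of the dryer's top (30 mm above the table), where a seated cup's rim rests. The peg is 24 mm thick and 60 mm tall, tapering at the top
- switch (a joint): lever switch of the dryer, rad: 0 = off, leaning 0.5 rad from vertical towards the dryer's -x (its robot side); 1.0 = on, leaning 0.5 rad towards +x; it stays where it is left. It turns about the dryer's y axis, 22 mm above the dryer's top (52 mm above the table); housing 70 x 50 x 25 mm (x, y, z).
- switch_tip (a point): centre of the red ball (26 mm) at the end of the lever, 80 mm from its pivot
- stand: fixed aluminium stand 60 x 220 x 10 mm (x, y, z) with three upright open amber vials in a row along its y axis (local y -72, 0, 72 mm) and a steel pin 65 mm tall at each end. Origin at the centre of its underside, on the table.
- vial1 (a point): centre of the mouth of vial 1, 93 mm above the table. The vial is 26 mm across, its round bore 16 mm wide and 79 mm deep, upright, its inner floor 14 mm above the table. A rod fully home has its handle 6 mm clear of the mouth
- vial2 (a point): centre of the mouth of vial 2, 93 mm above the table. The vial is 26 mm across, its round bore 16 mm wide and 79 mm deep, upright, its inner floor 14 mm above the table. A rod fully home has its handle 6 mm clear of the mouth
- vial3 (a point): centre of the mouth of vial 3, 93 mm above the table. The vial is 26 mm across, its round bore 16 mm wide and 79 mm deep, upright, its inner floor 14 mm above the table. A rod fully home has its handle 6 mm clear of the mouth
- screwdriver: screwdriver lying on the table; a bystander, to be left alone
- tape: yellow tape roll, 56 mm across, 22 mm high, lying flat; a bystander, to be left alone
- meter: orange hand multimeter 150 x 80 x 36 mm, lying flat; a bystander, to be left alone
- solvent: white solvent bottle 60 mm across, 150 mm tall; a bystander, to be left alone
- resin: steel resin can 70 mm across, 100 mm tall; a bystander, to be left alone
- spool: copper wire spool 60 mm across, 41 mm high; a bystander, to be left alone
- brush: brush lying on the table; a bystander, to be left alone
Mind the look-alikes: they are no part of the job. Leave any turquoise look-alike of the cup1 alone.

How it is judged:
On the way, in this order (a step that is already met when the one before it is completed fails the run):
1. every cup sits upside down on a peg and every rod stands fully in a vial, with the lever still off ((horizontal distance between cup1 and peg1 below 0.018 m or horizontal distance between cup1 and peg2 below 0.018 m or horizontal distance between cup1 and peg3 below 0.018 m) and z of each of cup1, cup2, cup3 in the frame of dryer below 0.0825 m and angle between each of cup1, cup2, cup3's own x axis and vertical above 3.04 rad and linear speed of each of cup1, cup2, cup3, rod1, rod2, rod3 below 0.03 m/s and (horizontal distance between cup2 and peg1 below 0.018 m or horizontal distance between cup2 and peg2 below 0.018 m or horizontal distance between cup2 and peg3 below 0.018 m) and (horizontal distance between cup3 and peg1 below 0.018 m or horizontal distance between cup3 and peg2 below 0.018 m or horizontal distance between cup3 and peg3 below 0.018 m) and (horizontal distance between rod1 and vial1 below 0.016 m or horizontal distance between rod1 and vial2 below 0.016 m or horizontal distance between rod1 and vial3 below 0.016 m) and z of each of rod1, rod2, rod3 in the frame of stand below 0.141 m and angle between each of rod1, rod2, rod3's own x axis and vertical above 2.98 rad and (horizontal distance between rod2 and vial1 below 0.016 m or horizontal distance between rod2 and vial2 below 0.016 m or horizontal distance between rod2 and vial3 below 0.016 m) and (horizontal distance between rod3 and vial1 below 0.016 m or horizontal distance between rod3 and vial2 below 0.016 m or horizontal distance between rod3 and vial3 below 0.016 m) and value of joint switch below 0.4 rad), for 0.2 s.
2. the lever is thrown to on (value of joint switch above 0.85 rad), for 0.2 s.
At the end, for the whole second after the job is handed in: Every cup is upside down over a peg (within 18 mm of its axis, 6 degrees of vertical), rim within 5 mm of the dryer's top; every rod stands in a vial (9 degrees), tip within 7 mm of its floor; all at rest; lever beyond 0.85 of 1.0 rad ((horizontal distance between cup1 and peg1 below 0.018 m or horizontal distance between cup1 and peg2 below 0.018 m or horizontal distance between cup1 and peg3 below 0.018 m) and z of each of cup1, cup2, cup3 in the frame of dryer below 0.0825 m and angle between each of cup1, cup2, cup3's own x axis and vertical above 3.04 rad and linear speed of each of cup1, cup2, cup3, rod1, rod2, rod3 below 0.03 m/s and (horizontal distance between cup2 and peg1 below 0.018 m or horizontal distance between cup2 and peg2 below 0.018 m or horizontal distance between cup2 and peg3 below 0.018 m) and (horizontal distance between cup3 and peg1 below 0.018 m or horizontal distance between cup3 and peg2 below 0.018 m or horizontal distance between cup3 and peg3 below 0.018 m) and (horizontal distance between rod1 and vial1 below 0.016 m or horizontal distance between rod1 and vial2 below 0.016 m or horizontal distance between rod1 and vial3 below 0.016 m) and z of each of rod1, rod2, rod3 in the frame of stand below 0.141 m and angle between each of rod1, rod2, rod3's own x axis and vertical above 2.98 rad and (horizontal distance between rod2 and vial1 below 0.016 m or horizontal distance between rod2 and vial2 below 0.016 m or horizontal distance between rod2 and vial3 below 0.016 m) and (horizontal distance between rod3 and vial1 below 0.016 m or horizontal distance between rod3 and vial2 below 0.016 m or horizontal distance between rod3 and vial3 below 0.016 m) and value of joint switch above 0.85 rad); the robot touches nothing.
It fails at once if a bystander is pushed more than 40 mm from its place (distance of any of screwdriver, tape, meter, solvent, resin, spool, brush from where it was at the start of the episode above 0.04 m).
Of cup1, cup2, cup3 only 2 to 3 are there at a start; the rules pass over those that are not, and their reading is None.
At some moment in a run one of cup1, cup2, cup3, rod1, rod2, rod3 may be knocked a few centimetres aside while the robot is not near it.
Once in a run the grip may slacken for a moment while it holds something.
It also fails if it takes over 210 s, if anything falls off the work surface, if the arm or the gripper's body presses on something with over 40 N, if the wrist force passes 120 N, or if a joint passes its speed limit or range.

ROBOT

A 6-joint arm with a two-finger parallel gripper is mounted at the origin on the work surface. World frame = base frame: x ahead of the robot, y to its left, z up, the work surface at z = 0. Lengths are in m, angles in rad, forces in N, time in s.
With the tool pointing down it reaches from about 0.25 to 0.775 m from the base axis. Payload 4 kg.
Tool frame: the origin (TCP) lies at the very end of the fingers, on their centre line; the grasp point (between the pads) lies 19 mm behind it (arm.hold_point_z is the distance from the TCP to the grasp point, in m); z points along the fingers, y is the line along which they close (so a half turn about z gives the same grasp; the last joint's range is limited). The gripper opens to 85 mm and grips with 20 to 120 N. Pads are 22 mm wide; open, the fingers measure 114 mm over their backs; the gripper's body (76 mm by 85 mm) begins 54 mm behind the grasp point. The pads swing forward as they close: fully open they stand 13 mm farther back than shut.
Start: joints at [-1.316, 0.087, 1.371, -0, 1.684, -0.103], TCP at [0.193, -0.515, 0.231] pointing down, gripper open.
Joint ranges: [-3.1, 3.1], [-0.76, 2.03], [0.27, 2.55], [-1.08, 4.22], [0.17, 2.65], [-2.57, 2.57]. Speed limits (rad/s): [2.79, 2.79, 3.14, 3.14, 3.14, 3.14].

INTERFACE

Orientations are given as a unit quaternion [x, y, z, w].
In Python, from cell import arm gives the robot as it stands.
- The arm moves only by the tool drive_tool, never from a script. Its argument "motion" is a list of rows, each an object of numbers: "ax", "ay", "az": the turn, a rotation vector about the tool's x, y, z in rad; "tx", "ty", "tz": the shift along the tool's x, y, z in mm; "grip": the finger opening in mm, from 0 to 85.4. In form: [{"ax": .., "ay": .., "az": .., "tx": .., "ty": .., "tz": .., "grip": ..}, ...]. A call has 1 to 12 rows; each row is the pose to reach, as a shift and turn from the pose commanded when the call began, along the tool's axes at that moment; what a row does not reach only later rows make up. A row lasts 1/8 s, in which the tool goes at most 62.5 mm and 10.7 degrees, less where a joint would pass 70% of its speed; a pose out of reach is approached as far as the arm can. A call with a gripper value outside its range is refused whole. The fingers move at their own pace and stop on an object; "squeeze" is the grip in N (left out, the last holds). Time passes only in rows, so rows that repeat a pose let the fingers close. It gives the time, the measured TCP pose, the force, the opening and the grip force at its end, in the units of the state.
- arm.read_state(): the state, without advancing time (a new reading comes with each control period).
- arm.camera(name): name is "side" or "top" or "wrist"; returns the picture (384x512x3 uint8, red, green, blue); there is no depth.
- arm.get_calibration(name): a dict with "camera_matrix" (3x3 intrinsics, pixels), "rvec" (rotation vector, rad) and "tvec" (3), from world to camera coordinates, as OpenCV has them; the wrist camera has in their place "T_tool_cam" (4x4, takes a point from camera to tool coordinates, whose origin is the TCP and whose axes are the flange's). Camera axes: x right, y down, z forward; pixel columns grow to the right and rows downward; lengths in m; the calibration is good to about 2 mm. The wrist camera is an equidistant fisheye: a pixel r from the principal point sees the ray r / f radians off the axis. A picture is of the moment at which its call begins: read the wrist's pose just before it. get_calibration takes no time and is no camera call.
- arm.finish_job(): hands the job in; it is judged then, once.
Trained networks look in the newest picture that a camera, given by its name, has taken for a name from the list of things; names that differ only in an ending like _2 or _b are one class to them, and where a whole thing is asked for, a point or a joint stands for the part that bears it (a point fixed in the world has none). Each returns a list of dicts, best first, with "conf" (0 to 1); they miss things now and then, are a little off and sometimes report something else, mostly with a low value. They report only what shows in the picture. A call takes as long as a camera call. They do not tell look-alikes from the thing itself.
- arm.recognise(camera, target): "position" ([column, row] as shares, 0 to 1, of the picture: columns of its width, rows of its height, amid what is visible of it).
- arm.mark_of(camera, target): "position" ([column, row] as shares, 0 to 1, of the picture: columns of its width, rows of its height: a listed point, or the origin of a listed thing).
The state is a dict: "clock": time; "joints": joint angles; "joint_vel": joint speeds; "tau": joint torques, N m; "tcp_pos": TCP position; "tcp_rot": TCP orientation; "ft_force": force on the tool from outside, world axes, zero at the start; "torque": the same for the moment, N m; "grip_width": finger opening in m; "grip_force": force on a finger pad.
Only numpy, scipy, OpenCV 4.12 (cv2) and the standard library are available. Lean on these libraries where they do the work, as an engineer would, in place of code of your own. Each camera call takes 0.05 s, during which the arm holds its last target. There are 200 camera calls.

## Working session

There is one attempt and no reset: what is moved stays moved. The work goes in short steps, Python scripts to look and compute and a tool call to move; the robot and the scene stay as the last step left them, time stands still between calls to the robot, and variables do not carry over. Pictures are saved under pics/ and viewed, at most 14 in all, crops included, and the job is handed in when it is done.

Besides the shell and the picture viewer there is one more tool, called after "Call:" as a command line: name --argument value ..., lists and objects as JSON in quotes. drive_tool: Moves the arm, as the interface text tells. Its arguments: {"type":"object","properties":{"motion":{"type":"array"},"squeeze":{"type":"number"}},"required":["motion"]}

```bash
mkdir -p pics; ls
python3 - <<'E'
from cell import arm
import cv2,numpy as np
print(arm.read_state())
for n in("top","side"):
    im=arm.camera(n); cv2.imwrite(f"pics/{n}0.png",cv2.cvtColor(im,cv2.COLOR_RGB2BGR))
    c=arm.get_calibration(n);print(n,c)
    for t in["cup1","cup2","cup3","rod1","rod2","rod3","peg1","peg2","peg3","switch_tip","vial1","vial2","vial3","dryer","stand"]:
        print(t,[(round(d["conf"],2),round(d["position"][0]*512),round(d["position"][1]*384)) for d in arm.mark_of(n,t)][:4])
print(arm.get_calibration("wrist"))
E
```

```text
pics
{'clock': 0.0, 'joints': array([-1.31606899e+00,  8.79365903e-02,  1.37227028e+00,  7.39291721e-06,
        1.68354847e+00, -1.03118750e-01]), 'joint_vel': array([-6.32407169e-05,  1.41103211e-05, -3.35094560e-04, -5.20148581e-04,
        4.24303398e-04,  2.15412147e-04]), 'tau': array([ 5.38686145e-04, -3.51873207e+01, -3.13266170e+01, -5.40163319e-05,
        1.07769683e-02,  9.88666557e-06]), 'tcp_pos': array([ 0.19250672, -0.5146906 ,  0.23014102]), 'tcp_rot': array([ 9.84035280e-01,  1.77970216e-01, -7.82292731e-05, -1.07851840e-03]), 'ft_force': array([ 0.33763267,  0.17157601, -0.05193731]), 'torque': array([ 0.0189052 , -0.00025019, -0.01963828]), 'grip_force': 0.0, 'grip_width': 0.085766302070229}
top {'camera_matrix': array([[364.56515712,   0.        , 256.86833021],
       [  0.        , 364.56515712, 194.05062478],
       [  0.        ,   0.        ,   1.        ]]), 'rvec': array([ 2.16488784, -2.19643369,  0.04984728]), 'tvec': array([0.0196121 , 0.47755903, 1.05476321])}
cup1 [(0.95, 177, 244), (0.81, 224, 211), (0.76, 384, 298)]
cup2 [(0.95, 177, 244), (0.81, 22
[... 1690 characters left out ...]
168), (0.78, 247, 166), (0.67, 266, 164), (0.53, 247, 190)]
vial2 [(0.92, 229, 168), (0.78, 247, 166), (0.67, 266, 164), (0.53, 247, 190)]
vial3 [(0.92, 229, 168), (0.78, 247, 166), (0.67, 266, 164), (0.53, 247, 190)]
dryer [(0.87, 176, 248)]
stand [(0.67, 244, 190)]
{'camera_matrix': array([[297.31863964,   0.        , 254.09718043],
       [  0.        , 297.31863964, 191.39925936],
       [  0.        ,   0.        ,   1.        ]]), 'T_tool_cam': array([[ 0.00171304, -0.95394124, -0.29998862,  0.0777131 ],
       [ 0.99999704,  0.0011165 ,  0.00215995,  0.00115432],
       [-0.00172553, -0.29999144,  0.95394033, -0.14123167],
       [ 0.        ,  0.        ,  0.        ,  1.        ]])}
```

Run:
```python
import cv2
t=cv2.imread("pics/top0.png"); 
cv2.imwrite("pics/top0b.png",cv2.resize(t,(800,600),interpolation=cv2.INTER_CUBIC))
t=cv2.imread("pics/side0.png"); 
cv2.imwrite("pics/side0b.png",cv2.resize(t,(800,600),interpolation=cv2.INTER_CUBIC))
```

```text
(no output)
```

View pics/top0b.png

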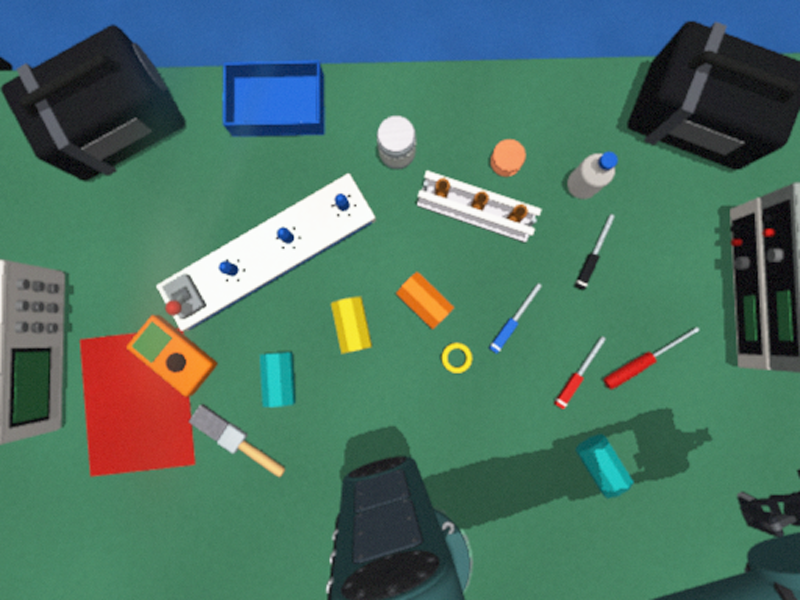

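View pics/side0b.png

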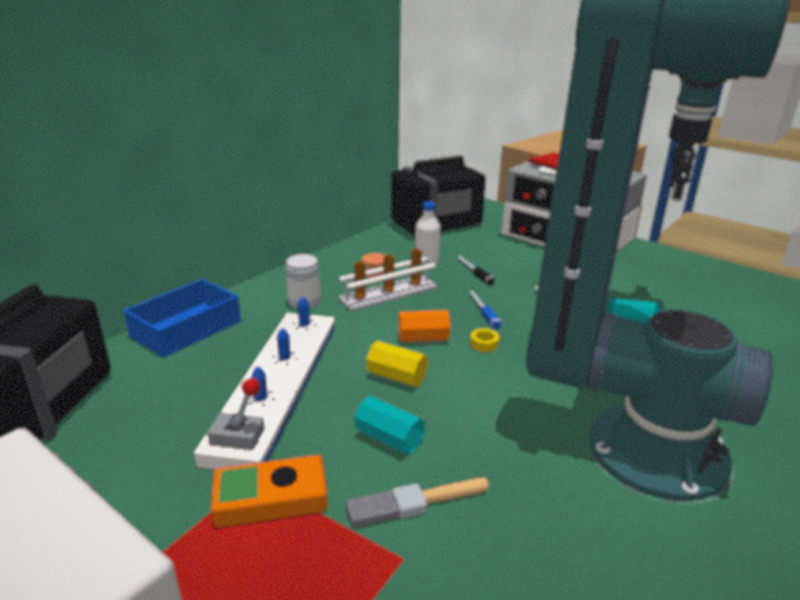

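The top picture shows two cups: orange at (272,191) and yellow at (225,207), in 512-pixel coordinates. No white cup is present. Turquoise look-alikes are at (177,243) and (387,298). The rods are black (380,163), blue (324,210) and red (368,245). The screwdriver at (412,229) looks like the red rod but has a round, long handle. The dryer lever is at (112,197).

Next I'll move above the bench for a close wrist view.

```bash
cat > h.py <<'E'
import numpy as np,cv2,json,os
from scipy.spatial.transform import Rotation as R
from cell import arm
def state():
    s=arm.read_state(); f=open("states.jsonl","a"); f.write(json.dumps([list(map(float,s[k])) for k in("joints","tcp_pos","tcp_rot")])+"\n"); return s
def T(s):
    M=np.eye(4);M[:3,:3]=R.from_quat(s["tcp_rot"]).as_matrix();M[:3,3]=s["tcp_pos"];return M
def ray(name,uv,s=None):
    c=arm.get_calibration(name);K=c["camera_matrix"];uv=np.asarray(uv,float)
    x=(uv-[K[0,2],K[1,2]])/K[0,0]
    if name=="wrist":
        r=np.linalg.norm(x)+1e-12;d=np.r_[np.sin(r)*x/r,np.cos(r)];M=T(s)@c["T_tool_cam"];return M[:3,3],M[:3,:3]@d
    A=cv2.Rodrigues(c["rvec"])[0];return -A.T@c["tvec"],A.T@np.r_[x,1]
def at_z(name,uv,z,s=None):
    o,d=ray(name,uv,s);return o+d*(z-o[2])/d[2]
def proj(name,p,s=None):
    c=arm.get_calibration(name);K=c["camera_matrix"]
    if name=="wrist":
        q=np.linalg.inv(T(s)@c["T_tool_cam"])@np.r_[p,1];n=np.hypot(q[0],q[1]);t=np.arctan2(n,q[2]);return K[[0,1],2]+K[0,0]*t*q[:2]/n
    A=cv2.Rodrigues(c["rvec"])[0];q=A@np.asarray(p)+c["tvec"];return K[[0,1],2]+K[0,0]*q[:2]/q[2]
def snap(name,fn):
    s=state();im=cv2.cvtColor(arm.camera(name),cv2.COLOR_RGB2BGR);cv2.imwrite(fn,im);return s,im
def marks(name,t,z,s=None,f="mark_of"):
    return [(round(d["conf"],2),np.round(at_z(name,np.array(d["position"])*[512,384],z,s),4)[:2]) for d in getattr(arm,f)(name,t)]
def togo(p,quat=None,s=None):
    "shift mm in tool axes and rotvec"
    s=s or state();M=T(s)
    print("t",np.round(M[:3,:3].T@(np.asarray(p)-M[:3,3])*1000,1),end=" ")
    if quat is not None: print("a",np.round((R.from_matrix(M[:3,:3]).inv()*R.from_matrix(quat)).as_rotvec(),3),end="")
    print()
E
python3 - <<'E'
from h import *
s=state()
P={"cup_or":((272,191),.05),"cup_ye":((225,207),.05)}
arm.camera("top")
for t,z in[("cup1",.028),("rod1",.009),("peg1",.03),("switch_tip",.122),("vial1",.093),("stand",0)]:
    print(t,[ (c,p.tolist()) for c,p in marks("top",t,z)])
for n,uv in [("or",(272,191)),("ye",(225,207))]: print(n,at_z("top",uv,.05))
togo([.40,0.0,.45],np.diag([1,-1,-1.]) if 0 else np.array([[0,1,0],[1,0,0],[0,0,-1.]]).T)
togo([.40,0.0,.45],np.diag([1,-1,-1.]))
E
```

```text
cup1 [(0.95, [0.3403, 0.245]), (0.82, [0.1787, -0.3449]), (0.77, [0.4773, -0.0349]), (0.68, [0.384, -0.0934]), (0.58, [0.4373, 0.1062]), (0.41, [0.5651, 0.2648])]
rod1 [(0.82, [0.4134, -0.1779]), (0.79, [0.3017, -0.2804]), (0.75, [0.5273, -0.3385])]
peg1 [(0.81, [0.5958, 0.2289]), (0.71, [0.6697, 0.1185]), (0.71, [0.539, 0.3261]), (0.26, [0.6407, -0.2198])]
switch_tip [(0.69, [0.4757, -0.0379]), (0.63, [0.4615, 0.3932])]
vial1 [(0.97, [0.677, -0.0563]), (0.92, [0.6634, -0.1274]), (0.58, [0.6335, -0.197]), (0.26, [0.6445, -0.1226])]
stand [(0.96, [0.658, -0.1352])]
or [ 0.48361783 -0.03097505  0.05      ]
ye [0.44013045 0.10305494 0.05      ]
t [ 374.7 -409.9 -218.7] a [ 0.     0.    -1.213]
t [ 374.7 -409.9 -218.7] a [ 0.    -0.     0.358]
```

Call:
drive_tool --motion '[{"tx":340,"ty":-316,"tz":-120,"grip":85},{"tx":340,"ty":-316,"tz":-120,"grip":85},{"tx":340,"ty":-316,"tz":-120,"grip":85},{"tx":340,"ty":-316,"tz":-120,"grip":85},{"tx":340,"ty":-316,"tz":-120,"grip":85},{"tx":340,"ty":-316,"tz":-120,"grip":85},{"tx":340,"ty":-316,"tz":-120,"grip":85},{"tx":340,"ty":-316,"tz":-120,"grip":85},{"tx":340,"ty":-316,"tz":-120,"grip":85},{"tx":340,"ty":-316,"tz":-120,"grip":85},{"tx":340,"ty":-316,"tz":-120,"grip":85},{"tx":340,"ty":-316,"tz":-120,"grip":85}]'

```text
invalid input at $.motion[0]: expected keys ax, ay, az, tx, ty, tz, grip
```

Run:
```python
from h import *
s,im=snap("wrist","pics/w1.png")
print(s["joints"],s["tcp_pos"],s["tcp_rot"])
cv2.imwrite("pics/w1b.png",cv2.resize(im,(800,600),interpolation=cv2.INTER_CUBIC))
for t,z in[("cup1",.028),("rod1",.009),("peg1",.03),("vial1",.093)]:
    print(t,[ (c,p.tolist()) for c,p in marks("wrist",t,z,s)])
for n,t,z in[("cup","cup1",.028),("rod","rod1",.009)]: print("rec",t,[ (c,p.tolist()) for c,p in marks("wrist",t,z,s,"recognise")])
```

```text
[-1.31609668e+00  8.72566927e-02  1.37069467e+00  6.20679207e-06
  1.68362293e+00 -1.03114747e-01] [ 0.19261917 -0.51518409  0.23131257] [9.84038687e-01 1.77954662e-01 3.76967044e-06 8.91690620e-06]
cup1 [(0.73, [0.1801, -0.344])]
rod1 [(0.82, [0.3084, -0.2945])]
peg1 []
vial1 []
rec cup1 [(0.85, [0.1822, -0.348])]
rec rod1 [(0.77, [0.3118, -0.295])]
```

View pics/w1b.png

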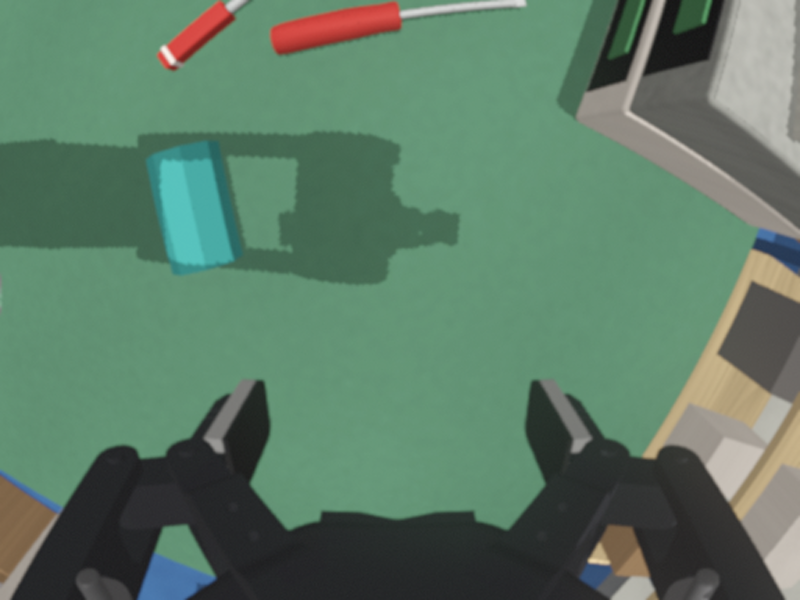

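The move was refused because every row needs all the keys. This view still confirms that the square handle with the white cap at (195,35) is rod1, and the round red one at (335,28) is the screwdriver.

Call:
drive_tool --motion '[{"ax":0,"ay":0,"az":0,"tx":340,"ty":-316,"tz":-120,"grip":85},{"ax":0,"ay":0,"az":0,"tx":340,"ty":-316,"tz":-120,"grip":85},{"ax":0,"ay":0,"az":0,"tx":340,"ty":-316,"tz":-120,"grip":85},{"ax":0,"ay":0,"az":0,"tx":340,"ty":-316,"tz":-120,"grip":85},{"ax":0,"ay":0,"az":0,"tx":340,"ty":-316,"tz":-120,"grip":85},{"ax":0,"ay":0,"az":0,"tx":340,"ty":-316,"tz":-120,"grip":85},{"ax":0,"ay":0,"az":0,"tx":340,"ty":-316,"tz":-120,"grip":85},{"ax":0,"ay":0,"az":0,"tx":340,"ty":-316,"tz":-120,"grip":85},{"ax":0,"ay":0,"az":0,"tx":340,"ty":-316,"tz":-120,"grip":85},{"ax":0,"ay":0,"az":0,"tx":340,"ty":-316,"tz":-120,"grip":85},{"ax":0,"ay":0,"az":0,"tx":340,"ty":-316,"tz":-120,"grip":85},{"ax":0,"ay":0,"az":0,"tx":340,"ty":-316,"tz":-120,"grip":85}]'

```text
clock: 3.8
tcp_pos: [0.4, -0.101, 0.3509]
tcp_rot: [0.984, 0.177, -0.0, -0.0]
ft_force: [-0.0, 1.1, 0.4]
grip_width: 0.0853
grip_force: 0.0
```

```bash
cat > look.py <<'E'
from h import *
import sys
s,im=snap("wrist",f"pics/{sys.argv[1]}.png")
print(s["joints"].round(3),s["tcp_pos"].round(4),s["tcp_rot"].round(4))
cv2.imwrite(f"pics/{sys.argv[1]}b.png",cv2.resize(im,(800,600),interpolation=cv2.INTER_CUBIC))
for t,z in[("cup1",.028),("rod1",.009),("peg1",.03),("vial1",.093),("switch_tip",.122)]:
    print(t,[ (c,p.tolist()) for c,p in marks("wrist",t,z,s)])
for n,t,z in[("cup","cup1",.028),("rod","rod1",.009)]: print("rec",t,[ (c,p.tolist()) for c,p in marks("wrist",t,z,s,"recognise")])
E
python3 look.py w2
```

```text
[-0.385 -0.211  1.417 -0.     1.936  0.83 ] [ 0.4    -0.101   0.3509] [ 9.842e-01  1.768e-01 -3.000e-04 -1.000e-04]
cup1 [(0.96, [0.3489, 0.2438]), (0.88, [0.4772, -0.0324]), (0.64, [0.4419, 0.1034]), (0.57, [0.1819, -0.3458])]
rod1 [(0.73, [0.3089, -0.289]), (0.65, [0.5362, -0.3333]), (0.62, [0.4164, -0.1763])]
peg1 [(0.85, [0.5511, 0.3259])]
vial1 [(0.38, [0.3412, -0.2497])]
switch_tip []
rec cup1 [(0.95, [0.3445, 0.2414]), (0.94, [0.1773, -0.3385]), (0.85, [0.4843, -0.0317]), (0.73, [0.443, 0.1014]), (0.63, [0.5232, 0.3489]), (0.62, [0.3811, 0.404])]
rec rod1 [(0.72, [0.3296, -0.2979]), (0.71, [0.4326, -0.1848]), (0.69, [0.5462, -0.3386])]
```

View pics/w2b.png

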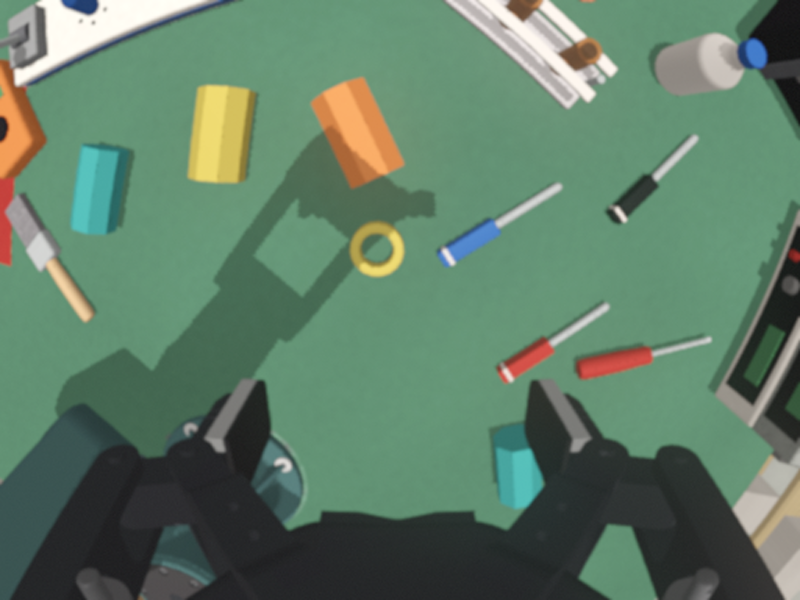

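The view shows the orange cup at (358,132), yellow at (222,133), and the rods at blue (470,242), black (635,197) and red (527,360). I can't make out the cup mouths from above, so I'll crop the side view.

Run:
```python
from h import *
s,im=snap("side","pics/s2.png")
print(ray("side",(256,192)))
cv2.imwrite("pics/s2c.png",cv2.resize(im[185:300,215:300],None,fx=5,fy=5,interpolation=cv2.INTER_CUBIC))
```

```text
(array([-0.14548881,  0.83385965,  0.65788789]), array([ 0.54859017, -0.68956789, -0.47331322]))
```

View pics/s2c.png

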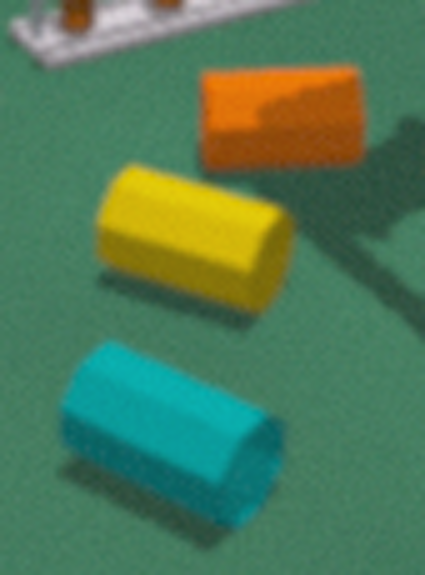

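Call:
drive_tool --motion '[{"ax":0,"ay":-0.1,"az":0,"tx":60,"ty":-15,"tz":40,"grip":85},{"ax":0,"ay":-0.25,"az":0,"tx":120,"ty":-30,"tz":80,"grip":85},{"ax":0,"ay":-0.25,"az":0,"tx":170,"ty":-40,"tz":130,"grip":85},{"ax":0,"ay":-0.25,"az":0,"tx":210,"ty":-50,"tz":180,"grip":85},{"ax":0,"ay":-0.25,"az":0,"tx":210,"ty":-50,"tz":180,"grip":85},{"ax":0,"ay":-0.25,"az":0,"tx":210,"ty":-50,"tz":180,"grip":85}]'

```text
clock: 5.0
tcp_pos: [0.5789, 0.0212, 0.1675]
tcp_rot: [0.976, 0.178, -0.126, 0.022]
ft_force: [-0.3, 0.3, -0.2]
grip_width: 0.0852
grip_force: 0.0
```

```bash
python3 look.py w3
```

```text
[-0.011  0.351  1.204 -0.093  1.827  1.187] [0.5789 0.0212 0.1675] [ 0.9758  0.1775 -0.1262  0.0216]
cup1 [(0.63, [0.4852, -0.0322]), (0.6, [0.4472, 0.1]), (0.6, [0.3491, 0.2407])]
rod1 [(0.86, [0.5372, -0.3276]), (0.83, [0.4198, -0.176])]
peg1 [(0.92, [0.6026, 0.2235]), (0.9, [0.6622, 0.1192])]
vial1 [(0.96, [0.6357, -0.1973]), (0.72, [0.6842, -0.0617]), (0.56, [0.6596, -0.1342])]
switch_tip []
rec cup1 [(0.86, [0.3543, 0.242]), (0.72, [0.4598, 0.1108]), (0.67, [0.4852, -0.0301]), (0.49, [0.4388, -0.1499])]
rec rod1 [(0.97, [0.5494, -0.3381]), (0.8, [0.4237, -0.1609]), (0.71, [0.6162, 0.1864])]
```

View pics/w3b.png

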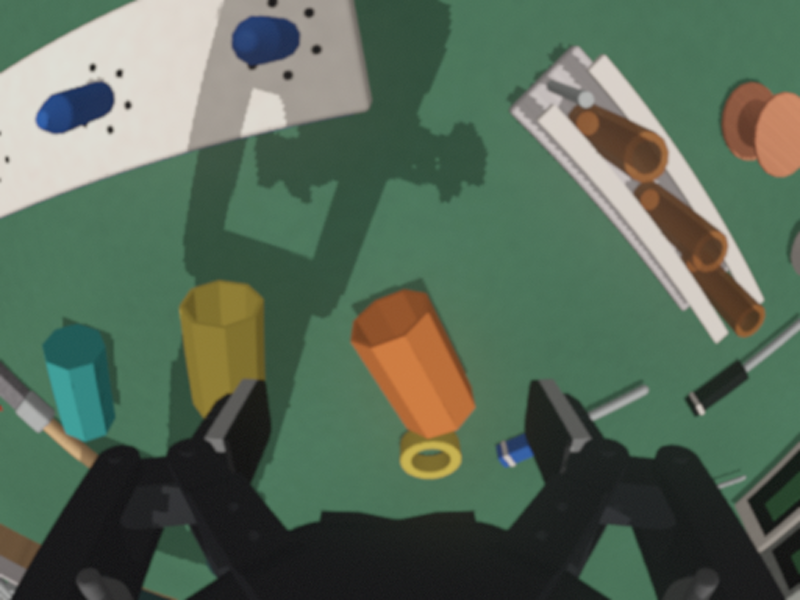

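The picture settles the cup directions: both mouths face away from the robot (orange rim at (392,320), yellow rim at (222,300)). The vials and pegs show clearly too. Next I'll fit the poses to the colour masks and fit an arm model.

```bash
cat > fit.py <<'E'
from h import *
from scipy.optimize import minimize
COL={"orange":((3,120,90),(14,255,255)),"yellow":((20,90,60),(34,255,255)),"red":((172,130,60),(180,255,255)),"blue":((105,110,60),(125,255,255)),"black":((0,0,0),(180,255,60))}
def solid(kind):
    if kind=="cup":
        r=.028/np.cos(np.pi/8);a=np.arange(8)*np.pi/4+np.pi/8
        return np.array([[x,r*np.cos(t),r*np.sin(t)+.028] for x in(-.0475,.0475) for t in a])
    return np.array([[x,y,z] for x in(-.035,.035) for y in(-.009,.009) for z in(0,.018)])
def fit(views,kind,col,guess):
    """views: (camera, image, state); best x,y,yaw by overlap of the projected hull with the colour mask"""
    P=solid(kind);data=[]
    for n,im,s in views:
        m=cv2.inRange(cv2.cvtColor(im,cv2.COLOR_BGR2HSV),*map(np.array,COL[col]))
        if col=="red": m|=cv2.inRange(cv2.cvtColor(im,cv2.COLOR_BGR2HSV),np.array((0,130,60)),np.array((5,255,255)))
        c=proj(n,[*guess[:2],.02],s);w=np.zeros_like(m);cv2.circle(w,tuple(int(v) for v in c),60 if n=="wrist" and kind=="cup" else 32,255,-1);m&=w
        data.append((n,m,s))
    def cost(q):
        c=0
        for n,m,s in data:
            M=R.from_euler("z",q[2]).as_matrix();pts=np.array([proj(n,M@p+[q[0],q[1],0],s) for p in P],np.float32)
            h=np.zeros(m.shape,np.uint8);cv2.fillConvexPoly(h,np.round(cv2.convexHull(pts)*16).astype(np.int32),255,cv2.LINE_AA,4)
            c+=1-np.minimum(h,m).sum(dtype=float)/np.maximum(h,m).sum(dtype=float)
        return c/len(data)
    best=min((minimize(cost,g,method="Nelder-Mead",options=dict(initial_simplex=np.array(g)+np.array([[0,0,0],[.01,0,0],[0,.01,0],[0,0,.15]]),xatol=1e-4,fatol=1e-4)) for g in [[guess[0],guess[1],guess[2]+d] for d in(-.25,0,.25)]),key=lambda r:r.fun)
    return best.x,best.fun
E
cat > kin.py <<'E'
from h import *
from scipy.optimize import least_squares
def fk(q,p):
    a1,h1,b,L2,e,L4,L6=p;Z=lambda t:R.from_euler("z",t);Y=lambda t:R.from_euler("y",t)
    r=Z(q[0]);x=r.apply([a1,b,h1]);r=r*Y(q[1]);x=x+r.apply([0,0,L2]);r=r*Y(q[2]);x=x+r.apply([e,0,L4]);r=r*Z(q[3])*Y(q[4])*Z(q[5]+np.pi/2);x=x+r.apply([0,0,L6]);return x,r
def fitkin():
    D=[json.loads(l) for l in open("states.jsonl")]
    D=D[:]
    def f(p): return np.r_[np.concatenate([(fk(d[0],p)[0]-d[1])*100 for d in D]),(np.array(p)[[0,4]])*.01]
    return least_squares(f,[0,.3,.05,.35,0,.35,.2])
LO=np.array([-3.1,-.76,.27,-1.08,.17,-2.57])+.03;HI=np.array([3.1,2.03,2.55,4.22,2.65,2.57])-.03
def ik(pos,rot,p,q0=None,n=12):
    best=None;rng=np.random.default_rng(0)
    f=lambda q:(lambda x,r:np.r_[(x-pos)*10,(r.inv()*rot).as_rotvec()])(*fk(q,p))
    for i in range(n):
        g=q0 if(i==0 and q0 is not None) else rng.uniform(LO,HI)
        g=np.clip(g,LO+.01,HI-.01)
        o=least_squares(f,g,bounds=(LO,HI));
        if o.cost<1e-6 and q0 is not None: return o.x,o.cost
        if best is None or o.cost<best[1]: best=(o.x,o.cost)
    return best
E
python3 - <<'E'
from kin import *
from fit import *
o=fitkin();print(o.x.round(4),abs(o.fun).max()/100)
for l in open("states.jsonl"):
    d=json.loads(l);print((fk(d[0],o.x)[1].inv()*R.from_quat(d[2])).magnitude().round(4))
D=[json.loads(l) for l in open("states.jsonl")]
S=lambda d:dict(tcp_pos=np.array(d[1]),tcp_rot=np.array(d[2]))
w2=("wrist",cv2.imread("pics/w2.png"),S(D[-3]));w3=("wrist",cv2.imread("pics/w3.png"),S(D[-1]));top=("top",cv2.imread("pics/top0.png"),None)
print([d[1] for d in D])
for k,c,g in[("cup","orange",(.48,-.033,.8)),("cup","yellow",(.442,.104,.17)),("rod","blue",(.415,-.177,-.9)),("rod","red",(.306,-.285,-.9)),("rod","black",(.535,-.335,-.9))]:
    for nm,v in(("w2",[w2]),("top",[top])): 
        x,fu=fit(v,k,c,g);print(c,nm,x.round(4),round(fu,3))
E
```

```text
[-0.      0.1526  0.0566  0.449   0.1007  0.4998  0.3248] 1.006994424047862e-05Traceback (most recent call last):
  File "<stdin>", line 5, in <module>
AttributeError: 'float' object has no attribute 'round'
```

Run:
```python
from kin import *
from fit import *
o=fitkin();p=o.x
D=[json.loads(l) for l in open("states.jsonl")]
for d in D: print(np.round((fk(d[0],p)[1].inv()*R.from_quat(d[2])).magnitude(),4),np.round(fk(d[0],p)[0]-d[1],4))
S=lambda d:dict(tcp_pos=np.array(d[1]),tcp_rot=np.array(d[2]))
w2=("wrist",cv2.imread("pics/w2.png"),S(D[-3]));top=("top",cv2.imread("pics/top0.png"),None)
for k,c,g in[("cup","orange",(.48,-.033,.8)),("cup","yellow",(.442,.104,.17)),("rod","blue",(.415,-.177,-.9)),("rod","red",(.306,-.285,-.9)),("rod","black",(.535,-.335,-.9))]:
    for nm,v in(("w2",[w2]),("top",[top])): 
        x,fu=fit(v,k,c,g);print(c,nm,x.round(4),np.round(fu,3))
```

```text
0.0 [-0. -0. -0.]
0.0 [-0. -0. -0.]
0.0 [-0. -0. -0.]
0.0 [-0. -0. -0.]
0.0 [-0. -0.  0.]
0.0 [-0. -0.  0.]
0.0 [-0.  0.  0.]Traceback (most recent call last):
  File "<stdin>", line 10, in <module>
  File "fit.py", line 24, in fit
    best=min((minimize(cost,g,method="Nelder-Mead",options=dict(initial_simplex=np.array(g)+np.array([[0,0,0],[.01,0,0],[0,.01,0],[0,0,.15]]),xatol=1e-4,fatol=1e-4)) for g in [[guess[0],guess[1],guess[2]+d] for d in(-.25,0,.25)]),key=lambda r:r.fun)
  File "fit.py", line 24, in <genexpr>
    best=min((minimize(cost,g,method="Nelder-Mead",options=dict(initial_simplex=np.array(g)+np.array([[0,0,0],[.01,0,0],[0,.01,0],[0,0,.15]]),xatol=1e-4,fatol=1e-4)) for g in [[guess[0],guess[1],guess[2]+d] for d in(-.25,0,.25)]),key=lambda r:r.fun)
              ~~~~~~~~^^^^^^^^^^^^^^^^^^^^^^^^^^^^^^^^^^^^^^^^^^^^^^^^^^^^^^^^^^^^^^^^^^^^^^^^^^^^^^^^^^^^^^^^^^^^^^^^^^^^^^^^^^^^^^^^^^^^^^^^^^^^^^^^^^^^^^^^^^^^^^^
    res = _minimize_neldermead(fun, x0, args, callback, bounds=bounds,
                               **options)
    fxr = func(xr)
    fx = function(np.copy(x), *(wrapper_args + args))
  File "fit.py", line 20, in cost
    M=R.from_euler("z",q[2]).as_matrix();pts=np.array([proj(n,M@p+[q[0],q[1],0],s) for p in P],np.float32)
                                                       ~~~~^^^^^^^^^^^^^^^^^^^^^^^
  File "h.py", line 17, in proj
    c=arm.get_calibration(name);K=c["camera_matrix"]
ValueError: time passes only in moves, steps and waits
```

```bash
python3 - <<'E'
import pickle
from cell import arm
pickle.dump({n:arm.get_calibration(n) for n in("top","side","wrist")},open("cal.pkl","wb"))
E
sed -i 's/arm.get_calibration(name)/CAL[name]/; s/^def state/import pickle\nCAL=pickle.load(open("cal.pkl","rb"))\ndef state/' h.py
cat >> kin.py <<'E'
Zv=np.array([0,0,1.])
def az(t): return np.array([np.cos(t),np.sin(t),0])
def pickR(maz,a,sg):
    m=az(maz);z=m*np.sin(a)-Zv*np.cos(a);y=-sg*np.cross(Zv,m);return R.from_matrix(np.c_[np.cross(y,z),y,z])
def placeR(maz,a,sg,th):
    m=az(maz);n=-az(th);B=np.c_[m,np.cross(Zv,m),Zv];C=np.c_[-Zv,np.cross(Zv,n),n];return R.from_matrix(C@B.T)*pickR(maz,a,sg)
P0=np.array([0,.1526,.0566,.449,.1007,.4998,.3248])
E
python3 - <<'E'
from kin import *
from fit import *
p=fitkin().x;print(repr(p))
D=[json.loads(l) for l in open("states.jsonl")]
S=lambda d:dict(tcp_pos=np.array(d[1]),tcp_rot=np.array(d[2]))
w2=("wrist",cv2.imread("pics/w2.png"),S(D[2]));w2=("wrist",cv2.imread("pics/w2.png"),S([d for d in D if d[1][2]>.3][0]));top=("top",cv2.imread("pics/top0.png"),None)
O={}
for k,c,g in[("cup","orange",(.48,-.033,.8)),("cup","yellow",(.442,.104,.17)),("rod","blue",(.415,-.177,-.7)),("rod","red",(.306,-.285,-.7)),("rod","black",(.535,-.335,-.7))]:
    for nm,v in(("w2",[w2]),("top",[top])): 
        x,fu=fit(v,k,c,g);print(c,nm,x.round(4),np.round(fu,3))
        if nm=="w2":O[c]=x
tg={"orange":((.663,.119,.0925),.54),"yellow":((.60,.226,.0925),.54),"blue":((.68,-.059,.134),-.33),"red":((.66,-.130,.134),-.33),"black":((.635,-.197,.134),-.33)}
for c,(t,th) in tg.items():
    x=O[c];cup=c in("orange","yellow")
    for a in(.5,.75):
        for sg in(1,-1):
            Rk=pickR(x[2],a,sg);g=np.r_[x[:2],.028]-az(x[2])*.015 if cup else np.r_[x[:2],.022]
            q,co=ik(g+Rk.apply([0,0,.019]),Rk,p,None,8);r=[]
            for off in(-.5,0,.5):
                Rp=placeR(x[2],a,sg,th+off);qq,cc=ik(np.array(t)+Rp.apply([0,0,.019]),Rp,p,None,8);r.append((off,cc<1e-6,qq.round(2).tolist()))
            print(c,a,sg,co<1e-6,q.round(2).tolist(),*r,sep="\n   ")
E
```

```text
array([-8.88552268e-09,  1.52599657e-01,  5.65999970e-02,  4.48999539e-01,
        1.00699442e-01,  4.99800116e-01,  3.24799767e-01])
orange w2 [ 0.4839 -0.0309  0.7717] 0.073
orange top [ 0.4826 -0.0279  0.7753] 0.488
yellow w2 [0.4403 0.106  0.1993] 0.042
yellow top [0.4389 0.1067 0.2066] 0.088
blue w2 [ 0.418  -0.1776 -0.6584] 0.347
blue top [ 0.4152 -0.1765 -0.6813] 0.332
red w2 [ 0.3132 -0.2967 -0.5013] 0.399
red top [ 0.3109 -0.2948 -0.6785] 0.465
black w2 [ 0.5382 -0.3365 -0.6241] 0.53
black top [ 0.5341 -0.3344 -0.5324] 0.41
orange
   0.5
   1
   True
   [-0.52, -0.04, 2.05, 0.56, 1.05, 0.02]
   (-0.5, np.False_, [0.15, 0.12, 2.07, 3.86, 0.2, 0.92])
   (0, np.False_, [-0.17, 0.17, 2.05, 1.77, 0.62, 2.54])
   (0.5, np.False_, [-0.33, 0.36, 1.8, 1.35, 1.16, 2.54])
orange
   0.5
   -1
   False
   [-0.29, -0.09, 2.04, 0.2, 0.94, -2.54]
   (-0.5, np.False_, [0.15, 0.12, 2.07, 3.86, 0.2, -2.22])
   (0, np.True_, [-0.17, 0.15, 2.0, 1.5, 0.61, -0.31])
   (0.5, np.True_, [-0.32, 0.35, 1.74, 1.21, 1.16, -0.39])
orange
   0.75
   1
   True
   [-0.68, -0.0, 2.13, 0.87, 1.09, -0.33]
   (-
[... 3604 characters left out ...]
-0.66, 0.17, 1.84, 0.03, 0.63, -1.62]
   (-0.5, np.False_, [-0.21, 0.11, 2.08, 4.19, 0.49, -2.34])
   (0, np.False_, [-0.48, -0.01, 2.06, 1.35, 0.2, 0.15])
   (0.5, np.True_, [-0.71, 0.09, 1.96, 1.33, 0.77, -0.19])
black
   0.75
   1
   True
   [-0.66, 0.12, 2.01, 0.1, 0.26, 1.45]
   (-0.5, np.True_, [-0.18, 0.09, 1.81, -0.77, 0.69, -0.45])
   (0, np.True_, [-0.41, -0.0, 1.91, 0.15, 0.42, -1.77])
   (0.5, np.False_, [-0.56, 0.06, 1.79, 0.6, 0.76, -2.54])
black
   0.75
   -1
   True
   [-0.66, 0.12, 2.01, 0.1, 0.26, -1.69]
   (-0.5, np.False_, [-0.21, 0.08, 1.8, -0.65, 0.68, 2.54])
   (0, np.True_, [-0.41, -0.0, 1.91, 0.15, 0.42, 1.37])
   (0.5, np.True_, [-0.63, 0.07, 1.83, 0.83, 0.79, 0.3])
```

```bash
cat >> kin.py <<'E'
from scipy.spatial.transform import Slerp
def plan(wps,s=None):
    "wps: (label,pos,Rot); prints each as a shift/turn from the present pose and tests the joint path"
    s=s or state();q=np.array(s["joints"]);p0=np.array(s["tcp_pos"]);r0=R.from_quat(s["tcp_rot"]);pp,rr=p0,r0
    for lab,pos,rot in wps:
        pos=np.asarray(pos,float);n=int(max(np.linalg.norm(pos-pp)/.0625,(rr.inv()*rot).magnitude()/.186))+1;sl=Slerp([0,1],R.concatenate([rr,rot]));ok=True;mg=9;sp=0
        for k in range(1,n+1):
            q2,c=ik(pp+(pos-pp)*k/n,sl(k/n),P0,q,1);mg=min(mg,(q2-LO).min(),(HI-q2).min());ok&=c<1e-6;sp=max(sp,abs(q2-q).max());q=q2
        print(lab,"rows",n,"a",(r0.inv()*rot).as_rotvec().round(3),"t",(r0.inv().apply(pos-p0)*1000).round(1),"ok" if ok else "FAIL","margin",round(float(mg),2),"maxstep",round(float(sp),2),"q",q.round(2))
        pp,rr=pos,rot
def cuppick(x,a,sg,c=.015,h=.016,back=0,dz=0):
    r=pickR(x[2],a,sg);return np.r_[x[:2],.028+dz]-az(x[2])*c+r.apply([0,0,h-back]),r
def cupplace(peg,maz,a,sg,th,c=.015,h=.016,dz=0):
    r=placeR(maz,a,sg,th);return np.r_[peg[:2],.0775+c+dz]+r.apply([0,0,h]),r
E
python3 - <<'E'
from kin import *
x=[.4835,-.0305,.773];a=.72
for th in(.04,.2):
    pl=lambda dz:cupplace((.663,.119),x[2],a,1,th,dz=dz)
    plan([("pre",*cuppick(x,a,1,back=.11)),("grasp",*cuppick(x,a,1)),("lift",*cuppick(x,a,1,dz=.15)),("over",*pl(.12)),("down",*pl(0))])
    up=pl(.12);mid=(np.array([.56,.03,.25]),pickR(np.pi+.1,0,1))
    plan([("pre",*cuppick(x,a,1,back=.11)),("lift",*cuppick(x,a,1,dz=.15)),("mid",*mid),("over",*up),("down",*pl(0))])
E
```

```text
pre rows 6 a [ 0.102  0.953 -0.42 ] t [-154.5   44.5  115.8] ok margin 0.44 maxstep 0.32 q [-0.86 -0.2   2.08  0.73  1.38 -0.26]
grasp rows 2 a [ 0.102  0.953 -0.42 ] t [-69.9  15.  179.7] ok margin 0.4 maxstep 0.14 q [-0.66 -0.02  2.12  0.83  1.09 -0.28]
lift rows 3 a [ 0.102  0.953 -0.42 ] t [-106.7   15.2   34.3] ok margin 0.44 maxstep 0.1 q [-0.66 -0.24  1.97  0.73  1.36 -0.  ]
over rows 15 a [-1.48  -0.133 -2.419] t [113.3 -60.1 -58.5] ok margin 0.35 maxstep 0.14 q [ 0.12 -0.08  1.82 -0.12  0.55 -1.42]
down rows 2 a [-1.48  -0.133 -2.419] t [142.6 -60.3  57.9] ok margin 0.09 maxstep 0.14 q [ 0.12  0.07  1.94 -0.22  0.29 -1.31]
pre rows 6 a [ 0.102  0.953 -0.42 ] t [-154.5   44.5  115.8] ok margin 0.44 maxstep 0.32 q [-0.86 -0.2   2.08  0.73  1.38 -0.26]
lift rows 2 a [ 0.102  0.953 -0.42 ] t [-106.7   15.2   34.3] ok margin 0.49 maxstep 0.13 q [-0.66 -0.24  1.97  0.73  1.36 -0.  ]
mid rows 14 a [-0.356  0.048 -2.864] t [-33.3 -16.4 -71. ] ok margin 0.54 maxstep 0.13 q [-0.05  0.11  1.31 -0.    1.72 -1.72]
over rows 5 a [-1.48  -0.133 -2.419] t [113.3 -60.1 -58.5] ok margin 0.35 
[... 759 characters left out ...]
in 0.11 maxstep 0.13 q [ 0.04  0.06  1.95  0.41  0.31 -2.07]
pre rows 6 a [ 0.102  0.953 -0.42 ] t [-154.5   44.5  115.8] ok margin 0.44 maxstep 0.32 q [-0.86 -0.2   2.08  0.73  1.38 -0.26]
lift rows 2 a [ 0.102  0.953 -0.42 ] t [-106.7   15.2   34.3] ok margin 0.49 maxstep 0.13 q [-0.66 -0.24  1.97  0.73  1.36 -0.  ]
mid rows 14 a [-0.356  0.048 -2.864] t [-33.3 -16.4 -71. ] ok margin 0.54 maxstep 0.13 q [-0.05  0.11  1.31 -0.    1.72 -1.72]
over rows 5 a [-1.561 -0.068 -2.551] t [113.7 -62.  -58.6] ok margin 0.37 maxstep 0.26 q [ 0.04 -0.08  1.82  0.23  0.57 -1.87]
down rows 2 a [-1.561 -0.068 -2.551] t [143.1 -62.1  57.8] ok margin 0.11 maxstep 0.13 q [ 0.04  0.06  1.95  0.41  0.31 -2.07]
```

Call:
drive_tool --motion '[{"ax":0.05,"ay":0.5,"az":-0.2,"tx":-100,"ty":30,"tz":20,"grip":85},{"ax":0.102,"ay":0.953,"az":-0.42,"tx":-154,"ty":44,"tz":116,"grip":85},{"ax":0.102,"ay":0.953,"az":-0.42,"tx":-154,"ty":44,"tz":116,"grip":85},{"ax":0.102,"ay":0.953,"az":-0.42,"tx":-154,"ty":44,"tz":116,"grip":85},{"ax":0.102,"ay":0.953,"az":-0.42,"tx":-154,"ty":44,"tz":116,"grip":85},{"ax":0.102,"ay":0.953,"az":-0.42,"tx":-154,"ty":44,"tz":116,"grip":85},{"ax":0.102,"ay":0.953,"az":-0.42,"tx":-154,"ty":44,"tz":116,"grip":85},{"ax":0.102,"ay":0.953,"az":-0.42,"tx":-154,"ty":44,"tz":116,"grip":85}]'

```text
clock: 6.4
tcp_pos: [0.4288, -0.0837, 0.0978]
tcp_rot: [0.868, 0.353, 0.325, -0.132]
ft_force: [-0.7, 0.4, -0.1]
grip_width: 0.0848
grip_force: 0.0
```

```bash
cat > ref.py <<'E'
from kin import *
from fit import *
import sys
def refit(kind,col,g,fn):
    s,im=snap("wrist",fn);x,f=fit([("wrist",im,s)],kind,col,g);print(col,x.round(4),np.round(f,3));return s,x
E
python3 - <<'E'
from ref import *
s,x=refit("cup","orange",(.4835,-.0305,.773),"pics/p1.png");a=.72
plan([("grasp",*cuppick([.4835,-.0305,.773],a,1)),("grasp2",*cuppick(x,a,1))],s)
E
```

```text
orange [ 0.485  -0.0285  0.7868] 0.101
grasp rows 2 a [-0.     0.004 -0.001] t [  0.5   0.2 108.9] ok margin 0.4 maxstep 0.14 q [-0.66 -0.02  2.12  0.83  1.09 -0.28]
grasp2 rows 1 a [ 0.009  0.004 -0.011] t [ 2.400e+00 -1.000e-01  1.106e+02] ok margin 0.4 maxstep 0.01 q [-0.66 -0.01  2.12  0.83  1.1  -0.29]
```

View pics/p1.png

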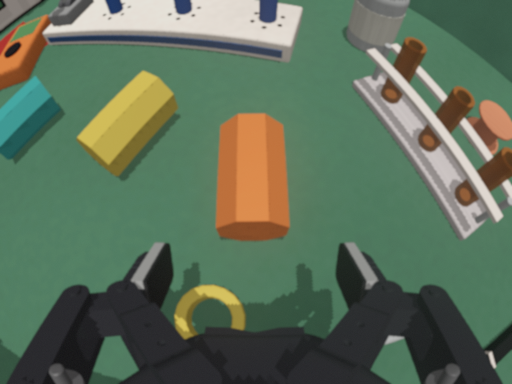

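The orange cup is centred between the fingers at (253,175), mouth facing away.

Call:
drive_tool --squeeze 60 --motion '[{"ax":0,"ay":0,"az":0,"tx":0,"ty":0,"tz":55,"grip":85},{"ax":0,"ay":0,"az":0,"tx":2,"ty":0,"tz":110,"grip":85},{"ax":0,"ay":0,"az":0,"tx":2,"ty":0,"tz":110,"grip":85},{"ax":0,"ay":0,"az":0,"tx":2,"ty":0,"tz":110,"grip":40},{"ax":0,"ay":0,"az":0,"tx":2,"ty":0,"tz":110,"grip":40},{"ax":0,"ay":0,"az":0,"tx":2,"ty":0,"tz":110,"grip":40},{"ax":0,"ay":0,"az":0,"tx":2,"ty":0,"tz":110,"grip":40},{"ax":0,"ay":0,"az":0,"tx":2,"ty":0,"tz":110,"grip":40},{"ax":0,"ay":0,"az":0,"tx":2,"ty":0,"tz":110,"grip":40}]'

```text
clock: 7.58
tcp_pos: [0.4824, -0.0329, 0.0176]
tcp_rot: [0.867, 0.353, 0.326, -0.132]
ft_force: [-2.0, -1.0, 6.7]
grip_width: 0.0546
grip_force: 64.2
```

Run:
```python
from kin import *
s=state();x=[.485,-.029,.78];a=.72
# actual grasp offset: cup pose in tool from actual tool
M=T(s);Rm=pickR(x[2],a,1)
print(s["tcp_pos"],(R.from_quat(s["tcp_rot"]).inv()*Rm).as_rotvec().round(3))
pl=lambda dz:cupplace((.663,.119),x[2],a,1,.15,dz=dz)
p0=s["tcp_pos"];plan([("lift",p0+[0,0,.15],R.from_quat(s["tcp_rot"])),("over",*pl(.12)),("down",*pl(0))],s)
```

```text
[ 0.4824171  -0.03294553  0.01759934] [ 0.007  0.    -0.005]
lift rows 3 a [0. 0. 0.] t [  98.9    0.3 -112.8] ok margin 0.44 maxstep 0.1 q [-0.66 -0.24  1.97  0.73  1.36  0.  ]
over rows 15 a [-0.172 -0.598 -2.631] t [305.8  24.5  22.9] ok margin 0.36 maxstep 0.18 q [ 0.06 -0.08  1.82  0.12  0.56 -1.73]
down rows 2 a [-0.172 -0.598 -2.631] t [226.8  24.3 113.2] ok margin 0.09 maxstep 0.14 q [ 0.06  0.06  1.95  0.23  0.29 -1.85]
```

Call:
drive_tool --motion '[{"ax":0,"ay":0,"az":0,"tx":33,"ty":0,"tz":-38,"grip":40},{"ax":0,"ay":0,"az":0,"tx":66,"ty":0,"tz":-75,"grip":40},{"ax":0,"ay":0,"az":0,"tx":99,"ty":0,"tz":-113,"grip":40},{"ax":-0.172,"ay":-0.598,"az":-2.631,"tx":306,"ty":24,"tz":23,"grip":40},{"ax":-0.172,"ay":-0.598,"az":-2.631,"tx":306,"ty":24,"tz":23,"grip":40},{"ax":-0.172,"ay":-0.598,"az":-2.631,"tx":306,"ty":24,"tz":23,"grip":40},{"ax":-0.172,"ay":-0.598,"az":-2.631,"tx":306,"ty":24,"tz":23,"grip":40},{"ax":-0.172,"ay":-0.598,"az":-2.631,"tx":306,"ty":24,"tz":23,"grip":40},{"ax":-0.172,"ay":-0.598,"az":-2.631,"tx":306,"ty":24,"tz":23,"grip":40},{"ax":-0.172,"ay":-0.598,"az":-2.631,"tx":306,"ty":24,"tz":23,"grip":40},{"ax":-0.172,"ay":-0.598,"az":-2.631,"tx":306,"ty":24,"tz":23,"grip":40},{"ax":-0.172,"ay":-0.598,"az":-2.631,"tx":306,"ty":24,"tz":23,"grip":40}]'

```text
clock: 9.07
tcp_pos: [0.6734, 0.1219, 0.1988]
tcp_rot: [0.378, 0.873, 0.185, 0.248]
ft_force: [0.0, 1.1, -1.4]
grip_width: 0.055
grip_force: 64.2
```

Run:
```python
from kin import *
s=state();x=[.485,-.029,.78];a=.72
pl=lambda dz:cupplace((.663,.119),x[2],a,1,.15,dz=dz)
print(s["joints"].round(2));plan([("over",*pl(.12)),("down",*pl(0))],s)
```

```text
[ 0.04  0.    1.65  0.14  0.88 -0.77]
over rows 6 a [-0.066 -0.229 -0.984] t [-2.6  1.8 -1.8] ok margin 0.36 maxstep 0.2 q [ 0.06 -0.08  1.82  0.12  0.56 -1.73]
down rows 2 a [-0.066 -0.229 -0.984] t [ 32.5 -59.5  95.2] ok margin 0.09 maxstep 0.14 q [ 0.06  0.06  1.95  0.23  0.29 -1.85]
```

Call:
drive_tool --motion '[{"ax":-0.066,"ay":-0.229,"az":-0.984,"tx":-2,"ty":2,"tz":-2,"grip":40},{"ax":-0.066,"ay":-0.229,"az":-0.984,"tx":-2,"ty":2,"tz":-2,"grip":40},{"ax":-0.066,"ay":-0.229,"az":-0.984,"tx":-2,"ty":2,"tz":-2,"grip":40},{"ax":-0.066,"ay":-0.229,"az":-0.984,"tx":-2,"ty":2,"tz":-2,"grip":40},{"ax":-0.066,"ay":-0.229,"az":-0.984,"tx":-2,"ty":2,"tz":-2,"grip":40},{"ax":-0.066,"ay":-0.229,"az":-0.984,"tx":-2,"ty":2,"tz":-2,"grip":40},{"ax":-0.066,"ay":-0.229,"az":-0.984,"tx":-2,"ty":2,"tz":-2,"grip":40},{"ax":-0.066,"ay":-0.229,"az":-0.984,"tx":14,"ty":-26,"tz":43,"grip":40},{"ax":-0.066,"ay":-0.229,"az":-0.984,"tx":14,"ty":-26,"tz":43,"grip":40}]'

```text
clock: 10.2
tcp_pos: [0.6711, 0.1218, 0.1386]
tcp_rot: [-0.065, 0.912, 0.033, 0.405]
ft_force: [-1.1, 0.0, -2.5]
grip_width: 0.0555
grip_force: 64.2
```

Run:
```python
from kin import *
s,im=snap("side","pics/sp1.png");snap("wrist","pics/wp1.png");w=cv2.imread("pics/wp1.png")
x=[.485,-.029,.78];a=.72
pl=lambda dz:cupplace((.6622,.1192),x[2],a,1,.15,dz=dz)
print(s["joints"].round(2));plan([("now",*pl(.065)),("down",*pl(0))],s)
cv2.imwrite("pics/c1.png",np.hstack([cv2.resize(im[130:270,130:290],(400,350)),cv2.resize(w,(400,350))]))
```

```text
[ 0.07 -0.02  1.89  0.15  0.44 -1.76]
now rows 1 a [ 0.001 -0.015 -0.008] t [-8.1 -1.2 -3.5] ok margin 0.23 maxstep 0.01 q [ 0.06 -0.03  1.89  0.15  0.43 -1.77]
down rows 2 a [ 0.001 -0.015 -0.008] t [40.1 -1.6 40.1] ok margin 0.09 maxstep 0.07 q [ 0.06  0.06  1.95  0.23  0.29 -1.85]
```

View pics/c1.png

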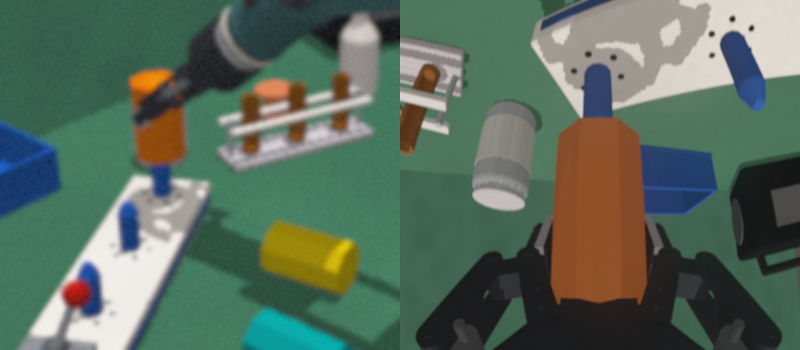

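The cup sits upside down and centred over the first peg, with the peg tip just at the rim. Lowering now.

Call:
drive_tool --motion '[{"ax":0,"ay":-0.015,"az":0,"tx":10,"ty":-1,"tz":15,"grip":40},{"ax":0,"ay":-0.015,"az":0,"tx":22,"ty":-1,"tz":25,"grip":40},{"ax":0,"ay":-0.015,"az":0,"tx":34,"ty":-1,"tz":35,"grip":40},{"ax":0,"ay":-0.015,"az":0,"tx":38,"ty":-1,"tz":38,"grip":40},{"ax":0,"ay":-0.015,"az":0,"tx":40,"ty":-1,"tz":40,"grip":40},{"ax":0,"ay":-0.015,"az":0,"tx":40,"ty":-1,"tz":40,"grip":40}]'

```text
clock: 11.05
tcp_pos: [0.6795, 0.1222, 0.0912]
tcp_rot: [-0.066, 0.905, 0.033, 0.419]
ft_force: [-0.9, -0.3, -1.9]
grip_width: 0.0551
grip_force: 64.3
```

Run:
```python
from kin import *
s=state();x=[.485,-.029,.78];a=.72
print(s["tcp_pos"]);plan([("down",*cupplace((.6622,.1192),x[2],a,1,.15))],s)
```

```text
[0.67948885 0.12222292 0.09120542]
down rows 1 a [ 0.001  0.016 -0.005] t [10.6 -0.5  1.8] ok margin 0.09 maxstep 0.01 q [ 0.06  0.06  1.95  0.23  0.29 -1.85]
```

Call:
drive_tool --motion '[{"ax":0,"ay":0.016,"az":0,"tx":5,"ty":0,"tz":1,"grip":40},{"ax":0,"ay":0.016,"az":0,"tx":9,"ty":0,"tz":2,"grip":40},{"ax":0,"ay":0.016,"az":0,"tx":11,"ty":0,"tz":2,"grip":40},{"ax":0,"ay":0.016,"az":0,"tx":11,"ty":0,"tz":2,"grip":40},{"ax":0,"ay":0.016,"az":0,"tx":11,"ty":0,"tz":2,"grip":40}]'

```text
clock: 11.68
tcp_pos: [0.6737, 0.1214, 0.0812]
tcp_rot: [-0.066, 0.909, 0.032, 0.411]
ft_force: [-0.3, -0.7, -1.3]
grip_width: 0.0551
grip_force: 64.3
```

Call:
drive_tool --motion '[{"ax":0,"ay":0,"az":0,"tx":1.5,"ty":0,"tz":1.3,"grip":40},{"ax":0,"ay":0,"az":0,"tx":3,"ty":0,"tz":2.7,"grip":40},{"ax":0,"ay":0,"az":0,"tx":4,"ty":0,"tz":3.5,"grip":40},{"ax":0,"ay":0,"az":0,"tx":4,"ty":0,"tz":3.5,"grip":40}]'

```text
clock: 12.18
tcp_pos: [0.676, 0.1216, 0.0802]
tcp_rot: [-0.066, 0.907, 0.032, 0.415]
ft_force: [-3.4, -0.3, 6.9]
grip_width: 0.055
grip_force: 65.4
```

Call:
drive_tool --motion '[{"ax":0,"ay":0,"az":0,"tx":0,"ty":0,"tz":0,"grip":80},{"ax":0,"ay":0,"az":0,"tx":0,"ty":0,"tz":0,"grip":80},{"ax":0,"ay":0,"az":0,"tx":0,"ty":0,"tz":0,"grip":80},{"ax":0,"ay":0,"az":0,"tx":0,"ty":0,"tz":0,"grip":80},{"ax":0,"ay":0,"az":0,"tx":0,"ty":0,"tz":-60,"grip":80},{"ax":0,"ay":0,"az":0,"tx":0,"ty":0,"tz":-120,"grip":85},{"ax":0,"ay":0,"az":0,"tx":0,"ty":0,"tz":-160,"grip":85},{"ax":0,"ay":0,"az":0,"tx":0,"ty":0,"tz":-160,"grip":85},{"ax":0,"ay":0,"az":0,"tx":0,"ty":0,"tz":-160,"grip":85}]'

```text
clock: 13.3
tcp_pos: [0.5547, 0.1033, 0.1806]
tcp_rot: [-0.066, 0.909, 0.032, 0.411]
ft_force: [-0.1, 0.1, 0.1]
grip_width: 0.0853
grip_force: 0.0
```

Run:
```python
from kin import *
s,im=snap("wrist","pics/v1.png");arm.camera("side")
print(s["tcp_pos"],s["joints"].round(2))
snap("side","pics/v1s.png")
for t,z in(("peg1",.03),("vial1",.093),("cup1",.0775)): print(t,[(c,p.tolist()) for c,p in marks("wrist",t,z,s)])
x=[.4397,.1062,.203];a=.72
for sg in(1,-1):
  for th in(.04,.2,.4):
    print(sg,th);pl=lambda dz:cupplace((.6026,.2235),x[2],a,sg,th,dz=dz)
    plan([("pre",*cuppick(x,a,sg,back=.10)),("grasp",*cuppick(x,a,sg)),("lift",*cuppick(x,a,sg,dz=.15)),("over",*pl(.12)),("down",*pl(0))],s)
w=cv2.resize(im,(400,300));sd=cv2.resize(cv2.imread("pics/v1s.png")[130:270,130:290],(400,350))
cv2.imwrite("pics/c2.png",np.hstack([w,sd[:300]]))
```

```text
[0.55468613 0.10333615 0.18060935] [ 0.03 -0.37  2.1   0.16  0.58 -1.78]
peg1 [(0.83, [0.5378, 0.3281]), (0.8, [0.6634, 0.1195]), (0.6, [0.7992, -0.1216]), (0.59, [0.5971, 0.2257])]
vial1 [(0.68, [0.6725, -0.0563]), (0.57, [0.6548, -0.1253])]
cup1 [(0.95, [0.6607, 0.1212]), (0.45, [0.5033, 0.2648])]
1 0.04
pre rows 17 a [0.201 0.057 3.092] t [188.5  15.3 -78.8] FAIL margin 0.0 maxstep 0.22 q [ 0.03 -0.73  2.36  0.1   0.9   1.37]
grasp rows 2 a [0.201 0.057 3.092] t [201.5  18.7  20.3] ok margin 0.07 maxstep 0.26 q [ 0.02 -0.42  2.43  0.28  0.44  1.18]
lift rows 3 a [0.201 0.057 3.092] t [ 88.8  19.3 -78.7] ok margin 0.08 maxstep 0.16 q [ 0.02 -0.65  2.22  0.15  0.87  1.34]
over rows 17 a [ 0.083 -0.002  0.067] t [-66.5 110.7  44. ] ok margin 0.12 maxstep 0.18 q [ 0.39 -0.12  1.85 -0.45  0.63 -0.96]
down rows 2 a [ 0.083 -0.002  0.067] t [ 23.7 110.1 123.3] ok margin 0.2 maxstep 0.19 q [ 0.39  0.04  1.98 -0.72  0.4  -0.65]
1 0.2
pre rows 17 a [0.201 0.057 3.092] t [188.5  15.3 -78.8] FAIL margin 0.0 maxstep 0.22 q [ 0.03 -0.73  2.36  0.1   0.9   1.37]
grasp rows 2 a [0.201 0.057 3.092
[... 2406 characters left out ...]
2  0.1   1.95 -1.05  0.58 -2.54]
-1 0.4
pre rows 4 a [-0.037  0.13  -0.043] t [188.5  15.3 -78.8] FAIL margin 0.0 maxstep 0.15 q [ 0.03 -0.73  2.36  0.1   0.9  -1.77]
grasp rows 2 a [-0.037  0.13  -0.043] t [201.5  18.7  20.3] ok margin 0.07 maxstep 0.26 q [ 0.02 -0.42  2.43  0.28  0.44 -1.96]
lift rows 3 a [-0.037  0.13  -0.043] t [ 88.8  19.3 -78.7] ok margin 0.08 maxstep 0.16 q [ 0.02 -0.65  2.22  0.15  0.87 -1.81]
over rows 17 a [-1.000e-03  2.790e-01  2.958e+00] t [-66.2 115.   43.8] ok margin 0.12 maxstep 0.21 q [ 0.19 -0.16  1.89  0.28  0.59  1.19]
down rows 2 a [-1.000e-03  2.790e-01  2.958e+00] t [ 23.9 114.4 123. ] ok margin 0.13 maxstep 0.16 q [ 0.19 -0.    2.02  0.51  0.33  0.95]
```

View pics/c2.png

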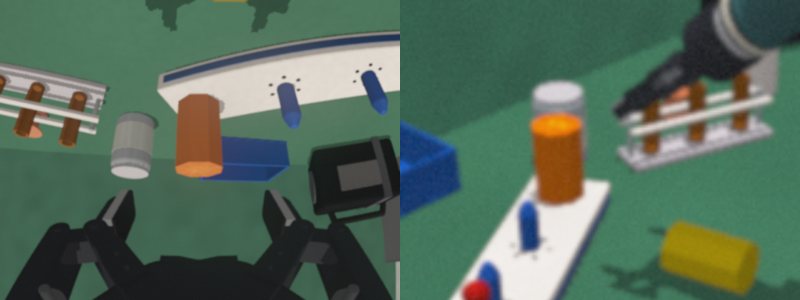

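The orange cup is seated on the first peg (upright at (558,158) in the right half). Now the yellow cup.

Run:
```python
from kin import *
s=state();x=[.4397,.1062,.203]
mid=(np.array([.46,.10,.25]),pickR(1.6,0,1))
for a in(.65,.75):
    pl=lambda dz:cupplace((.599,.225),x[2],a,1,.1,dz=dz)
    plan([("mid",*mid),("pre",*cuppick(x,a,1,dz=.09)),("grasp",*cuppick(x,a,1)),("lift",*cuppick(x,a,1,dz=.15)),("mid2",np.array([.50,.12,.28]),pickR(1.7,0,1)),("over",*pl(.12)),("down",*pl(0))],s)
```

```text
mid rows 10 a [0.714 0.628 1.574] t [   9.7   10.8 -117.1] ok margin 0.36 maxstep 0.38 q [ 0.09 -0.09  1.51  0.    1.72  0.06]
pre rows 9 a [0.306 0.054 3.082] t [134.5  18.9 -39.7] ok margin 0.18 maxstep 0.22 q [ 0.04 -0.55  2.27  0.14  0.79  1.34]
grasp rows 2 a [0.306 0.054 3.082] t [202.   18.5  19.9] ok margin 0.14 maxstep 0.14 q [ 0.04 -0.4   2.38  0.2   0.52  1.26]
lift rows 3 a [0.306 0.054 3.082] t [ 89.5  19.2 -79.4] ok margin 0.12 maxstep 0.16 q [ 0.04 -0.61  2.17  0.12  0.94  1.36]
mid2 rows 9 a [0.673 0.654 1.482] t [ -40.8   24.9 -105.1] ok margin 0.18 maxstep 0.23 q [ 0.13  0.    1.36  0.    1.78 -0.  ]
over rows 10 a [ 0.039 -0.073  0.026] t [-66.  113.3  40.8] ok margin 0.31 maxstep 0.16 q [ 0.38 -0.15  1.92 -0.45  0.51 -1.  ]
down rows 2 a [ 0.039 -0.073  0.026] t [ 23.9 112.7 120.2] ok margin 0.08 maxstep 0.3 q [ 0.38  0.02  2.04 -0.88  0.28 -0.54]
mid rows 10 a [0.714 0.628 1.574] t [   9.7   10.8 -117.1] ok margin 0.36 maxstep 0.38 q [ 0.09 -0.09  1.51  0.    1.72  0.06]
pre rows 9 a [0.151 0.057 3.095] t [132.9  19.  -39.5] ok margin 0.12 maxstep 0.24 q [ 0.02 -0.61  2.34  0.2   0.69  1.28]
grasp rows 2 a [0.151 0.057 3.095] t [200.4  18.6  20.1] ok margin 0.07 maxstep 0.15 q [ 0.02 -0.43  2.45  0.32  0.4   1.13]
lift rows 3 a [0.151 0.057 3.095] t [ 87.9  19.3 -79.2] ok margin 0.06 maxstep 0.17 q [ 0.02 -0.67  2.24  0.17  0.84  1.32]
mid2 rows 9 a [0.673 0.654 1.482] t [ -40.8   24.9 -105.1] ok margin 0.12 maxstep 0.25 q [ 0.13  0.    1.36  0.    1.78 -0.  ]
over rows 10 a [0.038 0.027 0.028] t [-64.4 113.4  40.8] ok margin 0.44 maxstep 0.17 q [ 0.36 -0.13  1.85 -0.32  0.64 -1.13]
down rows 2 a [0.038 0.027 0.028] t [ 25.5 112.8 120.2] ok margin 0.19 maxstep 0.14 q [ 0.36  0.02  1.98 -0.52  0.39 -0.9 ]
```

Call:
drive_tool --motion '[{"ax":0.714,"ay":0.628,"az":1.574,"tx":10,"ty":10,"tz":-117,"grip":85},{"ax":0.714,"ay":0.628,"az":1.574,"tx":10,"ty":10,"tz":-117,"grip":85},{"ax":0.714,"ay":0.628,"az":1.574,"tx":10,"ty":10,"tz":-117,"grip":85},{"ax":0.714,"ay":0.628,"az":1.574,"tx":10,"ty":10,"tz":-117,"grip":85},{"ax":0.714,"ay":0.628,"az":1.574,"tx":10,"ty":10,"tz":-117,"grip":85},{"ax":0.714,"ay":0.628,"az":1.574,"tx":10,"ty":10,"tz":-117,"grip":85},{"ax":0.714,"ay":0.628,"az":1.574,"tx":10,"ty":10,"tz":-117,"grip":85},{"ax":0.714,"ay":0.628,"az":1.574,"tx":10,"ty":10,"tz":-117,"grip":85},{"ax":0.714,"ay":0.628,"az":1.574,"tx":10,"ty":10,"tz":-117,"grip":85},{"ax":0.714,"ay":0.628,"az":1.574,"tx":10,"ty":10,"tz":-117,"grip":85},{"ax":0.714,"ay":0.628,"az":1.574,"tx":10,"ty":10,"tz":-117,"grip":85},{"ax":0.714,"ay":0.628,"az":1.574,"tx":10,"ty":10,"tz":-117,"grip":85}]'

```text
clock: 15.1
tcp_pos: [0.46, 0.099, 0.2504]
tcp_rot: [0.696, 0.718, 0.001, 0.001]
ft_force: [0.3, -0.1, 0.0]
grip_width: 0.0849
grip_force: 0.0
```

Run:
```python
from ref import *
s,x=refit("cup","yellow",(.4397,.1062,.203),"pics/p2.png");a=.7
plan([("pre",*cuppick(x,a,1,dz=.09)),("grasp",*cuppick(x,a,1))],s)
```

```text
yellow [0.4402 0.109  0.205 ] 0.03
pre rows 9 a [-0.485  0.579  1.336] t [  9.8 -24.4 144.6] ok margin 0.15 maxstep 0.24 q [ 0.04 -0.58  2.3   0.16  0.73  1.32]
grasp rows 2 a [-0.485  0.579  1.336] t [  9.9 -24.6 234.6] ok margin 0.11 maxstep 0.15 q [ 0.04 -0.41  2.41  0.24  0.46  1.22]
```

Call:
drive_tool --motion '[{"ax":-0.485,"ay":0.579,"az":1.336,"tx":10,"ty":-24,"tz":60,"grip":85},{"ax":-0.485,"ay":0.579,"az":1.336,"tx":10,"ty":-24,"tz":60,"grip":85},{"ax":-0.485,"ay":0.579,"az":1.336,"tx":10,"ty":-24,"tz":60,"grip":85},{"ax":-0.485,"ay":0.579,"az":1.336,"tx":10,"ty":-24,"tz":60,"grip":85},{"ax":-0.485,"ay":0.579,"az":1.336,"tx":10,"ty":-24,"tz":80,"grip":85},{"ax":-0.485,"ay":0.579,"az":1.336,"tx":10,"ty":-24,"tz":100,"grip":85},{"ax":-0.485,"ay":0.579,"az":1.336,"tx":10,"ty":-24,"tz":125,"grip":85},{"ax":-0.485,"ay":0.579,"az":1.336,"tx":10,"ty":-24,"tz":145,"grip":85},{"ax":-0.485,"ay":0.579,"az":1.336,"tx":10,"ty":-24,"tz":145,"grip":85},{"ax":-0.485,"ay":0.579,"az":1.336,"tx":10,"ty":-24,"tz":145,"grip":85},{"ax":-0.485,"ay":0.579,"az":1.336,"tx":10,"ty":-24,"tz":145,"grip":85},{"ax":-0.485,"ay":0.579,"az":1.336,"tx":10,"ty":-24,"tz":145,"grip":85}]'

```text
clock: 16.65
tcp_pos: [0.4365, 0.1084, 0.107]
tcp_rot: [0.934, 0.095, 0.342, -0.035]
ft_force: [0.7, 0.2, -1.0]
grip_width: 0.0849
grip_force: 0.0
```

Run:
```python
from ref import *
s,x=refit("cup","yellow",(.440,.109,.203),"pics/p3.png");a=.7
plan([("grasp",*cuppick([.4402,.108,.204],a,1))],s)
```

```text
yellow [0.4412 0.1061 0.2   ] 0.132
grasp rows 2 a [ 0.    -0.002 -0.   ] t [-59.8   1.1  68.9] ok margin 0.11 maxstep 0.15 q [ 0.03 -0.41  2.41  0.25  0.46  1.22]
```

Call:
drive_tool --motion '[{"ax":0,"ay":0,"az":0,"tx":-30,"ty":1,"tz":35,"grip":85},{"ax":0,"ay":0,"az":0,"tx":-60,"ty":1,"tz":69,"grip":85},{"ax":0,"ay":0,"az":0,"tx":-60,"ty":1,"tz":69,"grip":85},{"ax":0,"ay":0,"az":0,"tx":-60,"ty":1,"tz":69,"grip":40},{"ax":0,"ay":0,"az":0,"tx":-60,"ty":1,"tz":69,"grip":40},{"ax":0,"ay":0,"az":0,"tx":-60,"ty":1,"tz":69,"grip":40},{"ax":0,"ay":0,"az":0,"tx":-60,"ty":1,"tz":69,"grip":40},{"ax":0,"ay":0,"az":0,"tx":-60,"ty":1,"tz":69,"grip":40},{"ax":0,"ay":0,"az":0,"tx":-60,"ty":1,"tz":69,"grip":40}]'

```text
clock: 17.82
tcp_pos: [0.4373, 0.1073, 0.0182]
tcp_rot: [0.933, 0.095, 0.345, -0.035]
ft_force: [-4.0, -1.3, 8.2]
grip_width: 0.055
grip_force: 65.5
```

Run:
```python
from kin import *
s=state();x=[.4402,.108,.204];a=.7;p0=s["tcp_pos"]
pl=lambda dz:cupplace((.599,.225),x[2],a,1,.1,dz=dz)
plan([("lift",p0+[0,0,.15],R.from_quat(s["tcp_rot"])),("mid2",np.array([.50,.12,.28]),pickR(1.7,0,1)),("over",*pl(.12)),("down",*pl(0))],s)
```

```text
lift rows 3 a [0. 0. 0.] t [ 9.75e+01  1.00e-01 -1.14e+02] ok margin 0.09 maxstep 0.16 q [ 0.04 -0.64  2.2   0.14  0.88  1.35]
mid2 rows 9 a [ 0.528 -0.567 -1.429] t [ 218.7    0.4 -157.4] ok margin 0.15 maxstep 0.24 q [ 0.13  0.    1.36  0.    1.78 -0.  ]
over rows 10 a [-0.251 -0.112 -3.056] t [267.3 -81.2 -13.6] ok margin 0.38 maxstep 0.17 q [ 0.37 -0.14  1.88 -0.38  0.58 -1.07]
down rows 2 a [-0.251 -0.112 -3.056] t [189.3 -81.3  77.6] ok margin 0.13 maxstep 0.21 q [ 0.37  0.02  2.01 -0.67  0.33 -0.75]
```

Call:
drive_tool --motion '[{"ax":0,"ay":0,"az":0,"tx":32,"ty":0,"tz":-38,"grip":40},{"ax":0,"ay":0,"az":0,"tx":65,"ty":0,"tz":-76,"grip":40},{"ax":0.528,"ay":-0.567,"az":-1.429,"tx":219,"ty":0,"tz":-157,"grip":40},{"ax":0.528,"ay":-0.567,"az":-1.429,"tx":219,"ty":0,"tz":-157,"grip":40},{"ax":0.528,"ay":-0.567,"az":-1.429,"tx":219,"ty":0,"tz":-157,"grip":40},{"ax":0.528,"ay":-0.567,"az":-1.429,"tx":219,"ty":0,"tz":-157,"grip":40},{"ax":0.528,"ay":-0.567,"az":-1.429,"tx":219,"ty":0,"tz":-157,"grip":40},{"ax":0.528,"ay":-0.567,"az":-1.429,"tx":219,"ty":0,"tz":-157,"grip":40},{"ax":0.528,"ay":-0.567,"az":-1.429,"tx":219,"ty":0,"tz":-157,"grip":40},{"ax":0.528,"ay":-0.567,"az":-1.429,"tx":219,"ty":0,"tz":-157,"grip":40},{"ax":0.528,"ay":-0.567,"az":-1.429,"tx":219,"ty":0,"tz":-157,"grip":40},{"ax":0.528,"ay":-0.567,"az":-1.429,"tx":219,"ty":0,"tz":-157,"grip":40}]'

```text
clock: 19.32
tcp_pos: [0.5001, 0.1212, 0.2758]
tcp_rot: [0.66, 0.751, -0.002, -0.003]
ft_force: [-0.1, -0.3, -1.0]
grip_width: 0.0551
grip_force: 64.5
```

Run:
```python
from kin import *
s=state();x=[.4402,.108,.204];a=.7
pl=lambda dz:cupplace((.599,.225),x[2],a,1,.1,dz=dz)
plan([("over",*pl(.12)),("down",*pl(0))],s)
```

```text
over rows 10 a [-0.672 -0.693 -1.433] t [ 89.7 124.2  72.9] ok margin 0.38 maxstep 0.17 q [ 0.37 -0.14  1.88 -0.38  0.58 -1.07]
down rows 2 a [-0.672 -0.693 -1.433] t [ 89.6 125.  192.9] ok margin 0.13 maxstep 0.21 q [ 0.37  0.02  2.01 -0.67  0.33 -0.75]
```

Call:
drive_tool --motion '[{"ax":-0.672,"ay":-0.693,"az":-1.433,"tx":90,"ty":124,"tz":60,"grip":40},{"ax":-0.672,"ay":-0.693,"az":-1.433,"tx":90,"ty":124,"tz":60,"grip":40},{"ax":-0.672,"ay":-0.693,"az":-1.433,"tx":90,"ty":124,"tz":60,"grip":40},{"ax":-0.672,"ay":-0.693,"az":-1.433,"tx":90,"ty":124,"tz":60,"grip":40},{"ax":-0.672,"ay":-0.693,"az":-1.433,"tx":90,"ty":124,"tz":60,"grip":40},{"ax":-0.672,"ay":-0.693,"az":-1.433,"tx":90,"ty":124,"tz":60,"grip":40},{"ax":-0.672,"ay":-0.693,"az":-1.433,"tx":90,"ty":124,"tz":60,"grip":40},{"ax":-0.672,"ay":-0.693,"az":-1.433,"tx":90,"ty":124,"tz":60,"grip":40},{"ax":-0.672,"ay":-0.693,"az":-1.433,"tx":90,"ty":124,"tz":73,"grip":40},{"ax":-0.672,"ay":-0.693,"az":-1.433,"tx":90,"ty":124,"tz":73,"grip":40},{"ax":-0.672,"ay":-0.693,"az":-1.433,"tx":90,"ty":124,"tz":73,"grip":40},{"ax":-0.672,"ay":-0.693,"az":-1.433,"tx":90,"ty":124,"tz":73,"grip":40}]'

```text
clock: 20.82
tcp_pos: [0.6109, 0.2257, 0.2034]
tcp_rot: [-0.044, 0.905, 0.022, 0.422]
ft_force: [0.4, -0.5, 0.4]
grip_width: 0.0548
grip_force: 64.6
```

Run:
```python
from kin import *
s,im=snap("wrist","pics/wp2.png");x=[.4402,.108,.204];a=.7
pl=lambda dz:cupplace((.599,.225),x[2],a,1,.1,dz=dz)
plan([("hi",*pl(.065)),("down",*pl(0)),("lower",*pl(-.005))],s)
_,sd=snap("side","pics/sp2.png")
cv2.imwrite("pics/c3.png",np.hstack([cv2.resize(sd[130:270,130:290],(400,350)),cv2.resize(im,(400,350))]))
```

```text
hi rows 1 a [-0.     0.002 -0.002] t [42.9  0.4 36.4] ok margin 0.26 maxstep 0.11 q [ 0.37 -0.08  1.95 -0.47  0.46 -0.97]
down rows 2 a [-0.     0.002 -0.002] t [92.7  0.3 78.2] ok margin 0.13 maxstep 0.13 q [ 0.37  0.02  2.01 -0.67  0.33 -0.75]
lower rows 1 a [-0.     0.002 -0.002] t [96.5  0.3 81.4] ok margin 0.12 maxstep 0.02 q [ 0.37  0.03  2.01 -0.7   0.32 -0.72]
```

View pics/c3.png

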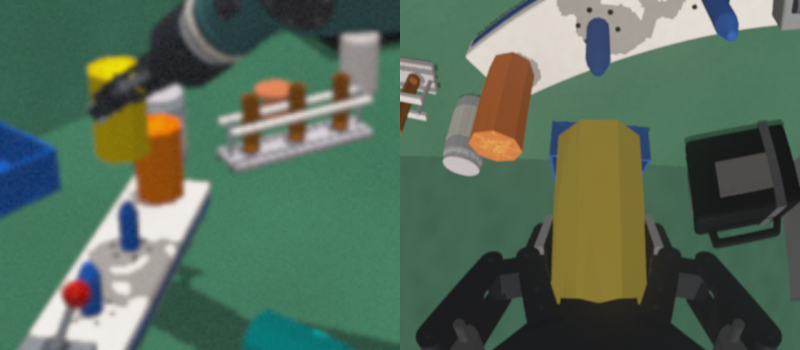

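Call:
drive_tool --motion '[{"ax":0,"ay":0,"az":0,"tx":43,"ty":0,"tz":36,"grip":40},{"ax":0,"ay":0,"az":0,"tx":65,"ty":0,"tz":55,"grip":40},{"ax":0,"ay":0,"az":0,"tx":80,"ty":0,"tz":67,"grip":40},{"ax":0,"ay":0,"az":0,"tx":89,"ty":0,"tz":75,"grip":40},{"ax":0,"ay":0,"az":0,"tx":93,"ty":0,"tz":78,"grip":40},{"ax":0,"ay":0,"az":0,"tx":96,"ty":0,"tz":81,"grip":40},{"ax":0,"ay":0,"az":0,"tx":96,"ty":0,"tz":81,"grip":40}]'

```text
clock: 21.8
tcp_pos: [0.6123, 0.2266, 0.0795]
tcp_rot: [-0.045, 0.905, 0.022, 0.423]
ft_force: [-0.0, -0.9, 3.3]
grip_width: 0.0551
grip_force: 65.0
```

Call:
drive_tool --motion '[{"ax":0,"ay":0,"az":0,"tx":1,"ty":0,"tz":1,"grip":40},{"ax":0,"ay":0,"az":0,"tx":1,"ty":0,"tz":1,"grip":80},{"ax":0,"ay":0,"az":0,"tx":1,"ty":0,"tz":1,"grip":80},{"ax":0,"ay":0,"az":0,"tx":1,"ty":0,"tz":1,"grip":80},{"ax":0,"ay":0,"az":0,"tx":1,"ty":0,"tz":1,"grip":80},{"ax":0,"ay":0,"az":0,"tx":0,"ty":0,"tz":-60,"grip":80},{"ax":0,"ay":0,"az":0,"tx":0,"ty":0,"tz":-120,"grip":80},{"ax":0,"ay":0,"az":0,"tx":0,"ty":0,"tz":-180,"grip":80},{"ax":0,"ay":0,"az":0,"tx":0,"ty":0,"tz":-200,"grip":60},{"ax":0,"ay":0,"az":0,"tx":0,"ty":0,"tz":-200,"grip":60},{"ax":0,"ay":0,"az":0,"tx":0,"ty":0,"tz":-200,"grip":60}]'

```text
clock: 23.18
tcp_pos: [0.4585, 0.2103, 0.2039]
tcp_rot: [-0.045, 0.906, 0.021, 0.42]
ft_force: [-0.1, -0.2, 0.4]
grip_width: 0.0603
grip_force: 0.0
```

Run:
```python
from ref import *
s,im=snap("wrist","pics/v2.png")
print(s["tcp_pos"],s["joints"].round(2))
for t,z in(("cup1",.0775),): print(t,[(c,p.tolist()) for c,p in marks("wrist",t,z,s)])
arm.camera("top")
for t,z in(("cup1",.0775),("rod1",.009)): print("top",t,[(c,p.tolist()) for c,p in marks("top",t,z)])
# rod views: tool down above blue/black
for nm,g,yaw in(("black",(.535,-.335),-.6),("blue",(.416,-.177),-.67),("red",(.311,-.295),-.67)):
    plan([("look "+nm,np.r_[g,.2]-az(yaw)*.03,pickR(yaw,0.,1))],s)
```

```text
[0.45846007 0.21032783 0.20390678] [ 0.52 -0.5   2.14 -0.48  0.74 -0.93]
cup1 [(0.91, [0.5947, 0.2261]), (0.6, [0.6655, 0.1249])]
top cup1 [(0.93, [0.5996, 0.2232]), (0.91, [0.1856, -0.325]), (0.88, [0.6675, 0.1075]), (0.36, [0.3428, 0.2377])]
top rod1 [(0.54, [0.306, -0.2877]), (0.5, [0.4062, -0.1547]), (0.49, [0.5238, -0.3398]), (0.32, [0.6854, 0.1194])]
look black rows 14 a [-1.044  0.38  -2.249] t [   3.9 -530.9    1.9] FAIL margin 0.0 maxstep 0.6 q [-0.36 -0.19  2.07 -1.05  0.58 -2.54]
look blue rows 14 a [-1.015  0.411 -2.187] t [  69.2 -360.3  -75.5] FAIL margin 0.0 maxstep 0.52 q [ 0.17 -0.43  2.22 -1.05  1.16 -2.54]
look red rows 14 a [-1.015  0.411 -2.187] t [ 144.3 -467.2 -164.2] FAIL margin 0.0 maxstep 0.55 q [-0.13 -0.48  2.26 -1.05  1.23 -2.54]
```

Run:
```python
from kin import *
s=state()
for nm,g,yaw in(("black",(.535,-.335),-.6),("blue",(.416,-.177),-.67),("red",(.311,-.295),-.67)):
    plan([("look "+nm,np.r_[g,.16]-az(yaw)*.03,pickR(yaw,0.3,-1))],s)
```

```text
look black rows 9 a [0.39  0.545 0.592] t [  34.4 -530.7   27.8] ok margin 0.17 maxstep 0.19 q [-0.66  0.02  1.61  0.02  1.21 -1.64]
look blue rows 7 a [0.429 0.54  0.651] t [  99.8 -360.2  -49.7] ok margin 0.12 maxstep 0.16 q [-0.47 -0.4   1.96 -0.06  1.29 -1.37]
look red rows 9 a [0.429 0.54  0.651] t [ 174.9 -467.2 -138.3] FAIL margin 0.0 maxstep 0.23 q [-0.98 -0.47  2.01  0.09  1.32 -1.89]
```

Call:
drive_tool --motion '[{"ax":0.429,"ay":0.54,"az":0.651,"tx":100,"ty":-360,"tz":-50,"grip":60},{"ax":0.429,"ay":0.54,"az":0.651,"tx":100,"ty":-360,"tz":-50,"grip":60},{"ax":0.429,"ay":0.54,"az":0.651,"tx":100,"ty":-360,"tz":-50,"grip":60},{"ax":0.429,"ay":0.54,"az":0.651,"tx":100,"ty":-360,"tz":-50,"grip":60},{"ax":0.429,"ay":0.54,"az":0.651,"tx":100,"ty":-360,"tz":-50,"grip":60},{"ax":0.429,"ay":0.54,"az":0.651,"tx":100,"ty":-360,"tz":-50,"grip":60},{"ax":0.429,"ay":0.54,"az":0.651,"tx":100,"ty":-360,"tz":-50,"grip":60},{"ax":0.429,"ay":0.54,"az":0.651,"tx":100,"ty":-360,"tz":-50,"grip":60},{"ax":0.429,"ay":0.54,"az":0.651,"tx":100,"ty":-360,"tz":-50,"grip":60},{"ax":0.429,"ay":0.54,"az":0.651,"tx":100,"ty":-360,"tz":-50,"grip":60}]'

```text
clock: 24.68
tcp_pos: [0.3928, -0.1562, 0.1611]
tcp_rot: [0.323, 0.934, -0.048, 0.142]
ft_force: [-0.3, 0.5, -0.6]
grip_width: 0.06
grip_force: 0.0
```

Run:
```python
from ref import *
s,x=refit("rod","blue",(.416,-.177,-.67),"pics/r1.png");print(s["tcp_pos"])
for t,z in(("rod1",.009),("vial1",.093)): print(t,[(c,p.tolist()) for c,p in marks("wrist",t,z,s)])
im=cv2.imread("pics/r1.png");hsv=cv2.cvtColor(im,cv2.COLOR_BGR2HSV)
m=cv2.inRange(hsv,np.array((100,90,40)),np.array((125,255,255)));n,l,st,ce=cv2.connectedComponentsWithStats(m)
for i in range(1,n):
    if st[i,4]>200: print(st[i],ce[i].round(),hsv[l==i].mean(0).round())
```

```text
blue [ 0.4284 -0.1775 -0.6025] 0.536
[ 0.39284006 -0.15622318  0.16113119]
rod1 [(0.89, [0.5325, -0.3339]), (0.8, [0.3955, -0.154]), (0.73, [0.3094, -0.2926])]
vial1 [(0.96, [0.661, -0.0592])]
[243 102  21  12 222] [253. 107.] [107. 155. 134.]
[245 119  21  54 997] [255. 145.] [107. 159. 194.]
```

View pics/r1.png

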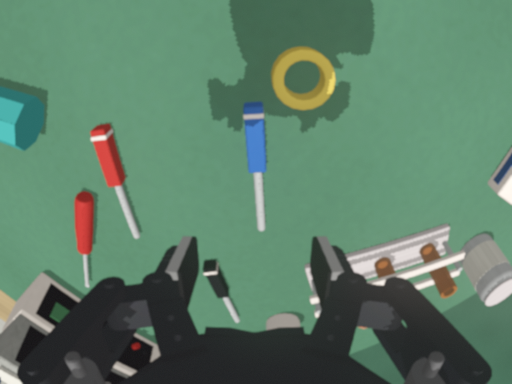

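The blue rod has been knocked and now lies with its handle from (253,103) to (257,172) and its tip at (262,230), about (0.395,-0.154). The tape is close to its handle end. Refitting.

```bash
sed -i 's/"blue":((105,110,60)/"blue":((100,90,40)/; s/    if col=="red": m|=\(.*\)$/    if col=="red": m|=\1\n        RODCLOSE/' fit.py
python3 - <<'E'
t=open("fit.py").read()
t=t.replace("RODCLOSE","").replace("        c=proj(n,[*guess[:2],.02],s);","        if kind=='rod': m=cv2.morphologyEx(m,cv2.MORPH_CLOSE,np.ones((13,13),np.uint8))\n        c=proj(n,[*guess[:2],.02],s);").replace("else 32","else 48 if n=='wrist' else 32")
open("fit.py","w").write(t)
E
cat >> kin.py <<'E'
def rodpick(x,a,sg,off=0,tz=.009,dz=0):
    "TCP at height tz over the handle axis at off along the rod from its centre"
    r=pickR(x[2],a,sg);return np.r_[x[:2],tz+dz]+az(x[2])*off,r
def rodplace(vial,xp,rp,x,a,sg,th,dz=0):
    "xp,rp: TCP pose at the grasp, x: rod pose then (z .009); rod origin goes to .134 over the vial"
    rr=R.from_euler("z",x[2]);rel=rr.inv()*rp;t=rr.inv().apply(np.asarray(xp)-np.r_[x[:2],.009])
    n=-az(th);C=R.from_matrix(np.c_[-Zv,np.cross(Zv,n),n]);return np.r_[vial[:2],.134+dz]+C.apply(t),C*rel
E
python3 - <<'E'
from ref import *
D=[json.loads(l) for l in open("states.jsonl")];s=state()
for c,g in(("blue",(.3955,-.154,-.55)),("red",(.31,-.293,-.67))):
    x,f=fit([("wrist",cv2.imread("pics/r1.png"),s)],"rod",c,g);print(c,x.round(4),np.round(f,3))
    if c=="blue": b=x
for a in(.6,.72):
    gp=rodpick(b,a,-1,-.005)
    pl=lambda dz:rodplace((.678,-.059),*gp,b,a,-1,-.33,dz)
    plan([("pre",*rodpick(b,a,-1,-.005,dz=.08)),("grasp",*gp),("lift",gp[0]+[0,0,.15],gp[1]),("mid",np.array([.50,-.07,.32]),pickR(1.45,0,1)),("over",*pl(.1)),("down",*pl(0))],s)
E
```

```text
blue [ 0.3977 -0.1567 -0.6052] 0.108
red [ 0.3124 -0.2931 -0.7001] 0.315
pre rows 2 a [-0.024 -0.298 -0.057] t [22.4  2.7 68.6] ok margin 0.17 maxstep 0.24 q [-0.43 -0.56  2.28 -0.13  0.83 -1.34]
grasp rows 2 a [-0.024 -0.298 -0.057] t [ 46.1   2.5 145. ] ok margin 0.14 maxstep 0.13 q [-0.43 -0.41  2.38 -0.18  0.59 -1.28]
lift rows 3 a [-0.024 -0.298 -0.057] t [1.6 2.9 1.7] ok margin 0.11 maxstep 0.16 q [-0.43 -0.62  2.17 -0.12  1.   -1.36]
mid rows 7 a [0.157 0.273 1.016] t [ -76.4  135.  -142.3] ok margin 0.21 maxstep 0.26 q [-0.25 -0.01  1.3   0.    1.85 -0.13]
over rows 11 a [-0.937  0.285  2.697] t [-179.3  253.6  -25.1] ok margin 0.31 maxstep 0.46 q [-0.07 -0.13  1.85 -0.46  0.51  2.13]
down rows 2 a [-0.937  0.285  2.697] t [-149.6  253.3   70.4] ok margin 0.09 maxstep 0.2 q [-0.07 -0.01  1.96 -0.75  0.32  2.45]
pre rows 3 a [-0.028 -0.418 -0.055] t [22.4  2.7 68.6] ok margin 0.1 maxstep 0.21 q [-0.41 -0.63  2.37 -0.2   0.7  -1.27]
grasp rows 2 a [-0.028 -0.418 -0.055] t [ 46.1   2.5 145. ] ok margin 0.06 maxstep 0.14 q [-0.41 -0.46  2.46 -0.31  0.44 -1.14]
lift rows 3 a [-0.028 -0.418 -0.055] t [1.6 2.9 1.7] ok margin 0.03 maxstep 0.17 q [-0.41 -0.7   2.25 -0.17  0.88 -1.31]
mid rows 7 a [0.157 0.273 1.016] t [ -76.4  135.  -142.3] ok margin 0.15 maxstep 0.28 q [-0.25 -0.01  1.3   0.    1.85 -0.13]
over rows 11 a [-0.771  0.26   2.74 ] t [-179.3  253.6  -25.1] ok margin 0.47 maxstep 0.35 q [-0.08 -0.1   1.76 -0.3   0.67  1.98]
down rows 2 a [-0.771  0.26   2.74 ] t [-149.6  253.3   70.4] ok margin 0.26 maxstep 0.1 q [-0.08 -0.    1.88 -0.43  0.46  2.12]
```

Run:
```python
from kin import *
s=state();b=[.3977,-.1567,-.6052];a=.65
for sg in(-1,):
    plan([("pre",*rodpick(b,a,sg,.005,tz=.011,dz=.06)),("grasp",*rodpick(b,a,sg,.005,tz=.011))],s)
```

```text
pre rows 2 a [-0.026 -0.348 -0.056] t [18.3  3.3 88.7] ok margin 0.19 maxstep 0.31 q [-0.43 -0.53  2.33 -0.16  0.71 -1.31]
grasp rows 1 a [-0.026 -0.348 -0.056] t [ 36.1   3.1 146. ] ok margin 0.12 maxstep 0.19 q [-0.43 -0.41  2.4  -0.22  0.52 -1.24]
```

Call:
drive_tool --motion '[{"ax":-0.013,"ay":-0.17,"az":-0.03,"tx":9,"ty":1.5,"tz":45,"grip":40},{"ax":-0.026,"ay":-0.348,"az":-0.056,"tx":18,"ty":3,"tz":89,"grip":40},{"ax":-0.026,"ay":-0.348,"az":-0.056,"tx":18,"ty":3,"tz":89,"grip":40},{"ax":-0.026,"ay":-0.348,"az":-0.056,"tx":18,"ty":3,"tz":89,"grip":40},{"ax":-0.026,"ay":-0.348,"az":-0.056,"tx":18,"ty":3,"tz":89,"grip":40}]'

```text
clock: 25.45
tcp_pos: [0.406, -0.1632, 0.0779]
tcp_rot: [0.284, 0.903, -0.096, 0.309]
ft_force: [0.6, -0.8, 1.1]
grip_width: 0.0399
grip_force: 0.0
```

Run:
```python
from ref import *
s,x=refit("rod","blue",(.3977,-.1567,-.605),"pics/r2.png");b=x;a=.65
plan([("old",*rodpick([.3977,-.1567,-.6052],a,-1,.005,tz=.011)),("new",*rodpick(x,a,-1,.005,tz=.011))],s)
```

```text
blue [ 0.4092 -0.1641 -0.5979] 0.183
old rows 2 a [-0.     0.009 -0.004] t [45.4  0.5 49.5] ok margin 0.12 maxstep 0.1 q [-0.43 -0.41  2.4  -0.22  0.52 -1.24]
new rows 1 a [-0.005  0.009 -0.01 ] t [34.6  1.  57.8] ok margin 0.15 maxstep 0.04 q [-0.44 -0.36  2.37 -0.2   0.5  -1.27]
```

View pics/r2.png

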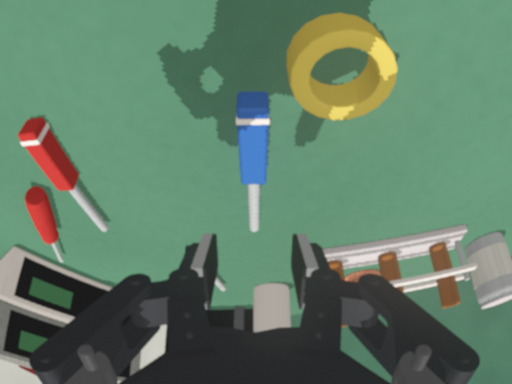

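Run:
```python
from kin import *
s=state()
for uv,z in(((252,110),.018),((254,184),.018),((252,93),0.0),((254,230),.009)): print(uv,at_z("wrist",uv,z,s).round(4))
x0=at_z("wrist",(252,110),.018,s)[:2];x1=at_z("wrist",(254,184),.018,s)[:2];d=x1-x0;print(np.linalg.norm(d),np.arctan2(d[1],d[0]),(x0+x1)/2)
```

```text
(252, 110) [ 0.3679 -0.1362  0.018 ]
(254, 184) [ 0.4234 -0.1734  0.018 ]
(252, 93) [ 0.3694 -0.1373  0.    ]
(254, 230) [ 0.4953 -0.2232  0.009 ]
0.06676046957051127 -0.5905450918035444 [ 0.3956584  -0.15482909]
```

The rod lies centred between the fingers (handle at column 253), so I'll descend and close.

Call:
drive_tool --squeeze 80 --motion '[{"ax":0,"ay":0,"az":0,"tx":23,"ty":0,"tz":25,"grip":40},{"ax":0,"ay":0,"az":0,"tx":45,"ty":0,"tz":49,"grip":40},{"ax":0,"ay":0,"az":0,"tx":45,"ty":0,"tz":49,"grip":40},{"ax":0,"ay":0,"az":0,"tx":45,"ty":0,"tz":49,"grip":40},{"ax":0,"ay":0,"az":0,"tx":45,"ty":0,"tz":49,"grip":5},{"ax":0,"ay":0,"az":0,"tx":45,"ty":0,"tz":49,"grip":5},{"ax":0,"ay":0,"az":0,"tx":45,"ty":0,"tz":49,"grip":5},{"ax":0,"ay":0,"az":0,"tx":45,"ty":0,"tz":49,"grip":5},{"ax":0,"ay":0,"az":0,"tx":45,"ty":0,"tz":49,"grip":5}]'

```text
clock: 26.62
tcp_pos: [0.3979, -0.1582, 0.0068]
tcp_rot: [0.284, 0.904, -0.096, 0.306]
ft_force: [-3.9, 1.4, 7.5]
grip_width: 0.0162
grip_force: 80.8
```

Run:
```python
from kin import *
s=state();b=[.3968,-.1557,-.6];r=R.from_quat(s["tcp_rot"])
print(s["tcp_pos"])
pl=lambda dz,th:rodplace((.672,-.058),s["tcp_pos"],r,b,0,0,th,dz)
for th in(-.33,-.15):
  plan([("lift",s["tcp_pos"]+[0,0,.15],r),("mid",np.array([.50,-.07,.32]),pickR(1.45,0,1)),("over",*pl(.11,th)),("down",*pl(0,th))],s)
```

```text
[ 0.39791298 -0.15824467  0.0067818 ]
lift rows 3 a [0. 0. 0.] t [-9.120e+01  1.000e-01 -1.191e+02] ok margin 0.09 maxstep 0.16 q [-0.43 -0.64  2.2  -0.13  0.93 -1.35]
mid rows 7 a [0.354 0.587 1.043] t [-216.9  131.  -228.2] ok margin 0.2 maxstep 0.27 q [-0.25 -0.01  1.3   0.    1.85 -0.13]
over rows 11 a [-0.384  0.297  2.911] t [-277.2  241.   -83.2] ok margin 0.38 maxstep 0.4 q [-0.07 -0.13  1.82 -0.37  0.58  2.05]
down rows 2 a [-0.384  0.297  2.911] t [-210.3  241.     4.1] ok margin 0.16 maxstep 0.15 q [-0.07 -0.01  1.94 -0.59  0.36  2.3 ]
lift rows 3 a [0. 0. 0.] t [-9.120e+01  1.000e-01 -1.191e+02] ok margin 0.09 maxstep 0.16 q [-0.43 -0.64  2.2  -0.13  0.93 -1.35]
mid rows 7 a [0.354 0.587 1.043] t [-216.9  131.  -228.2] ok margin 0.2 maxstep 0.27 q [-0.25 -0.01  1.3   0.    1.85 -0.13]
over rows 10 a [-0.363  0.466  2.762] t [-276.9  241.3  -83.5] ok margin 0.34 maxstep 0.32 q [-0.18 -0.15  1.84  0.06  0.54  1.51]
down rows 2 a [-0.363  0.466  2.762] t [-210.   241.2    3.8] ok margin 0.09 maxstep 0.13 q [-0.18 -0.03  1.97  0.1   0.29  1.46]
```

Call:
drive_tool --motion '[{"ax":0,"ay":0,"az":0,"tx":-30,"ty":0,"tz":-40,"grip":5},{"ax":0,"ay":0,"az":0,"tx":-60,"ty":0,"tz":-80,"grip":5},{"ax":0,"ay":0,"az":0,"tx":-91,"ty":0,"tz":-119,"grip":5},{"ax":0.354,"ay":0.587,"az":1.043,"tx":-217,"ty":131,"tz":-228,"grip":5},{"ax":0.354,"ay":0.587,"az":1.043,"tx":-217,"ty":131,"tz":-228,"grip":5},{"ax":0.354,"ay":0.587,"az":1.043,"tx":-217,"ty":131,"tz":-228,"grip":5},{"ax":0.354,"ay":0.587,"az":1.043,"tx":-217,"ty":131,"tz":-228,"grip":5},{"ax":0.354,"ay":0.587,"az":1.043,"tx":-217,"ty":131,"tz":-228,"grip":5},{"ax":0.354,"ay":0.587,"az":1.043,"tx":-217,"ty":131,"tz":-228,"grip":5},{"ax":0.354,"ay":0.587,"az":1.043,"tx":-217,"ty":131,"tz":-228,"grip":5},{"ax":0.354,"ay":0.587,"az":1.043,"tx":-217,"ty":131,"tz":-228,"grip":5},{"ax":0.354,"ay":0.587,"az":1.043,"tx":-217,"ty":131,"tz":-228,"grip":5}]'

```text
clock: 28.12
tcp_pos: [0.4997, -0.0699, 0.3172]
tcp_rot: [0.748, 0.664, -0.001, -0.002]
ft_force: [0.1, 0.2, -1.3]
grip_width: 0.0162
grip_force: 79.8
```

Run:
```python
from kin import *
s,im=snap("wrist","pics/m1.png");print(s["tcp_pos"])
json.dump([list(map(float,s[k])) for k in("joints","tcp_pos","tcp_rot")],open("m1.json","w"))
for f in("mark_of","recognise"): print([(c,p.tolist()) for c,p in marks("wrist","vial1",.093,s,f)])
arm.camera("top")
print([(c,p.tolist()) for c,p in marks("top","vial1",.093)])
arm.camera("side")
print([(c,p.tolist()) for c,p in marks("side","vial1",.093)])
b=[.3968,-.1557,-.6];D=[json.loads(l) for l in open("states.jsonl")]
cand=[d for d in D if d[1][2]<.01][-1];json.dump(cand,open("gblue.json","w"))
pl=lambda dz,th:rodplace((.672,-.058),cand[1],R.from_quat(cand[2]),b,0,0,th,dz)
plan([("over",*pl(.11,-.3)),("down",*pl(0,-.3))],s)
```

```text
[ 0.49968003 -0.06990418  0.31718548]
[(0.91, [0.6336, -0.1937]), (0.75, [0.6583, -0.1292]), (0.62, [0.6832, -0.057]), (0.57, [0.4061, -0.0663])]
[(0.7, [0.6367, -0.1069])]
[(0.47, [0.6833, -0.0658])]
[(0.89, [0.6598, -0.1322]), (0.77, [0.6809, -0.0611]), (0.73, [0.6166, -0.1859])]
over rows 11 a [-0.795  0.673  1.617] t [ 33.2 172.4  75. ] ok margin 0.37 maxstep 0.39 q [-0.09 -0.13  1.82 -0.3   0.57  1.96]
down rows 2 a [-0.795  0.673  1.617] t [ 33.1 172.8 185. ] ok margin 0.14 maxstep 0.14 q [-0.09 -0.01  1.95 -0.5   0.34  2.18]
```

Call:
drive_tool --motion '[{"ax":-0.795,"ay":0.673,"az":1.617,"tx":31,"ty":140,"tz":50,"grip":5},{"ax":-0.795,"ay":0.673,"az":1.617,"tx":31,"ty":140,"tz":50,"grip":5},{"ax":-0.795,"ay":0.673,"az":1.617,"tx":31,"ty":140,"tz":50,"grip":5},{"ax":-0.795,"ay":0.673,"az":1.617,"tx":31,"ty":140,"tz":50,"grip":5},{"ax":-0.795,"ay":0.673,"az":1.617,"tx":31,"ty":140,"tz":50,"grip":5},{"ax":-0.795,"ay":0.673,"az":1.617,"tx":31,"ty":140,"tz":50,"grip":5},{"ax":-0.795,"ay":0.673,"az":1.617,"tx":31,"ty":140,"tz":50,"grip":5},{"ax":-0.795,"ay":0.673,"az":1.617,"tx":31,"ty":184,"tz":50,"grip":5},{"ax":-0.795,"ay":0.673,"az":1.617,"tx":31,"ty":184,"tz":50,"grip":5},{"ax":-0.795,"ay":0.673,"az":1.617,"tx":31,"ty":184,"tz":70,"grip":5},{"ax":-0.795,"ay":0.673,"az":1.617,"tx":31,"ty":184,"tz":70,"grip":5},{"ax":-0.795,"ay":0.673,"az":1.617,"tx":31,"ty":184,"tz":70,"grip":5}]'

```text
clock: 29.98
tcp_pos: [0.685, -0.0601, 0.244]
tcp_rot: [0.888, -0.136, 0.436, 0.063]
ft_force: [-0.2, -1.0, -0.6]
grip_width: 0.0157
grip_force: 79.8
```

Run:
```python
from kin import *
s,im=snap("wrist","pics/m2.png");print(s["tcp_pos"],s["joints"].round(2))
cand=json.load(open("gblue.json"));b=[.3968,-.1557,-.6]
print([(c,p.tolist()) for c,p in marks("wrist","vial1",.093,s)])
pl=lambda dz:rodplace((.6836,-.0613),cand[1],R.from_quat(cand[2]),b,0,0,-.3,dz)
plan([("over",*pl(.11)),("85",*pl(.085)),("down",*pl(0))],s)
for n in("m2",): cv2.imwrite("pics/c4.png",cv2.resize(im[60:330,110:400],(773,720))[:600])
_,sd=snap("side","pics/sm2.png")
cv2.imwrite("pics/c4.png",np.hstack([cv2.resize(sd[100:220,190:310],(400,400)),cv2.resize(im[60:340,116:396],(400,400))]))
```

```text
[ 0.68499365 -0.06010161  0.24402424] [-0.1  -0.11  1.79 -0.29  0.58  1.95]
[(0.62, [0.6854, -0.0666]), (0.57, [0.6342, -0.2014])]
over rows 1 a [0.    0.005 0.002] t [-1.1  0.1  2.4] ok margin 0.36 maxstep 0.01 q [-0.1  -0.11  1.8  -0.3   0.56  1.96]
85 rows 1 a [0.    0.005 0.002] t [-20.9   0.3  17.7] ok margin 0.31 maxstep 0.05 q [-0.1  -0.09  1.83 -0.32  0.51  1.99]
down rows 2 a [0.    0.005 0.002] t [-88.1   0.8  69.8] ok margin 0.14 maxstep 0.11 q [-0.1   0.01  1.92 -0.49  0.34  2.17]
```

View pics/c4.png

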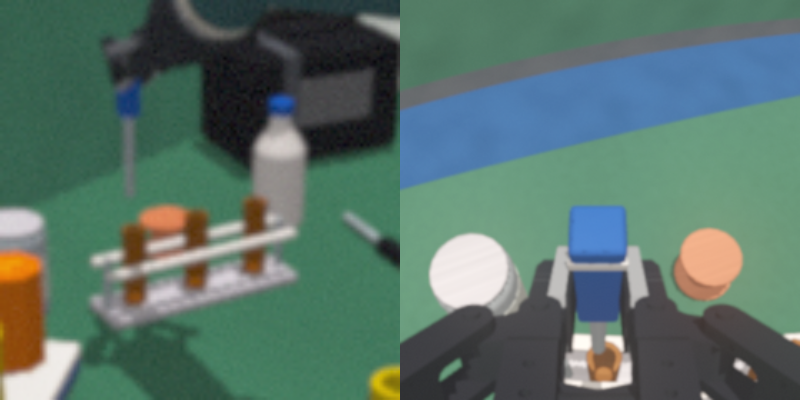

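The rod hangs vertical over the left vial, with the shaft at (598,330) and the vial mouth at (604,355), a small sideways offset. I'll lower it to just above the mouth and measure by segmentation.

Call:
drive_tool --motion '[{"ax":0,"ay":0.005,"az":0,"tx":-11,"ty":0,"tz":9,"grip":5},{"ax":0,"ay":0.005,"az":0,"tx":-21,"ty":0,"tz":18,"grip":5},{"ax":0,"ay":0.005,"az":0,"tx":-21,"ty":0,"tz":18,"grip":5},{"ax":0,"ay":0.005,"az":0,"tx":-21,"ty":0,"tz":18,"grip":5}]'

```text
clock: 30.62
tcp_pos: [0.6876, -0.0617, 0.2186]
tcp_rot: [0.885, -0.137, 0.44, 0.063]
ft_force: [-0.1, 0.7, -1.3]
grip_width: 0.0162
grip_force: 79.9
```

```bash
cat > align.py <<'E'
from kin import *
def align(grasp,b,vial,th,dz,tag):
    "offset of the vial mouth from the rod axis, from side and wrist pictures"
    s,w=snap("wrist",f"pics/{tag}w.png");_,sd=snap("side",f"pics/{tag}s.png")
    # where the rod is by kinematics
    rr=R.from_euler("z",b[2]);rel=rr.inv()*R.from_quat(grasp[2]);t=rr.inv().apply(np.array(grasp[1])-np.r_[b[:2],.009])
    C=R.from_quat(s["tcp_rot"])*rel.inv();o=s["tcp_pos"]-C.apply(t);tip=o+C.apply([.12,0,0]);print("rod o",o.round(4),"tip",tip.round(4),"axis",C.apply([1,0,0]).round(3))
    for n,im in(("side",sd),("wrist",w)):
        hsv=cv2.cvtColor(im,cv2.COLOR_BGR2HSV);pt=proj(n,tip,s);pu=proj(n,o+C.apply([.09,0,0]),s);pv=proj(n,np.r_[vial,.093],s);pl=proj(n,np.r_[vial,.075],s)
        print(n,"tip",pt.round(1),"shaft30",pu.round(1),"mouth",pv.round(1),"v75",pl.round(1))
        for lab,p in(("tip+8mm",proj(n,o+C.apply([.112,0,0]),s)),("shaft30",pu),("v85",proj(n,np.r_[vial,.085],s)),("v75",pl)):
            r=int(round(p[1]));c=int(round(p[0]));row=im[r,c-14:c+15].astype(int);h=hsv[r,c-14:c+15]
            print(lab,(c,r),"V",h[:,2].tolist(),"S",h[:,1].tolist())
E
python3 - <<'E'
from align import *
align(json.load(open("gblue.json")),[.3968,-.1557,-.6],(.6836,-.0613),-.3,.085,"a1")
E
```

```text
rod o [ 0.6851 -0.0625  0.221 ] tip [ 0.6856 -0.0625  0.101 ] axis [ 0.004 -0.001 -1.   ]
side tip [228.8 165.7] shaft30 [228.7 157.4] mouth [229.  168.1] v75 [229.1 173. ]
tip+8mm (229, 164) V [125, 124, 123, 125, 127, 122, 121, 128, 125, 122, 127, 127, 120, 116, 116, 120, 129, 172, 210, 225, 227, 225, 227, 224, 226, 227, 226, 224, 223] S [120, 115, 120, 118, 120, 113, 118, 112, 116, 117, 114, 96, 53, 26, 40, 72, 51, 108, 138, 145, 151, 153, 149, 155, 155, 149, 156, 154, 154]
shaft30 (229, 157) V [124, 124, 122, 125, 126, 125, 124, 126, 126, 125, 122, 125, 118, 114, 113, 120, 124, 123, 122, 124, 126, 120, 127, 124, 123, 117, 120, 122, 124] S [115, 117, 113, 110, 113, 118, 117, 117, 119, 114, 115, 94, 54, 25, 32, 74, 111, 108, 115, 115, 107, 113, 112, 109, 114, 122, 115, 113, 109]
v85 (229, 170) V [127, 127, 126, 124, 123, 124, 126, 129, 121, 121, 116, 98, 100, 96, 94, 101, 98, 100, 94, 99, 118, 130, 137, 136, 140, 143, 145, 153, 157] S [106, 114, 119, 115, 116, 121, 111, 117, 118, 116, 95, 78, 140, 236, 217, 179, 211, 214, 103, 67, 106, 145, 147, 143, 137, 114, 102, 80, 54]
v75 (229
[... 844 characters left out ...]
12, 12, 14, 15, 14, 11, 4, 2, 2, 4, 4, 2, 2, 10, 29, 33, 29, 24, 21, 18, 17, 14, 13, 12, 14]
v85 (254, 311) V [186, 189, 190, 187, 181, 181, 190, 195, 192, 178, 148, 125, 121, 122, 123, 123, 122, 122, 122, 121, 120, 119, 120, 119, 118, 120, 140, 171, 190] S [12, 11, 11, 11, 24, 76, 129, 143, 143, 146, 141, 133, 133, 132, 133, 133, 132, 134, 132, 129, 130, 129, 128, 131, 132, 132, 138, 143, 142]
v75 (254, 313) V [205, 219, 222, 211, 192, 178, 185, 196, 196, 188, 168, 139, 125, 124, 124, 123, 124, 124, 124, 122, 121, 121, 121, 120, 119, 130, 160, 186, 196] S [10, 9, 9, 10, 17, 60, 121, 139, 142, 144, 147, 141, 135, 132, 132, 131, 132, 130, 130, 130, 129, 129, 129, 128, 133, 137, 143, 141, 139]
```

Call:
drive_tool --motion '[{"ax":0,"ay":0,"az":0,"tx":0.6,"ty":3.3,"tz":0.8,"grip":5},{"ax":0,"ay":0,"az":0,"tx":0.6,"ty":3.3,"tz":0.8,"grip":5},{"ax":0,"ay":0,"az":0,"tx":-7,"ty":3.3,"tz":7,"grip":5},{"ax":0,"ay":0,"az":0,"tx":-15,"ty":3.3,"tz":13,"grip":5},{"ax":0,"ay":0,"az":0,"tx":-25,"ty":3.3,"tz":20.5,"grip":5},{"ax":0,"ay":0,"az":0,"tx":-35,"ty":3.3,"tz":28.4,"grip":5},{"ax":0,"ay":0,"az":0,"tx":-35,"ty":3.3,"tz":28.4,"grip":5}]'

```text
clock: 31.6
tcp_pos: [0.6871, -0.0648, 0.1707]
tcp_rot: [0.886, -0.137, 0.438, 0.063]
ft_force: [3.9, -1.8, -1.6]
grip_width: 0.016
grip_force: 78.8
```

Call:
drive_tool --motion '[{"ax":0,"ay":0,"az":0,"tx":-8,"ty":0,"tz":8,"grip":5},{"ax":0,"ay":0,"az":0,"tx":-17,"ty":0,"tz":15,"grip":5},{"ax":0,"ay":0,"az":0,"tx":-25,"ty":0,"tz":20,"grip":5},{"ax":0,"ay":0,"az":0,"tx":-29,"ty":0,"tz":24,"grip":5},{"ax":0,"ay":0,"az":0,"tx":-31,"ty":0,"tz":25.5,"grip":5},{"ax":0,"ay":0,"az":0,"tx":-31,"ty":0,"tz":25.5,"grip":5}]'

```text
clock: 32.35
tcp_pos: [0.6897, -0.0649, 0.1336]
tcp_rot: [0.885, -0.137, 0.44, 0.063]
ft_force: [-0.1, -0.9, -0.3]
grip_width: 0.0159
grip_force: 79.2
```

Run:
```python
from kin import *
s=state();g=json.load(open("gblue.json"));b=[.3968,-.1557,-.6]
rr=R.from_euler("z",b[2]);rel=rr.inv()*R.from_quat(g[2]);t=rr.inv().apply(np.array(g[1])-np.r_[b[:2],.009])
C=R.from_quat(s["tcp_rot"])*rel.inv();o=s["tcp_pos"]-C.apply(t);print(o,(o+C.apply([.12,0,0])),C.apply([1,0,0]),s["ft_force"],s["joints"].round(2))
```

```text
[ 0.68710044 -0.06565446  0.13595968] [ 0.68759089 -0.0657131   0.0159607 ] [ 4.08710179e-03 -4.88680266e-04 -9.99991528e-01] [-0.06043375 -0.93839592 -0.27130651] [-0.1   0.02  1.92 -0.48  0.33  2.16]
```

Call:
drive_tool --motion '[{"ax":0,"ay":0,"az":0,"tx":-2,"ty":0,"tz":1.5,"grip":5},{"ax":0,"ay":0,"az":0,"tx":-2.4,"ty":0,"tz":1.8,"grip":5},{"ax":0,"ay":0,"az":0,"tx":-2.4,"ty":0,"tz":1.8,"grip":50},{"ax":0,"ay":0,"az":0,"tx":-2.4,"ty":0,"tz":1.8,"grip":50},{"ax":0,"ay":0,"az":0,"tx":-2.4,"ty":0,"tz":1.8,"grip":50},{"ax":0,"ay":0,"az":0,"tx":0,"ty":0,"tz":-50,"grip":50},{"ax":0,"ay":0,"az":0,"tx":0,"ty":0,"tz":-110,"grip":50},{"ax":0,"ay":0,"az":0,"tx":0,"ty":0,"tz":-160,"grip":50},{"ax":0,"ay":0,"az":0,"tx":0,"ty":0,"tz":-160,"grip":50},{"ax":0,"ay":0,"az":0,"tx":0,"ty":0,"tz":-160,"grip":50}]'

```text
clock: 33.6
tcp_pos: [0.5677, -0.0277, 0.2299]
tcp_rot: [0.885, -0.137, 0.44, 0.063]
ft_force: [-1.2, -1.2, -0.6]
grip_width: 0.0503
grip_force: 0.0
```

Run:
```python
from kin import *
s,im=snap("wrist","pics/v3.png");print(s["tcp_pos"],s["joints"].round(2))
print("rod",[(c,p.tolist()) for c,p in marks("wrist","rod1",.134,s)]);print("vial",[(c,p.tolist()) for c,p in marks("wrist","vial1",.093,s)])
arm.camera("top");print("top rod",[(c,p.tolist()) for c,p in marks("top","rod1",.009)])
mid=("mid",np.array([.46,-.12,.30]),pickR(-.9,0,-1) )
for nm,g,yaw in(("black",(.536,-.335),-.6),("red",(.311,-.293),-.67)):
    for sg in(1,-1):print(sg);plan([("mid",np.array([.46,-.12,.30]),pickR(1.3,0,1)),("look "+nm,np.r_[g,.16]-az(yaw)*.03,pickR(yaw,0.3,sg))],s)
```

```text
[ 0.56765166 -0.02773587  0.22991683] [-0.03 -0.39  2.04 -0.37  0.62  2.05]
rod [(0.96, [0.6922, -0.065]), (0.66, [0.5243, -0.2245]), (0.6, [0.6356, 0.0932])]
vial [(0.79, [0.6599, -0.1329]), (0.75, [0.6872, -0.067]), (0.58, [0.6325, -0.2035])]
top rod [(0.79, [0.311, -0.2989]), (0.68, [0.7262, -0.0703]), (0.54, [0.5214, -0.3417])]
1
mid rows 10 a [ 0.727 -0.716 -1.482] t [  11.1  119.6 -102.9] ok margin 0.31 maxstep 0.46 q [-0.37 -0.08  1.41  0.    1.82 -0.1 ]
look black rows 11 a [-0.18  -0.615  0.243] t [-33.8 294.5  66.8] ok margin 0.65 maxstep 0.17 q [-0.66  0.02  1.61  0.02  1.21  1.51]
-1
mid rows 10 a [ 0.727 -0.716 -1.482] t [  11.1  119.6 -102.9] ok margin 0.31 maxstep 0.46 q [-0.37 -0.08  1.41  0.    1.82 -0.1 ]
look black rows 7 a [ 0.881 -0.258 -2.754] t [-33.8 294.5  66.8] ok margin 0.66 maxstep 0.24 q [-0.66  0.02  1.61  0.02  1.21 -1.64]
1
mid rows 10 a [ 0.727 -0.716 -1.482] t [  11.1  119.6 -102.9] ok margin 0.31 maxstep 0.46 q [-0.37 -0.08  1.41  0.    1.82 -0.1 ]
look red rows 11 a [-0.221 -0.612  0.301] t [-170.8  319.5 -113.7] ok margin 0.25 maxstep 0.13 q [-0.98 -0.48  2.01  0.09  1.32  1.25]
-1
mid rows 10 a [ 0.727 -0.716 -1.482] t [  11.1  119.6 -102.9] ok margin 0.31 maxstep 0.46 q [-0.37 -0.08  1.41  0.    1.82 -0.1 ]
look red rows 7 a [ 0.862 -0.311 -2.695] t [-170.8  319.5 -113.7] ok margin 0.25 maxstep 0.32 q [-0.98 -0.48  2.01  0.09  1.32 -1.89]
```

Call:
drive_tool --motion '[{"ax":0.727,"ay":-0.716,"az":-1.482,"tx":11,"ty":120,"tz":-103,"grip":60},{"ax":0.727,"ay":-0.716,"az":-1.482,"tx":11,"ty":120,"tz":-103,"grip":60},{"ax":0.727,"ay":-0.716,"az":-1.482,"tx":11,"ty":120,"tz":-103,"grip":60},{"ax":0.727,"ay":-0.716,"az":-1.482,"tx":11,"ty":120,"tz":-103,"grip":60},{"ax":0.727,"ay":-0.716,"az":-1.482,"tx":11,"ty":120,"tz":-103,"grip":60},{"ax":0.727,"ay":-0.716,"az":-1.482,"tx":11,"ty":120,"tz":-103,"grip":60},{"ax":0.727,"ay":-0.716,"az":-1.482,"tx":11,"ty":120,"tz":-103,"grip":60},{"ax":0.727,"ay":-0.716,"az":-1.482,"tx":11,"ty":120,"tz":-103,"grip":60},{"ax":0.727,"ay":-0.716,"az":-1.482,"tx":11,"ty":120,"tz":-103,"grip":60},{"ax":0.727,"ay":-0.716,"az":-1.482,"tx":11,"ty":120,"tz":-103,"grip":60},{"ax":0.727,"ay":-0.716,"az":-1.482,"tx":11,"ty":120,"tz":-103,"grip":60},{"ax":0.727,"ay":-0.716,"az":-1.482,"tx":11,"ty":120,"tz":-103,"grip":60}]'

```text
clock: 35.35
tcp_pos: [0.4611, -0.1207, 0.299]
tcp_rot: [0.795, 0.607, -0.001, -0.001]
ft_force: [-0.7, -0.2, 0.4]
grip_width: 0.0598
grip_force: 0.0
```

Run:
```python
from ref import *
s,im=snap("wrist","pics/r3.png");print(s["tcp_pos"])
print("rod",[(c,p.tolist()) for c,p in marks("wrist","rod1",.009,s)])
x,f=fit([("wrist",im,s)],"rod","black",(.536,-.335,-.6));print(x,f)
x2,f=fit([("wrist",im,s)],"rod","red",(.311,-.293,-.67));print(x2,f)
plan([("look",np.r_[.536,-.335,.12]-az(-.6)*.03,pickR(-.6,0.4,-1))],s)
```

```text
[ 0.46109119 -0.12072962  0.29898866]
rod [(0.66, [0.3088, -0.294]), (0.61, [0.7732, -0.0669]), (0.3, [0.7367, -0.0618])]
[ 0.54384198 -0.38108228 -0.04635963] 0.775100436378749
[ 0.32027072 -0.29908398 -0.66098861] 0.7023243671899243
look rows 7 a [-0.25  -0.348 -1.22 ] t [-176.9  101.   178.8] ok margin 0.65 maxstep 0.26 q [-0.66 -0.01  1.75  0.03  1.   -1.65]
```

Call:
drive_tool --motion '[{"ax":-0.25,"ay":-0.348,"az":-1.22,"tx":-177,"ty":101,"tz":100,"grip":60},{"ax":-0.25,"ay":-0.348,"az":-1.22,"tx":-177,"ty":101,"tz":100,"grip":60},{"ax":-0.25,"ay":-0.348,"az":-1.22,"tx":-177,"ty":101,"tz":100,"grip":60},{"ax":-0.25,"ay":-0.348,"az":-1.22,"tx":-177,"ty":101,"tz":100,"grip":60},{"ax":-0.25,"ay":-0.348,"az":-1.22,"tx":-177,"ty":101,"tz":140,"grip":60},{"ax":-0.25,"ay":-0.348,"az":-1.22,"tx":-177,"ty":101,"tz":179,"grip":60},{"ax":-0.25,"ay":-0.348,"az":-1.22,"tx":-177,"ty":101,"tz":179,"grip":60},{"ax":-0.25,"ay":-0.348,"az":-1.22,"tx":-177,"ty":101,"tz":179,"grip":60},{"ax":-0.25,"ay":-0.348,"az":-1.22,"tx":-177,"ty":101,"tz":179,"grip":60},{"ax":-0.25,"ay":-0.348,"az":-1.22,"tx":-177,"ty":101,"tz":179,"grip":60}]'

```text
clock: 36.7
tcp_pos: [0.511, -0.3185, 0.1229]
tcp_rot: [0.292, 0.935, -0.059, 0.192]
ft_force: [0.0, -0.2, -0.2]
grip_width: 0.06
grip_force: 0.0
```

Run:
```python
from ref import *
s,im=snap("wrist","pics/r4.png");print(s["tcp_pos"])
print("rod",[(c,p.tolist()) for c,p in marks("wrist","rod1",.009,s)])
hsv=cv2.cvtColor(im,cv2.COLOR_BGR2HSV);p=proj("wrist",[.535,-.335,.018],s);print(p)
c,r=p.astype(int);print(hsv[r-50:r+60:10,c-24:c+25:6,2])
x,f=fit([("wrist",im,s)],"rod","black",(.536,-.335,-.6));print(x,f)
m=cv2.inRange(hsv,np.array((0,0,0)),np.array((180,255,75)));n,l,st,ce=cv2.connectedComponentsWithStats(m)
for i in range(1,n):
    if st[i,4]>150: print(st[i],ce[i].round())
```

```text
[ 0.51100677 -0.31849416  0.1228835 ]
rod [(0.71, [0.5335, -0.3331]), (0.28, [0.6868, -0.3329]), (0.19, [0.3749, -0.4402])]
[251.83434909 174.9366998 ]
[[111 111 155 156 155 153 154 154 153]
 [125 113  48  48  46  71 153 154 153]
 [155 156  65 100 172 222 151 155 155]
 [154 154 104  60  61  60 116 155 152]
 [155 155 155  61  61  60  86 155 152]
 [155 156 155  65  61  62  58 154 154]
 [155 155 155 131  62  61  62 145 154]
 [156 156 157 156  63  64  62 150 156]
 [156 157 157 156 154 201 193 156 152]
 [156 156 156 155 155 163 212 146 156]
 [157 155 156 156 156 156 216 134 155]]
[ 0.53563205 -0.33433921 -0.51987713] 0.475920334416589
[237 128  21  17 296] [247. 136.]
[240 150  27  51 947] [254. 174.]
[    0   193   491   191 40267] [221. 328.]
```

```bash
sed -i 's/"black":((0,0,0),(180,255,60))/"black":((0,0,0),(180,255,80))/' fit.py
python3 - <<'E'
from ref import *
s=state();im=cv2.imread("pics/r4.png")
x,f=fit([("wrist",im,s)],"rod","black",(.5335,-.333,-.5));print(x.round(4),f)
# shaft tip check
g=cv2.cvtColor(im,cv2.COLOR_BGR2HSV);m=cv2.inRange(g,np.array((0,0,125)),np.array((180,60,255)));m[:195]=0;m[260:]=0;m[:,:240]=0;m[:,290:]=0
ys,xs=np.nonzero(m);print([(int(xs[ys==r].mean()),r,len(xs[ys==r])) for r in range(195,260,8) if (ys==r).any()])
a=.65;plan([("pre",*rodpick(x,a,-1,.005,tz=.013,dz=.05)),("grasp",*rodpick(x,a,-1,.005,tz=.013))],s)
print(proj("wrist",np.r_[x[:2]+.1*az(x[2])[:2],.009],s))
E
```

```text
[ 0.5344 -0.3329 -0.489 ] 0.20192004237334893
[(260, 203, 11), (261, 211, 12), (263, 219, 11), (264, 227, 10), (266, 235, 11), (267, 243, 10), (268, 251, 6)]
pre rows 2 a [-0.056 -0.246 -0.101] t [-6.7  1.8 67.5] ok margin 0.37 maxstep 0.22 q [-0.72  0.02  1.93  0.26  0.57 -1.97]
grasp rows 1 a [-0.056 -0.246 -0.101] t [ 12.9   1.7 113.5] ok margin 0.25 maxstep 0.11 q [-0.72  0.1   1.97  0.32  0.45 -2.04]
[263.62683631 240.54996833]
```

```bash
cat >> ref.py <<'E'
def shaftline(pix,s):
    P=np.array([at_z("wrist",p,.009,s)[:2] for p in pix]);c=P.mean(0);v=np.linalg.svd(P-c)[2][0];v*=np.sign(v[0]);y=np.arctan2(v[1],v[0]);return P,c,y
E
python3 - <<'E'
from ref import *
s=state();P,c,y=shaftline([(260,203),(261.5,211),(263,219),(264.5,227),(266,235),(267,243)],s);print(c,y)
n=np.array([-np.sin(y),np.cos(y)]);print("lateral of handle fit",(np.array([.5344,-.3329])-c)@n, "along",(np.array([.5344,-.3329])-c)@[np.cos(y),np.sin(y)])
v=np.array([.5344,-.3329]);d=c-v;print("yaw from centre to shaft",np.arctan2(d[1],d[0]))
x=np.r_[.5344,-.3329,-.525];plan([("pre",*rodpick(x,.65,-1,.005,tz=.013,dz=.05)),("grasp",*rodpick(x,.65,-1,.005,tz=.013))],s)
E
```

```text
[ 0.59975458 -0.36463057] -0.4584304628085757
lateral of handle fit -0.0004677614149066614 along -0.07264868256181493
yaw from centre to shaft -0.4519918745968425
pre rows 2 a [-0.038 -0.246 -0.069] t [-6.7  1.6 67.5] ok margin 0.35 maxstep 0.23 q [-0.7   0.02  1.93  0.2   0.55 -1.88]
grasp rows 1 a [-0.038 -0.246 -0.069] t [ 12.9   1.4 113.5] ok margin 0.24 maxstep 0.11 q [-0.7   0.1   1.97  0.25  0.44 -1.94]
```

Call:
drive_tool --motion '[{"ax":-0.035,"ay":-0.12,"az":-0.06,"tx":-3,"ty":1,"tz":34,"grip":45},{"ax":-0.07,"ay":-0.246,"az":-0.127,"tx":-7,"ty":2,"tz":67,"grip":45},{"ax":-0.07,"ay":-0.246,"az":-0.127,"tx":-7,"ty":2,"tz":67,"grip":45},{"ax":-0.07,"ay":-0.246,"az":-0.127,"tx":3,"ty":2,"tz":90,"grip":45},{"ax":-0.07,"ay":-0.246,"az":-0.127,"tx":13,"ty":2,"tz":113,"grip":45},{"ax":-0.07,"ay":-0.246,"az":-0.127,"tx":13,"ty":2,"tz":113,"grip":45},{"ax":-0.07,"ay":-0.246,"az":-0.127,"tx":13,"ty":2,"tz":113,"grip":5},{"ax":-0.07,"ay":-0.246,"az":-0.127,"tx":13,"ty":2,"tz":113,"grip":5},{"ax":-0.07,"ay":-0.246,"az":-0.127,"tx":13,"ty":2,"tz":113,"grip":5},{"ax":-0.07,"ay":-0.246,"az":-0.127,"tx":13,"ty":2,"tz":113,"grip":5},{"ax":-0.07,"ay":-0.246,"az":-0.127,"tx":13,"ty":2,"tz":113,"grip":5}]'

```text
clock: 38.17
tcp_pos: [0.5397, -0.3357, 0.0158]
tcp_rot: [0.215, 0.922, -0.074, 0.313]
ft_force: [-0.9, 1.7, 6.2]
grip_width: 0.0143
grip_force: 78.3
```

Run:
```python
from kin import *
s=state();b=[.5344,-.3329,-.46];r=R.from_quat(s["tcp_rot"]);print(s["tcp_pos"],(pickR(-.46,.65,-1).inv()*r).as_rotvec().round(3))
# after closing the handle is square to the pads: take yaw from the tool
yt=r.apply([0,1,0]);print("pad yaw",np.arctan2(-yt[0],yt[1])%np.pi-np.pi)
json.dump([list(map(float,s[k])) for k in("joints","tcp_pos","tcp_rot")],open("gblack.json","w"))
pl=lambda dz,th:rodplace((.635,-.2015),s["tcp_pos"],r,b,0,0,th,dz)
for th in(-.33,):
  plan([("lift",s["tcp_pos"]+[0,0,.13],r),("mid",np.array([.50,-.17,.32]),pickR(1.25,0,1)),("over",*pl(.11,th)),("down",*pl(0,th))],s)
```

```text
[ 0.53968399 -0.3357489   0.01582213] [ 0.001 -0.005 -0.002]
pad yaw -0.4591299161424649
lift rows 3 a [0. 0. 0.] t [ -79.2   -0.3 -103.1] ok margin 0.36 maxstep 0.1 q [-0.73 -0.08  1.85  0.24  0.75 -1.96]
mid rows 9 a [0.466 0.539 1.378] t [ -99.   130.3 -307.9] ok margin 0.62 maxstep 0.32 q [-0.44  0.04  1.25  0.    1.86 -0.11]
over rows 10 a [-0.397  0.143  3.02 ] t [-150.7  161.4 -164.8] ok margin 0.35 maxstep 0.28 q [-0.43 -0.2   1.88  0.16  0.55  1.37]
down rows 2 a [-0.397  0.143  3.02 ] t [-83.7 161.7 -77.6] ok margin 0.1 maxstep 0.13 q [-0.43 -0.07  2.01  0.29  0.3   1.23]
```

Call:
drive_tool --motion '[{"ax":0,"ay":0,"az":0,"tx":0,"ty":0,"tz":0,"grip":40},{"ax":0,"ay":0,"az":0,"tx":0,"ty":0,"tz":0,"grip":40},{"ax":0,"ay":0,"az":0,"tx":0,"ty":0,"tz":0,"grip":40},{"ax":0,"ay":0,"az":0,"tx":3,"ty":0,"tz":4,"grip":40},{"ax":0,"ay":0,"az":0,"tx":3,"ty":0,"tz":4,"grip":40}]'

```text
clock: 38.8
tcp_pos: [0.5375, -0.334, 0.0063]
tcp_rot: [0.215, 0.923, -0.073, 0.31]
ft_force: [0.9, -0.5, 0.0]
grip_width: 0.04
grip_force: 0.0
```

Call:
drive_tool --motion '[{"ax":0,"ay":0,"az":0,"tx":-1,"ty":0,"tz":-1.5,"grip":40},{"ax":0,"ay":0,"az":0,"tx":-1,"ty":0,"tz":-1.5,"grip":5},{"ax":0,"ay":0,"az":0,"tx":-1,"ty":0,"tz":-1.5,"grip":5},{"ax":0,"ay":0,"az":0,"tx":-1,"ty":0,"tz":-1.5,"grip":5},{"ax":0,"ay":0,"az":0,"tx":-1,"ty":0,"tz":-1.5,"grip":5},{"ax":0,"ay":0,"az":0,"tx":-1,"ty":0,"tz":-1.5,"grip":5}]'

```text
clock: 39.55
tcp_pos: [0.5382, -0.3347, 0.0099]
tcp_rot: [0.215, 0.923, -0.073, 0.311]
ft_force: [-1.2, 1.7, 4.1]
grip_width: 0.0157
grip_force: 79.8
```

```bash
cat > t.py <<'E'
from kin import *
E
python3 - <<'E'
from kin import *
s=state();b=[.5344,-.3329,-.46];r=R.from_quat(s["tcp_rot"]);print(s["tcp_pos"])
json.dump([list(map(float,s[k])) for k in("joints","tcp_pos","tcp_rot")],open("gblack.json","w"))
pl=lambda dz,th:rodplace((.635,-.2015),s["tcp_pos"],r,b,0,0,th,dz)
plan([("lift",s["tcp_pos"]+[0,0,.13],r),("mid",np.array([.50,-.17,.32]),pickR(1.25,0,1)),("over",*pl(.11,-.33)),("down",*pl(0,-.33))],s)
E
```

```text
[ 0.53822675 -0.33472119  0.00989708]
lift rows 3 a [0. 0. 0.] t [ -78.7   -0.2 -103.5] ok margin 0.35 maxstep 0.1 q [-0.73 -0.07  1.85  0.24  0.74 -1.97]
mid rows 9 a [0.464 0.535 1.379] t [-102.5  130.3 -311.9] ok margin 0.62 maxstep 0.33 q [-0.44  0.04  1.25  0.    1.86 -0.11]
over rows 10 a [-0.41   0.141  3.019] t [-160.7  161.8 -166.8] ok margin 0.34 maxstep 0.28 q [-0.43 -0.18  1.87  0.16  0.54  1.37]
down rows 2 a [-0.41   0.141  3.019] t [-94.1 162.  -79.3] ok margin 0.09 maxstep 0.13 q [-0.43 -0.06  2.    0.29  0.29  1.23]
```

Call:
drive_tool --motion '[{"ax":0,"ay":0,"az":0,"tx":-26,"ty":0,"tz":-34,"grip":5},{"ax":0,"ay":0,"az":0,"tx":-52,"ty":0,"tz":-69,"grip":5},{"ax":0,"ay":0,"az":0,"tx":-79,"ty":0,"tz":-103,"grip":5},{"ax":0.464,"ay":0.535,"az":1.379,"tx":-102,"ty":130,"tz":-312,"grip":5},{"ax":0.464,"ay":0.535,"az":1.379,"tx":-102,"ty":130,"tz":-312,"grip":5},{"ax":0.464,"ay":0.535,"az":1.379,"tx":-102,"ty":130,"tz":-312,"grip":5},{"ax":0.464,"ay":0.535,"az":1.379,"tx":-102,"ty":130,"tz":-312,"grip":5},{"ax":0.464,"ay":0.535,"az":1.379,"tx":-102,"ty":130,"tz":-312,"grip":5},{"ax":0.464,"ay":0.535,"az":1.379,"tx":-102,"ty":130,"tz":-312,"grip":5},{"ax":0.464,"ay":0.535,"az":1.379,"tx":-102,"ty":130,"tz":-312,"grip":5},{"ax":0.464,"ay":0.535,"az":1.379,"tx":-102,"ty":130,"tz":-312,"grip":5},{"ax":0.464,"ay":0.535,"az":1.379,"tx":-102,"ty":130,"tz":-312,"grip":5}]'

```text
clock: 41.05
tcp_pos: [0.4994, -0.1698, 0.3182]
tcp_rot: [0.812, 0.583, -0.001, -0.003]
ft_force: [0.1, -0.6, -0.8]
grip_width: 0.0156
grip_force: 79.2
```

Run:
```python
from kin import *
s,im=snap("wrist","pics/m3.png");print(s["tcp_pos"])
print([(c,p.tolist()) for c,p in marks("wrist","vial1",.093,s)])
g=json.load(open("gblack.json"));b=[.5344,-.3329,-.46]
pl=lambda dz:rodplace((.635,-.2015),g[1],R.from_quat(g[2]),b,0,0,-.33,dz)
plan([("over",*pl(.11)),("down",*pl(0))],s)
```

```text
[ 0.49944655 -0.16980949  0.31816572]
[(0.94, [0.6387, -0.1963]), (0.92, [0.6577, -0.1271]), (0.59, [0.6854, -0.0634])]
over rows 10 a [-0.726  0.719  1.449] t [ 13.  138.1  77.7] ok margin 0.34 maxstep 0.28 q [-0.43 -0.18  1.87  0.16  0.54  1.37]
down rows 2 a [-0.726  0.719  1.449] t [ 12.8 138.7 187.7] ok margin 0.09 maxstep 0.13 q [-0.43 -0.06  2.    0.29  0.29  1.23]
```

Call:
drive_tool --motion '[{"ax":-0.726,"ay":0.719,"az":1.449,"tx":13,"ty":100,"tz":50,"grip":5},{"ax":-0.726,"ay":0.719,"az":1.449,"tx":13,"ty":100,"tz":50,"grip":5},{"ax":-0.726,"ay":0.719,"az":1.449,"tx":13,"ty":100,"tz":50,"grip":5},{"ax":-0.726,"ay":0.719,"az":1.449,"tx":13,"ty":100,"tz":50,"grip":5},{"ax":-0.726,"ay":0.719,"az":1.449,"tx":13,"ty":100,"tz":50,"grip":5},{"ax":-0.726,"ay":0.719,"az":1.449,"tx":13,"ty":100,"tz":50,"grip":5},{"ax":-0.726,"ay":0.719,"az":1.449,"tx":13,"ty":100,"tz":50,"grip":5},{"ax":-0.726,"ay":0.719,"az":1.449,"tx":13,"ty":138,"tz":60,"grip":5},{"ax":-0.726,"ay":0.719,"az":1.449,"tx":13,"ty":138,"tz":78,"grip":5},{"ax":-0.726,"ay":0.719,"az":1.449,"tx":13,"ty":138,"tz":98,"grip":5},{"ax":-0.726,"ay":0.719,"az":1.449,"tx":13,"ty":138,"tz":98,"grip":5},{"ax":-0.726,"ay":0.719,"az":1.449,"tx":13,"ty":138,"tz":98,"grip":5}]'

```text
clock: 42.65
tcp_pos: [0.6347, -0.2012, 0.2228]
tcp_rot: [0.883, -0.143, 0.441, 0.074]
ft_force: [0.8, -0.8, 0.0]
grip_width: 0.0156
grip_force: 79.3
```

Run:
```python
from align import *
align(json.load(open("gblack.json")),[.5344,-.3329,-.46],(.635,-.2015),-.33,.085,"a2")
print([(c,p.tolist()) for c,p in marks("wrist","vial1",.093,state())])
```

```text
rod o [ 0.6356 -0.2014  0.227 ] tip [ 0.6361 -0.202   0.107 ] axis [ 0.005 -0.005 -1.   ]
side tip [266.1 155.5] shaft30 [266.4 147.6] mouth [266.2 159.3] v75 [266. 164.]
tip+8mm (266, 153) V [124, 124, 123, 124, 124, 122, 120, 118, 108, 99, 96, 94, 97, 105, 112, 122, 137, 143, 146, 149, 149, 146, 147, 146, 145, 145, 143, 140, 130] S [111, 119, 116, 113, 121, 125, 119, 112, 123, 108, 112, 95, 71, 34, 20, 6, 7, 9, 12, 12, 12, 10, 16, 12, 12, 16, 14, 13, 8]
shaft30 (266, 148) V [117, 110, 97, 88, 83, 83, 82, 75, 66, 52, 42, 35, 47, 81, 107, 122, 139, 147, 152, 156, 161, 156, 157, 157, 155, 152, 148, 142, 132] S [113, 114, 124, 107, 126, 104, 100, 99, 104, 83, 97, 29, 22, 13, 19, 8, 9, 14, 12, 13, 14, 10, 11, 13, 15, 10, 12, 13, 14]
v85 (266, 161) V [123, 119, 121, 118, 124, 122, 122, 115, 121, 117, 103, 96, 104, 98, 97, 101, 108, 119, 130, 142, 146, 145, 145, 147, 143, 144, 142, 137, 132] S [104, 114, 116, 119, 113, 111, 119, 115, 112, 102, 64, 114, 177, 224, 242, 212, 187, 107, 41, 20, 17, 12, 14, 12, 12, 14, 16, 13, 17]
v75 (266, 164) V [106, 116, 119, 122, 121, 122, 122, 118, 119, 1
[... 859 characters left out ...]
 27]
v85 (252, 308) V [198, 209, 212, 208, 191, 162, 140, 137, 138, 140, 139, 139, 139, 139, 138, 137, 136, 137, 136, 136, 137, 155, 189, 208, 214, 210, 199, 192, 195] S [82, 124, 138, 139, 142, 137, 133, 130, 131, 131, 130, 130, 130, 128, 128, 128, 126, 127, 124, 126, 127, 132, 136, 135, 136, 134, 96, 37, 14]
v75 (252, 310) V [198, 207, 213, 209, 196, 168, 143, 137, 138, 139, 139, 139, 139, 137, 136, 137, 136, 137, 137, 136, 140, 162, 194, 211, 214, 208, 197, 194, 197] S [71, 118, 136, 140, 142, 140, 132, 128, 129, 130, 130, 130, 128, 128, 128, 127, 124, 125, 125, 126, 128, 135, 138, 134, 135, 130, 80, 26, 12]
[(0.88, [0.6362, -0.2001]), (0.74, [0.6852, -0.0628]), (0.18, [0.7056, -0.1942])]
```

Call:
drive_tool --motion '[{"ax":0,"ay":0,"az":0,"tx":0.5,"ty":-2.2,"tz":0.6,"grip":5},{"ax":0,"ay":0,"az":0,"tx":0.5,"ty":-2.2,"tz":0.6,"grip":5},{"ax":0,"ay":0,"az":0,"tx":-7.5,"ty":-2.2,"tz":6.8,"grip":5},{"ax":0,"ay":0,"az":0,"tx":-15,"ty":-2.2,"tz":13,"grip":5},{"ax":0,"ay":0,"az":0,"tx":-21,"ty":-2.2,"tz":17.5,"grip":5},{"ax":0,"ay":0,"az":0,"tx":-27,"ty":-2.2,"tz":22,"grip":5},{"ax":0,"ay":0,"az":0,"tx":-27,"ty":-2.2,"tz":22,"grip":5}]'

```text
clock: 43.68
tcp_pos: [0.6353, -0.1991, 0.1836]
tcp_rot: [0.884, -0.144, 0.438, 0.073]
ft_force: [-1.3, 0.7, -1.0]
grip_width: 0.0155
grip_force: 79.3
```

Call:
drive_tool --motion '[{"ax":0,"ay":0,"az":0,"tx":-9,"ty":0,"tz":7,"grip":5},{"ax":0,"ay":0,"az":0,"tx":-18,"ty":0,"tz":14,"grip":5},{"ax":0,"ay":0,"az":0,"tx":-27,"ty":0,"tz":21,"grip":5},{"ax":0,"ay":0,"az":0,"tx":-35,"ty":0,"tz":27,"grip":5},{"ax":0,"ay":0,"az":0,"tx":-39,"ty":0,"tz":30.5,"grip":5},{"ax":0,"ay":0,"az":0,"tx":-39,"ty":0,"tz":30.5,"grip":5}]'

```text
clock: 44.42
tcp_pos: [0.6359, -0.1993, 0.135]
tcp_rot: [0.884, -0.144, 0.438, 0.073]
ft_force: [-8.0, 2.4, 1.9]
grip_width: 0.0162
grip_force: 80.2
```

Call:
drive_tool --motion '[{"ax":0,"ay":0,"az":0,"tx":-1.2,"ty":0,"tz":-1.6,"grip":5},{"ax":0,"ay":0,"az":0,"tx":-1.2,"ty":0,"tz":-1.6,"grip":5},{"ax":0,"ay":0,"az":0,"tx":-3.5,"ty":0,"tz":0.2,"grip":5},{"ax":0,"ay":0,"az":0,"tx":-5.5,"ty":0,"tz":1.7,"grip":5},{"ax":0,"ay":0,"az":0,"tx":-5.5,"ty":0,"tz":1.7,"grip":5}]'

```text
clock: 45.05
tcp_pos: [0.6352, -0.1993, 0.1319]
tcp_rot: [0.883, -0.144, 0.44, 0.073]
ft_force: [-6.1, 2.9, 3.1]
grip_width: 0.0154
grip_force: 80.2
```

Call:
drive_tool --motion '[{"ax":0,"ay":0,"az":0,"tx":0,"ty":0,"tz":0,"grip":50},{"ax":0,"ay":0,"az":0,"tx":0,"ty":0,"tz":0,"grip":50},{"ax":0,"ay":0,"az":0,"tx":0,"ty":0,"tz":0,"grip":50},{"ax":0,"ay":0,"az":0,"tx":0,"ty":0,"tz":0,"grip":50},{"ax":0,"ay":0,"az":0,"tx":0,"ty":0,"tz":-50,"grip":50},{"ax":0,"ay":0,"az":0,"tx":0,"ty":0,"tz":-110,"grip":50},{"ax":0,"ay":0,"az":0,"tx":0,"ty":0,"tz":-150,"grip":50},{"ax":0,"ay":0,"az":0,"tx":0,"ty":0,"tz":-150,"grip":50},{"ax":0,"ay":0,"az":0,"tx":0,"ty":0,"tz":-150,"grip":50}]'

```text
clock: 46.18
tcp_pos: [0.5217, -0.161, 0.2214]
tcp_rot: [0.883, -0.144, 0.44, 0.073]
ft_force: [0.7, 0.2, -0.2]
grip_width: 0.0502
grip_force: 0.0
```

```bash
cat > rodcheck.py <<'E'
from kin import *
# side view: top and bottom rows of the handles against the projected ones (handle z .099-.169)
def check(names):
    s,sd=snap("side","pics/chk.png");hsv=cv2.cvtColor(sd,cv2.COLOR_BGR2HSV)
    for n,v in names:
        pt,pb=proj("side",[*v,.169]),proj("side",[*v,.099]);c=int(round((pt[0]+pb[0])/2));print(n,"expect top",pt.round(1),"bottom",pb.round(1))
        print([(r,hsv[r,c-1:c+2].mean(0).round().astype(int).tolist()) for r in range(int(pt[1])-10,int(pb[1])+8,2)])
    return s
E
python3 - <<'E'
from rodcheck import *
s=check([("blue",(.687,-.066)),("black",(.636,-.2015))])
print(s["tcp_pos"])
arm.camera("wrist");print("rod",[(c,p.tolist()) for c,p in marks("wrist","rod1",.134,s)])
plan([("mid",np.array([.42,-.15,.30]),pickR(1.2,0,1)),("look",np.r_[.311,-.293,.14]-az(-.67)*.03,pickR(-.67,0.4,-1))],s)
E
```

```text
blue expect top [228.8 146.2] bottom [229.2 165.8]
[(136, [77, 110, 94]), (138, [77, 112, 93]), (140, [77, 115, 91]), (142, [76, 108, 94]), (144, [84, 110, 95]), (146, [107, 197, 162]), (148, [112, 138, 146]), (150, [113, 64, 128]), (152, [109, 176, 117]), (154, [109, 201, 119]), (156, [109, 192, 120]), (158, [108, 212, 117]), (160, [108, 211, 118]), (162, [108, 209, 119]), (164, [108, 204, 120]), (166, [112, 134, 116]), (168, [60, 33, 110]), (170, [15, 137, 108]), (172, [14, 196, 94])]
black expect top [266.6 138.9] bottom [266.  157.7]
[(128, [123, 47, 31]), (130, [93, 37, 30]), (132, [24, 39, 30]), (134, [147, 38, 27]), (136, [125, 26, 27]), (138, [131, 62, 32]), (140, [120, 37, 42]), (142, [58, 9, 81]), (144, [85, 12, 50]), (146, [118, 38, 31]), (148, [113, 45, 28]), (150, [86, 54, 29]), (152, [133, 30, 31]), (154, [101, 66, 26]), (156, [90, 41, 29]), (158, [11, 28, 68]), (160, [11, 67, 114]), (162, [13, 163, 109]), (164, [15, 195, 95])]
[ 0.52166839 -0.16095456  0.22140116]
rod [(0.83, [0.696, -0.0633]), (0.75, [0.6356, -0.201])]
mid rows 10 a [ 0.702 -0.731 -1.404] t [   2.5   22.2 -127. ] ok margin 0.24 maxstep 0.28 q [-0.47 -0.15  1.47  0.    1.82 -0.1 ]
look rows 8 a [ 0.739 -0.303 -2.754] t [-177.3  181.9  -99. ] ok margin 0.18 maxstep 0.31 q [-1.01 -0.55  2.11  0.14  1.2  -1.94]
```

Call:
drive_tool --motion '[{"ax":0.702,"ay":-0.731,"az":-1.404,"tx":2,"ty":22,"tz":-127,"grip":50},{"ax":0.702,"ay":-0.731,"az":-1.404,"tx":2,"ty":22,"tz":-127,"grip":50},{"ax":0.702,"ay":-0.731,"az":-1.404,"tx":2,"ty":22,"tz":-127,"grip":50},{"ax":0.702,"ay":-0.731,"az":-1.404,"tx":2,"ty":22,"tz":-127,"grip":50},{"ax":0.702,"ay":-0.731,"az":-1.404,"tx":2,"ty":22,"tz":-127,"grip":50},{"ax":0.702,"ay":-0.731,"az":-1.404,"tx":2,"ty":22,"tz":-127,"grip":50},{"ax":0.702,"ay":-0.731,"az":-1.404,"tx":2,"ty":22,"tz":-127,"grip":50},{"ax":0.702,"ay":-0.731,"az":-1.404,"tx":2,"ty":22,"tz":-127,"grip":50},{"ax":0.702,"ay":-0.731,"az":-1.404,"tx":2,"ty":22,"tz":-127,"grip":50},{"ax":0.702,"ay":-0.731,"az":-1.404,"tx":2,"ty":22,"tz":-127,"grip":50},{"ax":0.702,"ay":-0.731,"az":-1.404,"tx":2,"ty":22,"tz":-127,"grip":50},{"ax":0.702,"ay":-0.731,"az":-1.404,"tx":2,"ty":22,"tz":-127,"grip":50}]'

```text
clock: 47.82
tcp_pos: [0.42, -0.1498, 0.2991]
tcp_rot: [0.826, 0.564, 0.0, -0.001]
ft_force: [0.0, -0.0, 0.5]
grip_width: 0.0504
grip_force: 0.0
```

Run:
```python
from kin import *
s=state();plan([("look",np.r_[.311,-.293,.14]-az(-.67)*.03,pickR(-.67,0.4,-1))],s)
```

```text
look rows 8 a [-0.254 -0.346 -1.255] t [-164.4  -78.   158.9] ok margin 0.18 maxstep 0.31 q [-1.01 -0.55  2.11  0.14  1.2  -1.94]
```

Call:
drive_tool --motion '[{"ax":-0.254,"ay":-0.346,"az":-1.255,"tx":-164,"ty":-78,"tz":80,"grip":50},{"ax":-0.254,"ay":-0.346,"az":-1.255,"tx":-164,"ty":-78,"tz":80,"grip":50},{"ax":-0.254,"ay":-0.346,"az":-1.255,"tx":-164,"ty":-78,"tz":80,"grip":50},{"ax":-0.254,"ay":-0.346,"az":-1.255,"tx":-164,"ty":-78,"tz":100,"grip":50},{"ax":-0.254,"ay":-0.346,"az":-1.255,"tx":-164,"ty":-78,"tz":120,"grip":50},{"ax":-0.254,"ay":-0.346,"az":-1.255,"tx":-164,"ty":-78,"tz":159,"grip":50},{"ax":-0.254,"ay":-0.346,"az":-1.255,"tx":-164,"ty":-78,"tz":159,"grip":50},{"ax":-0.254,"ay":-0.346,"az":-1.255,"tx":-164,"ty":-78,"tz":159,"grip":50},{"ax":-0.254,"ay":-0.346,"az":-1.255,"tx":-164,"ty":-78,"tz":159,"grip":50},{"ax":-0.254,"ay":-0.346,"az":-1.255,"tx":-164,"ty":-78,"tz":159,"grip":50},{"ax":-0.254,"ay":-0.346,"az":-1.255,"tx":-164,"ty":-78,"tz":159,"grip":50}]'

```text
clock: 49.2
tcp_pos: [0.2879, -0.2743, 0.1411]
tcp_rot: [0.322, 0.926, -0.066, 0.188]
ft_force: [0.1, 0.2, -0.6]
grip_width: 0.0502
grip_force: 0.0
```

Run:
```python
from ref import *
s,im=snap("wrist","pics/r5.png");print(s["tcp_pos"])
k=[(c,p.tolist()) for c,p in marks("wrist","rod1",.009,s)];print("rod",k)
x,f=fit([("wrist",im,s)],"rod","red",(.311,-.293,-.67));print(x.round(4),f)
# shaft: low saturation pixels along the expected line
hsv=cv2.cvtColor(im,cv2.COLOR_BGR2HSV);pix=[]
for d in np.arange(.045,.115,.01):
    p=proj("wrist",np.r_[x[:2]+d*az(x[2])[:2],.009],s);r,c=int(round(p[1])),int(round(p[0]))
    xs=np.arange(c-14,c+15);g=hsv[r,c-14:c+15,1]<55;print(p.round(1),xs[g].tolist())
    if g.sum()>4: pix.append((xs[g].mean(),r))
P,c,y=shaftline(pix,s);d=c-x[:2];print("line yaw",y,"centre-to-shaft",np.arctan2(d[1],d[0]))
for a in(.55,.65): plan([("pre",*rodpick(x,a,-1,.005,tz=.011,dz=.05)),("grasp",*rodpick(x,a,-1,.005,tz=.011))],s)
```

```text
[ 0.28785115 -0.27431587  0.14111465]
rod [(0.64, [0.3097, -0.2956]), (0.57, [1.1259, -0.2091])]
[ 0.313  -0.2928 -0.6148] 0.1742687171762407
[255.8 195.4] [251, 252, 253, 254, 255, 256, 257, 258, 259, 260, 261]
[256.3 202.5] [252, 253, 254, 255, 256, 257, 258, 259, 260, 261]
[256.7 209.3] [252, 253, 254, 255, 256, 257, 258, 259, 260, 261, 262]
[257.2 215.8] [253, 254, 255, 256, 257, 258, 259, 260, 261, 262]
[257.6 222. ] [254, 255, 256, 257, 258, 259, 260, 261, 262, 263]
[258. 228.] [254, 255, 256, 257, 258, 259, 260, 261, 262, 263]
[258.3 233.7] [255, 256, 257, 258, 259, 260, 261, 262, 263]
[258.7 239.2] [255, 256, 257, 258, 259, 260, 261, 262, 263]
line yaw -0.6079765418159968 centre-to-shaft -0.6086969967343316
pre rows 2 a [-0.026 -0.148 -0.048] t [-2.   1.5 87.9] ok margin 0.21 maxstep 0.18 q [-1.05 -0.47  2.27  0.3   0.85 -2.15]
grasp rows 1 a [-0.026 -0.148 -0.048] t [ 17.6   1.5 133.9] ok margin 0.19 maxstep 0.14 q [-1.05 -0.37  2.33  0.35  0.71 -2.22]
pre rows 2 a [-0.028 -0.248 -0.047] t [-2.   1.5 87.9] ok margin 0.17 maxstep 0.22 q [-1.1  -0.53  2.35  0.42  0.77 -2.27]
grasp rows 1 a [-0.028 -0.248 -0.047] t [ 17.6   1.5 133.9] ok margin 0.11 maxstep 0.15 q [-1.1  -0.42  2.41  0.5   0.63 -2.38]
```

Call:
drive_tool --motion '[{"ax":-0.015,"ay":-0.12,"az":-0.026,"tx":-1,"ty":1,"tz":44,"grip":45},{"ax":-0.031,"ay":-0.248,"az":-0.052,"tx":-2,"ty":1.5,"tz":88,"grip":45},{"ax":-0.031,"ay":-0.248,"az":-0.052,"tx":-2,"ty":1.5,"tz":88,"grip":45},{"ax":-0.031,"ay":-0.248,"az":-0.052,"tx":8,"ty":1.5,"tz":111,"grip":45},{"ax":-0.031,"ay":-0.248,"az":-0.052,"tx":18,"ty":1.5,"tz":135,"grip":45},{"ax":-0.031,"ay":-0.248,"az":-0.052,"tx":18,"ty":1.5,"tz":135,"grip":45},{"ax":-0.031,"ay":-0.248,"az":-0.052,"tx":18,"ty":1.5,"tz":135,"grip":45}]'

```text
clock: 50.18
tcp_pos: [0.3183, -0.2977, 0.0129]
tcp_rot: [0.283, 0.904, -0.097, 0.306]
ft_force: [-0.2, -0.2, -0.1]
grip_width: 0.0448
grip_force: 0.0
```

Call:
drive_tool --motion '[{"ax":0,"ay":0,"az":0,"tx":2.5,"ty":0,"tz":3.5,"grip":45},{"ax":0,"ay":0,"az":0,"tx":2.5,"ty":0,"tz":3.5,"grip":5},{"ax":0,"ay":0,"az":0,"tx":2.5,"ty":0,"tz":3.5,"grip":5},{"ax":0,"ay":0,"az":0,"tx":2.5,"ty":0,"tz":3.5,"grip":5},{"ax":0,"ay":0,"az":0,"tx":2.5,"ty":0,"tz":3.5,"grip":5},{"ax":0,"ay":0,"az":0,"tx":2.5,"ty":0,"tz":3.5,"grip":5},{"ax":0,"ay":0,"az":0,"tx":2.5,"ty":0,"tz":3.5,"grip":5}]'

```text
clock: 51.05
tcp_pos: [0.3173, -0.2961, 0.006]
tcp_rot: [0.284, 0.904, -0.096, 0.305]
ft_force: [-3.6, 2.3, 5.9]
grip_width: 0.0157
grip_force: 80.4
```

Run:
```python
from kin import *
s=state();b=[.313,-.2928,-.609];r=R.from_quat(s["tcp_rot"]);print(s["tcp_pos"])
json.dump([list(map(float,s[k])) for k in("joints","tcp_pos","tcp_rot")],open("gred.json","w"))
pl=lambda dz,th:rodplace((.6613,-.1337),s["tcp_pos"],r,b,0,0,th,dz)
plan([("lift",s["tcp_pos"]+[0,0,.13],r),("mid",np.array([.48,-.13,.32]),pickR(1.3,0,1)),("over",*pl(.11,-.33)),("down",*pl(0,-.33))],s)
```

```text
[ 0.31728228 -0.2961124   0.00602054]
lift rows 3 a [0. 0. 0.] t [-7.870e+01 -1.000e-01 -1.034e+02] ok margin 0.11 maxstep 0.13 q [-1.1  -0.62  2.24  0.36  0.96 -2.19]
mid rows 8 a [0.4   0.565 1.187] t [-220.9  229.1 -226.6] ok margin 0.14 maxstep 0.45 q [-0.38 -0.03  1.32  0.    1.85 -0.11]
over rows 10 a [-0.394  0.292  2.904] t [-293.9  330.9  -68.8] ok margin 0.33 maxstep 0.38 q [-0.25 -0.14  1.84 -0.12  0.53  1.72]
down rows 2 a [-0.394  0.292  2.904] t [-227.2  331.    18.7] ok margin 0.08 maxstep 0.13 q [-0.25 -0.02  1.97 -0.21  0.28  1.82]
```

Call:
drive_tool --motion '[{"ax":0,"ay":0,"az":0,"tx":-26,"ty":0,"tz":-34,"grip":5},{"ax":0,"ay":0,"az":0,"tx":-52,"ty":0,"tz":-69,"grip":5},{"ax":0,"ay":0,"az":0,"tx":-79,"ty":0,"tz":-103,"grip":5},{"ax":0.4,"ay":0.565,"az":1.187,"tx":-221,"ty":229,"tz":-227,"grip":5},{"ax":0.4,"ay":0.565,"az":1.187,"tx":-221,"ty":229,"tz":-227,"grip":5},{"ax":0.4,"ay":0.565,"az":1.187,"tx":-221,"ty":229,"tz":-227,"grip":5},{"ax":0.4,"ay":0.565,"az":1.187,"tx":-221,"ty":229,"tz":-227,"grip":5},{"ax":0.4,"ay":0.565,"az":1.187,"tx":-221,"ty":229,"tz":-227,"grip":5},{"ax":0.4,"ay":0.565,"az":1.187,"tx":-221,"ty":229,"tz":-227,"grip":5},{"ax":0.4,"ay":0.565,"az":1.187,"tx":-221,"ty":229,"tz":-227,"grip":5},{"ax":0.4,"ay":0.565,"az":1.187,"tx":-221,"ty":229,"tz":-227,"grip":5},{"ax":0.4,"ay":0.565,"az":1.187,"tx":-221,"ty":229,"tz":-227,"grip":5}]'

```text
clock: 52.55
tcp_pos: [0.4803, -0.1292, 0.3189]
tcp_rot: [0.797, 0.604, -0.0, -0.003]
ft_force: [-0.3, 0.0, -1.1]
grip_width: 0.016
grip_force: 79.6
```

Run:
```python
from kin import *
s=state();print(s["tcp_pos"])
g=json.load(open("gred.json"));b=[.313,-.2928,-.609]
pl=lambda dz:rodplace((.6613,-.1337),g[1],R.from_quat(g[2]),b,0,0,-.3,dz)
plan([("over",*pl(.14)),("o2",*pl(.088)),("down",*pl(0))],s)
```

```text
[ 0.48034084 -0.12923121  0.3189184 ]
over rows 10 a [-0.735  0.712  1.469] t [ 44.8 178.6  49.7] ok margin 0.39 maxstep 0.33 q [-0.27 -0.17  1.8  -0.04  0.59  1.62]
o2 rows 1 a [-0.735  0.712  1.469] t [ 44.6 178.8 101.7] ok margin 0.28 maxstep 0.11 q [-0.27 -0.13  1.87 -0.05  0.48  1.63]
down rows 2 a [-0.735  0.712  1.469] t [ 44.4 179.2 189.7] ok margin 0.08 maxstep 0.1 q [-0.27 -0.02  1.97 -0.08  0.28  1.66]
```

Call:
drive_tool --motion '[{"ax":-0.735,"ay":0.712,"az":1.469,"tx":45,"ty":100,"tz":10,"grip":5},{"ax":-0.735,"ay":0.712,"az":1.469,"tx":45,"ty":100,"tz":10,"grip":5},{"ax":-0.735,"ay":0.712,"az":1.469,"tx":45,"ty":100,"tz":10,"grip":5},{"ax":-0.735,"ay":0.712,"az":1.469,"tx":45,"ty":100,"tz":10,"grip":5},{"ax":-0.735,"ay":0.712,"az":1.469,"tx":45,"ty":100,"tz":10,"grip":5},{"ax":-0.735,"ay":0.712,"az":1.469,"tx":45,"ty":100,"tz":10,"grip":5},{"ax":-0.735,"ay":0.712,"az":1.469,"tx":45,"ty":100,"tz":10,"grip":5},{"ax":-0.735,"ay":0.712,"az":1.469,"tx":45,"ty":140,"tz":10,"grip":5},{"ax":-0.735,"ay":0.712,"az":1.469,"tx":45,"ty":179,"tz":20,"grip":5},{"ax":-0.735,"ay":0.712,"az":1.469,"tx":45,"ty":179,"tz":60,"grip":5},{"ax":-0.735,"ay":0.712,"az":1.469,"tx":45,"ty":179,"tz":98,"grip":5},{"ax":-0.735,"ay":0.712,"az":1.469,"tx":45,"ty":179,"tz":98,"grip":5}]'

```text
clock: 54.05
tcp_pos: [0.6614, -0.1333, 0.2132]
tcp_rot: [0.888, -0.132, 0.435, 0.066]
ft_force: [-0.9, 1.5, -0.5]
grip_width: 0.0162
grip_force: 79.7
```

Run:
```python
from align import *
align(json.load(open("gred.json")),[.313,-.2928,-.609],(.6613,-.1337),-.3,.088,"a3")
print([(c,p.tolist()) for c,p in marks("wrist","vial1",.093,state())])
```

```text
rod o [ 0.6585 -0.1326  0.2186] tip [ 0.6573 -0.1326  0.0986] axis [-0.01  0.   -1.  ]
side tip [248.8 162.2] shaft30 [248.8 154. ] mouth [248.1 163.3] v75 [248. 168.]
tip+8mm (249, 160) V [124, 126, 124, 124, 124, 124, 123, 120, 123, 126, 123, 120, 117, 114, 118, 119, 120, 120, 120, 123, 121, 121, 124, 124, 121, 120, 117, 114, 108] S [107, 109, 111, 95, 93, 95, 97, 100, 104, 119, 114, 106, 85, 51, 61, 84, 108, 115, 121, 108, 122, 107, 115, 109, 112, 108, 102, 72, 99]
shaft30 (249, 154) V [121, 124, 124, 124, 126, 121, 120, 122, 120, 125, 121, 118, 119, 115, 111, 120, 120, 121, 124, 128, 124, 122, 125, 122, 120, 121, 117, 102, 74] S [124, 115, 109, 115, 107, 118, 125, 107, 119, 108, 116, 102, 66, 27, 30, 70, 115, 122, 111, 114, 113, 111, 116, 119, 115, 118, 116, 113, 100]
v85 (248, 165) V [225, 228, 227, 227, 225, 226, 226, 225, 224, 225, 216, 170, 125, 105, 100, 97, 103, 107, 97, 113, 119, 121, 123, 120, 121, 126, 124, 125, 111] S [151, 153, 154, 152, 152, 151, 152, 154, 154, 152, 159, 165, 204, 209, 212, 223, 208, 153, 79, 90, 109, 114, 110, 113, 116, 101, 97, 86, 51]
v75 (248, 168
[... 859 characters left out ...]
18, 131, 130, 104, 51, 7, 4, 6, 5, 7, 5, 6, 6, 25, 66, 76, 54, 31, 21, 11, 7, 6]
v85 (252, 304) V [180, 192, 199, 201, 193, 170, 141, 127, 127, 129, 130, 132, 135, 137, 139, 139, 140, 140, 140, 140, 135, 129, 141, 171, 194, 202, 200, 192, 182] S [62, 110, 140, 143, 144, 144, 139, 133, 133, 130, 112, 66, 23, 7, 4, 4, 5, 5, 5, 11, 32, 77, 125, 142, 139, 140, 140, 124, 64]
v75 (252, 306) V [183, 193, 200, 200, 191, 170, 141, 127, 127, 128, 128, 131, 131, 133, 135, 139, 138, 138, 138, 137, 132, 127, 142, 174, 196, 204, 201, 192, 180] S [56, 106, 136, 143, 144, 144, 137, 133, 133, 133, 133, 119, 84, 50, 26, 18, 17, 18, 26, 43, 73, 110, 136, 141, 141, 138, 138, 120, 61]
[(0.57, [0.6655, -0.1358])]
```

```bash
python3 - <<'E'
from align import *
s=state();print(s["tcp_pos"],s["tcp_rot"].round(4))
im=cv2.imread("pics/a3w.png");h=cv2.cvtColor(im,cv2.COLOR_BGR2HSV)
print("rows 286..")
for c in(240,243,246,248,258,260,263): print(c,h[286:328,c,2].tolist())
# projected mouth ring (outer 13mm, bore 8mm) for candidates
for v in((.6613,-.1337),(.6553,-.1315)):
    for rad in(.008,.013):
        P=np.array([proj("wrist",[v[0]+rad*np.cos(t),v[1]+rad*np.sin(t),.093],s) for t in np.linspace(0,2*np.pi,60)]);print(v,rad,"cols",P[:,0].min().round(1),P[:,0].max().round(1),"rows",P[:,1].min().round(1),P[:,1].max().round(1))
E
python3 -c "
import cv2,numpy as np
a=cv2.imread('pics/a3w.png')[265:345,205:305];b=cv2.imread('pics/a3s.png')[135:200,215:280]
cv2.imwrite('pics/c5.png',np.hstack([cv2.resize(a,(480,384),interpolation=cv2.INTER_CUBIC),cv2.resize(b,(320,384),interpolation=cv2.INTER_CUBIC)]))"
```

```text
[ 0.66529912 -0.13479054  0.22445996] [ 0.8846 -0.1314  0.4423  0.0671]
rows 286..
240 [158, 175, 212, 247, 255, 255, 255, 255, 255, 255, 255, 254, 242, 224, 205, 197, 198, 199, 199, 199, 200, 199, 199, 198, 192, 178, 164, 154, 150, 151, 157, 164, 168, 172, 178, 182, 189, 210, 241, 255, 255, 255]
243 [158, 171, 205, 242, 255, 255, 255, 255, 255, 243, 224, 212, 208, 207, 202, 194, 185, 176, 170, 168, 170, 173, 180, 187, 192, 195, 195, 193, 183, 165, 141, 126, 124, 124, 124, 125, 132, 162, 206, 233, 239, 234]
246 [157, 168, 199, 235, 255, 255, 255, 242, 221, 211, 209, 206, 194, 172, 145, 131, 128, 126, 127, 127, 127, 126, 127, 129, 130, 134, 138, 142, 145, 149, 153, 160, 165, 168, 168, 164, 154, 151, 172, 195, 206, 206]
248 [144, 149, 168, 195, 215, 221, 219, 206, 191, 191, 191, 180, 159, 142, 134, 130, 130, 130, 130, 129, 128, 129, 130, 131, 132, 131, 133, 142, 162, 184, 199, 203, 199, 195, 193, 190, 187, 183, 187, 198, 205, 207]
258 [136, 137, 136, 137, 140, 145, 149, 148, 146, 144, 143, 146, 148, 147, 142, 136, 133, 132, 135, 138, 132, 126, 125, 126, 129, 134, 137, 141, 147, 156, 166, 173, 177, 180, 179, 176, 166, 156, 170, 209, 237, 245]
260 [144, 144, 155, 184, 217, 235, 240, 237, 227, 211, 197, 195, 197, 196, 188, 173, 159, 148, 141, 139, 142, 145, 152, 160, 170, 180, 185, 188, 186, 173, 152, 137, 134, 134, 135, 135, 132, 139, 176, 227, 255, 255]
263 [157, 159, 171, 203, 240, 255, 255, 255, 255, 255, 252, 236, 219, 208, 204, 202, 201, 201, 202, 202, 204, 203, 204, 203, 203, 199, 188, 173, 158, 150, 153, 160, 170, 179, 188, 196, 205, 217, 232, 250, 255, 255]
(0.6613, -0.1337) 0.008 cols 243.4 260.5 rows 303.2 319.4
(0.6613, -0.1337) 0.013 cols 238.0 265.8 rows 298.2 324.6
(0.6553, -0.1315) 0.008 cols 242.9 260.1 rows 309.6 326.0
(0.6553, -0.1315) 0.013 cols 237.5 265.5 rows 304.6 331.2
```

View pics/c5.png

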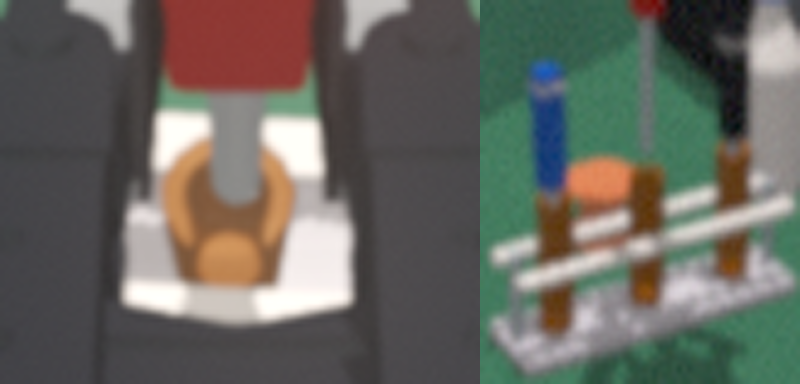

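The crop shows the red shaft at (237,190) over the vial bore, slightly right of its centre. The blue and black rods are seated. The arm was still settling in that picture, so I'll measure again.

Run:
```python
from align import *
align(json.load(open("gred.json")),[.313,-.2928,-.609],(.6613,-.1337),-.3,.088,"a4")
s=state();print(s["tcp_pos"])
h=cv2.cvtColor(cv2.imread("pics/a4w.png"),cv2.COLOR_BGR2HSV)
for c in(245,246,247,258,259): print(c,h[286:328,c,2].tolist())
for rad in(.008,.013):
    P=np.array([proj("wrist",[.6613+rad*np.cos(t),-.1337+rad*np.sin(t),.093],s) for t in np.linspace(0,2*np.pi,60)]);print(rad,"cols",P[:,0].min().round(1),P[:,0].max().round(1),"rows",P[:,1].min().round(1),P[:,1].max().round(1))
```

```text
rod o [ 0.6623 -0.1342  0.2298] tip [ 0.6631 -0.1347  0.1098] axis [ 0.007 -0.004 -1.   ]
side tip [247.9 158.5] shaft30 [248.  150.4] mouth [248.1 163.3] v75 [248. 168.]
tip+8mm (248, 156) V [121, 127, 123, 123, 123, 122, 124, 125, 124, 124, 123, 124, 121, 116, 112, 114, 120, 120, 123, 123, 121, 122, 121, 122, 123, 120, 125, 120, 109] S [114, 116, 114, 110, 116, 117, 109, 114, 111, 111, 112, 107, 80, 42, 20, 60, 89, 113, 116, 106, 116, 107, 114, 117, 116, 115, 116, 115, 117]
shaft30 (248, 150) V [118, 125, 122, 123, 122, 123, 123, 121, 123, 121, 125, 121, 121, 119, 114, 114, 116, 128, 123, 123, 122, 113, 111, 93, 90, 82, 78, 86, 70] S [112, 106, 121, 116, 113, 116, 118, 126, 110, 112, 114, 116, 82, 39, 22, 49, 103, 110, 108, 114, 115, 113, 113, 115, 105, 115, 101, 107, 106]
v85 (248, 165) V [226, 227, 227, 227, 224, 226, 226, 223, 224, 226, 215, 170, 125, 104, 99, 102, 108, 108, 93, 112, 121, 125, 120, 120, 125, 123, 128, 122, 109] S [153, 148, 153, 154, 155, 151, 150, 159, 150, 151, 159, 170, 188, 228, 224, 195, 196, 151, 80, 84, 116, 112, 119, 115, 108, 104, 100, 86, 51]
v75 (248,
[... 2021 characters left out ...]
 153, 153, 155, 156, 156, 156, 157, 168, 208, 250, 255, 255, 253, 231, 214, 211, 209, 196, 170, 142, 129, 127, 128, 129, 129, 129, 128, 129, 129, 128, 128, 130, 140, 157, 178, 192, 197, 194]
258 [136, 136, 137, 137, 136, 136, 136, 136, 137, 136, 136, 138, 143, 155, 170, 177, 184, 189, 187, 192, 200, 204, 195, 176, 151, 132, 126, 125, 125, 124, 125, 125, 128, 133, 137, 141, 146, 153, 164, 170, 171, 172]
259 [137, 137, 138, 139, 140, 140, 140, 140, 140, 141, 143, 145, 159, 188, 216, 226, 232, 235, 226, 214, 207, 208, 205, 194, 175, 155, 141, 134, 129, 130, 132, 137, 145, 155, 164, 169, 171, 172, 167, 156, 147, 147]
0.008 cols 243.3 260.3 rows 303.9 320.1
0.013 cols 238.0 265.7 rows 298.9 325.2
```

Call:
drive_tool --motion '[{"ax":0,"ay":0,"az":0,"tx":-3,"ty":-1.9,"tz":-4,"grip":5},{"ax":0,"ay":0,"az":0,"tx":-3,"ty":-1.9,"tz":-4,"grip":5},{"ax":0,"ay":0,"az":0,"tx":-3,"ty":-1.9,"tz":-4,"grip":5},{"ax":0,"ay":0,"az":0,"tx":-11,"ty":-1.9,"tz":2,"grip":5},{"ax":0,"ay":0,"az":0,"tx":-19,"ty":-1.9,"tz":8.5,"grip":5},{"ax":0,"ay":0,"az":0,"tx":-27,"ty":-1.9,"tz":14.5,"grip":5},{"ax":0,"ay":0,"az":0,"tx":-35,"ty":-1.9,"tz":20.5,"grip":5},{"ax":0,"ay":0,"az":0,"tx":-35,"ty":-1.9,"tz":20.5,"grip":5},{"ax":0,"ay":0,"az":0,"tx":-35,"ty":-1.9,"tz":20.5,"grip":5}]'

```text
clock: 55.42
tcp_pos: [0.6604, -0.1312, 0.1815]
tcp_rot: [0.885, -0.131, 0.441, 0.067]
ft_force: [-0.5, -0.2, -0.4]
grip_width: 0.0163
grip_force: 79.7
```

Call:
drive_tool --motion '[{"ax":0,"ay":0,"az":0,"tx":-9,"ty":0,"tz":7,"grip":5},{"ax":0,"ay":0,"az":0,"tx":-18,"ty":0,"tz":14,"grip":5},{"ax":0,"ay":0,"az":0,"tx":-27,"ty":0,"tz":21,"grip":5},{"ax":0,"ay":0,"az":0,"tx":-35,"ty":0,"tz":27,"grip":5},{"ax":0,"ay":0,"az":0,"tx":-39,"ty":0,"tz":30.3,"grip":5},{"ax":0,"ay":0,"az":0,"tx":-39,"ty":0,"tz":30.3,"grip":5},{"ax":0,"ay":0,"az":0,"tx":-39,"ty":0,"tz":30.3,"grip":5}]'

```text
clock: 56.3
tcp_pos: [0.6612, -0.1316, 0.1325]
tcp_rot: [0.885, -0.131, 0.441, 0.067]
ft_force: [-0.0, -0.2, -0.2]
grip_width: 0.0161
grip_force: 79.7
```

Call:
drive_tool --motion '[{"ax":0,"ay":0,"az":0,"tx":-2,"ty":0,"tz":1.6,"grip":5},{"ax":0,"ay":0,"az":0,"tx":-2,"ty":0,"tz":1.6,"grip":5},{"ax":0,"ay":0,"az":0,"tx":-2,"ty":0,"tz":1.6,"grip":42},{"ax":0,"ay":0,"az":0,"tx":-2,"ty":0,"tz":1.6,"grip":42},{"ax":0,"ay":0,"az":0,"tx":-2,"ty":0,"tz":1.6,"grip":42},{"ax":0,"ay":0,"az":0,"tx":-2,"ty":0,"tz":1.6,"grip":42},{"ax":0,"ay":0,"az":0,"tx":0,"ty":0,"tz":-50,"grip":42},{"ax":0,"ay":0,"az":0,"tx":0,"ty":0,"tz":-110,"grip":42},{"ax":0,"ay":0,"az":0,"tx":0,"ty":0,"tz":-160,"grip":42},{"ax":0,"ay":0,"az":0,"tx":0,"ty":0,"tz":-160,"grip":42},{"ax":0,"ay":0,"az":0,"tx":0,"ty":0,"tz":-160,"grip":42}]'

```text
clock: 57.68
tcp_pos: [0.5387, -0.094, 0.228]
tcp_rot: [0.886, -0.131, 0.44, 0.067]
ft_force: [0.6, -0.4, -0.3]
grip_width: 0.042
grip_force: 0.0
```

Run:
```python
from rodcheck import *
s=check([("blue",(.687,-.066)),("red",(.659,-.1325)),("black",(.636,-.2015))])
for t,z in(("cup1",.0775),("rod1",.134),("switch_tip",.122)): print("side",t,[(c,p.tolist()) for c,p in marks("side",t,z)])
print(s["tcp_pos"],s["joints"].round(2))
# expected lever: dryer frame from pegs
pegs=np.array([[.6634,.1195],[.598,.2255],[.538,.3281]]);y=pegs[2]-pegs[0];y/=np.linalg.norm(y);x=np.array([y[1],-y[0]]);o=pegs.mean(0)+y*.05
piv=o+y*.168;print("x",x,"o",o,"pivot",piv,"tip off",piv-x*.08*np.sin(.5),"z",.052+.08*np.cos(.5),"tip on",piv+x*.08*np.sin(.5))
for n in("side","top"):
    arm.camera(n);print(n,[(d["conf"],np.array(d["position"])*[512,384]) for d in arm.mark_of(n,"switch_tip")], proj(n,np.r_[piv-x*.0384,.122]))
```

```text
blue expect top [228.8 146.2] bottom [229.2 165.8]
[(136, [76, 108, 94]), (138, [77, 109, 94]), (140, [77, 112, 94]), (142, [77, 110, 94]), (144, [87, 110, 91]), (146, [107, 193, 162]), (148, [113, 136, 147]), (150, [113, 64, 130]), (152, [110, 174, 117]), (154, [108, 205, 119]), (156, [108, 200, 118]), (158, [108, 202, 120]), (160, [108, 202, 120]), (162, [108, 205, 120]), (164, [108, 201, 119]), (166, [112, 138, 116]), (168, [61, 36, 109]), (170, [13, 137, 107]), (172, [14, 173, 98])]
red expect top [248.5 142.7] bottom [248.4 161.9]
[(132, [75, 116, 94]), (134, [76, 103, 95]), (136, [77, 115, 92]), (138, [75, 111, 92]), (140, [76, 117, 97]), (142, [34, 75, 107]), (144, [5, 162, 147]), (146, [6, 84, 128]), (148, [4, 102, 119]), (150, [3, 171, 111]), (152, [5, 183, 113]), (154, [4, 181, 113]), (156, [2, 195, 113]), (158, [63, 212, 112]), (160, [62, 185, 116]), (162, [4, 181, 114]), (164, [9, 114, 115]), (166, [15, 174, 103]), (168, [16, 205, 95])]
black expect top [266.6 138.9] bottom [266.  157.7]
[(128, [134, 21, 34]), (130, [114, 37, 44]), (132, [115, 31, 41]), (134, [92, 22, 43]
[... 382 characters left out ...]
0.2892]), (0.63, [0.6098, 0.2216]), (0.51, [0.1577, -0.2641])]
side rod1 [(0.71, [0.6826, -0.0689]), (0.58, [0.6545, -0.137]), (0.52, [0.6316, -0.2005])]
side switch_tip [(0.61, [0.5522, 0.2598]), (0.45, [0.4772, 0.3872]), (0.23, [0.5937, -0.1398])]
[ 0.53866453 -0.09401785  0.22801839] [-0.26 -0.48  2.1  -0.06  0.6   1.64]
x [0.85705759 0.51522062] o [0.57403897 0.26721955] pivot [0.4874819  0.41120522] tip off [0.45461028 0.39144443] z 0.12220660495122981 tip on [0.52035353 0.43096602]
side [(0.7, array([160.9216, 245.184 ]))] [167.0633397  249.94562411]
top [(0.57, array([111.7184, 195.8016])), (0.42, array([371.2, 120. ])), (0.31, array([173.0048, 163.5072]))] [113.74886274 202.37655447]
```

Run:
```python
from kin import *
s=state()
o1,d1=ray("side",(160.9,245.2));o2,d2=ray("top",(111.7,195.8));A=np.c_[d1,-d2];t=np.linalg.lstsq(A,o2-o1,rcond=None)[0];print(o1+d1*t[0],o2+d2*t[1])
tip=(o1+d1*t[0]+o2+d2*t[1])/2
r=pickR(.541,0,1);plan([("w",np.array([.43,.05,.26]),r),("pre",np.r_[tip[:2]-.085*az(.541)[:2],.19],r)],s)
```

```text
[0.47135715 0.39399667 0.12846817] [0.47173027 0.39432517 0.12862997]
w rows 7 a [ 0.387 -0.864 -0.774] t [ -62.  -106.  -136.5] ok margin 0.25 maxstep 0.2 q [-0.02 -0.18  1.57  0.    1.75  1.01]
pre rows 5 a [ 0.387 -0.864 -0.774] t [-188.3 -384.4 -188.3] ok margin 0.56 maxstep 0.14 q [0.61 0.06 1.49 0.   1.6  1.64]
```

Call:
drive_tool --motion '[{"ax":0.387,"ay":-0.864,"az":-0.774,"tx":-62,"ty":-106,"tz":-136,"grip":10},{"ax":0.387,"ay":-0.864,"az":-0.774,"tx":-62,"ty":-106,"tz":-136,"grip":0},{"ax":0.387,"ay":-0.864,"az":-0.774,"tx":-62,"ty":-106,"tz":-136,"grip":0},{"ax":0.387,"ay":-0.864,"az":-0.774,"tx":-62,"ty":-106,"tz":-136,"grip":0},{"ax":0.387,"ay":-0.864,"az":-0.774,"tx":-62,"ty":-106,"tz":-136,"grip":0},{"ax":0.387,"ay":-0.864,"az":-0.774,"tx":-188,"ty":-384,"tz":-188,"grip":0},{"ax":0.387,"ay":-0.864,"az":-0.774,"tx":-188,"ty":-384,"tz":-188,"grip":0},{"ax":0.387,"ay":-0.864,"az":-0.774,"tx":-188,"ty":-384,"tz":-188,"grip":0},{"ax":0.387,"ay":-0.864,"az":-0.774,"tx":-188,"ty":-384,"tz":-188,"grip":0},{"ax":0.387,"ay":-0.864,"az":-0.774,"tx":-188,"ty":-384,"tz":-188,"grip":0},{"ax":0.387,"ay":-0.864,"az":-0.774,"tx":-188,"ty":-384,"tz":-188,"grip":0},{"ax":0.387,"ay":-0.864,"az":-0.774,"tx":-188,"ty":-384,"tz":-188,"grip":0}]'

```text
clock: 59.58
tcp_pos: [0.399, 0.3498, 0.1902]
tcp_rot: [0.964, 0.267, 0.001, 0.001]
ft_force: [-0.5, -0.4, -0.7]
grip_width: -0.0001
grip_force: 0.0
```

```bash
cat > sw.py <<'E'
from kin import *
s,im=snap("wrist","pics/sw.png");s=state();s,im=snap("wrist","pics/sw.png")
print(s["tcp_pos"],s["tcp_rot"].round(3))
for t,z in(("switch_tip",.122),("peg1",.03)): print(t,[(c,p.tolist()) for c,p in marks("wrist",t,z,s)])
hsv=cv2.cvtColor(im,cv2.COLOR_BGR2HSV);m=cv2.inRange(hsv,np.array((0,140,60)),np.array((6,255,255)))|cv2.inRange(hsv,np.array((172,140,60)),np.array((180,255,255)))
n,l,st,ce=cv2.connectedComponentsWithStats(m)
for i in range(1,n):
    if st[i,4]>60: print(st[i],ce[i].round(1),at_z("wrist",ce[i],.122,s).round(4))
E
python3 sw.py
```

```text
[0.39929192 0.34935972 0.19076729] [0.964 0.267 0.001 0.001]
switch_tip [(0.8, [0.4729, 0.4])]
peg1 [(0.82, [0.5484, 0.328])]
[   30    48   132   230 19000] [ 93.5 168.6] [0.3609 0.4742 0.122 ]
[227  72  35  34 940] [244.2  88.2] [0.4713 0.3985 0.122 ]
[495 347  17  14 146] [503.4 353.7] [ 0.3825 -0.1244  0.122 ]
```

Call:
drive_tool --motion '[{"ax":0,"ay":0,"az":0,"tx":10,"ty":-5,"tz":40,"grip":0},{"ax":0,"ay":0,"az":0,"tx":20,"ty":-5,"tz":82,"grip":0},{"ax":0,"ay":0,"az":0,"tx":20,"ty":-5,"tz":82,"grip":0},{"ax":0,"ay":0,"az":0,"tx":45,"ty":-5,"tz":82,"grip":0},{"ax":0,"ay":0,"az":0,"tx":60,"ty":-5,"tz":82,"grip":0},{"ax":0,"ay":0,"az":0,"tx":72,"ty":-5,"tz":82,"grip":0},{"ax":0,"ay":0,"az":0,"tx":84,"ty":-5,"tz":82,"grip":0},{"ax":0,"ay":0,"az":0,"tx":96,"ty":-5,"tz":82,"grip":0},{"ax":0,"ay":0,"az":0,"tx":108,"ty":-5,"tz":82,"grip":0},{"ax":0,"ay":0,"az":0,"tx":120,"ty":-5,"tz":82,"grip":0},{"ax":0,"ay":0,"az":0,"tx":130,"ty":-5,"tz":82,"grip":0},{"ax":0,"ay":0,"az":0,"tx":130,"ty":-5,"tz":82,"grip":0}]'

```text
clock: 61.28
tcp_pos: [0.508, 0.4212, 0.1081]
tcp_rot: [0.964, 0.267, 0.0, 0.001]
ft_force: [-0.8, -1.1, -0.3]
grip_width: -0.0001
grip_force: 0.5
```

```bash
python3 sw.py
```

```text
[0.50797384 0.42121815 0.10827406] [0.964 0.267 0.001 0.001]
switch_tip [(0.9, [0.5305, 0.4328])]
peg1 [(0.78, [0.5471, 0.3296])]
[   26   161   111   178 12432] [ 68.6 253.4] [0.4547 0.5112 0.122 ]
[ 230  191   52   54 2160] [255.5 216.9] [0.5309 0.4325 0.122 ]
[193 238  10  16  87] [198.4 244.5] [0.5038 0.4488 0.122 ]
```

Call:
drive_tool --motion '[{"ax":0,"ay":0,"az":0,"tx":3,"ty":0,"tz":0,"grip":0},{"ax":0,"ay":0,"az":0,"tx":6,"ty":0,"tz":0,"grip":0},{"ax":0,"ay":0,"az":0,"tx":8,"ty":0,"tz":0,"grip":0},{"ax":0,"ay":0,"az":0,"tx":9,"ty":0,"tz":0,"grip":0},{"ax":0,"ay":0,"az":0,"tx":9,"ty":0,"tz":0,"grip":0}]'

```text
clock: 62.1
tcp_pos: [0.5085, 0.4216, 0.1089]
tcp_rot: [0.964, 0.267, -0.008, 0.004]
ft_force: [-19.5, -13.3, 9.2]
grip_width: -0.0001
grip_force: 11.9
```

```bash
python3 sw.py
```

```text
[0.50854699 0.42166783 0.10885962] [ 0.964  0.267 -0.008  0.004]
switch_tip [(0.66, [0.5335, 0.4328]), (0.38, [0.5599, 0.3839])]
peg1 [(0.67, [0.5457, 0.3268])]
[   27   160   111   177 12480] [ 69.4 252.1] [0.4563 0.5117 0.122 ]
[ 230  192   52   54 2147] [255.7 218.1] [0.5311 0.4327 0.122 ]
[193 236  10  15  83] [198.3 242.2] [0.5055 0.4499 0.122 ]
```

The lever is against its stop at full throw. Backing off and checking everything.

Call:
drive_tool --motion '[{"ax":0,"ay":0,"az":0,"tx":-20,"ty":0,"tz":0,"grip":0},{"ax":0,"ay":0,"az":0,"tx":-50,"ty":0,"tz":-10,"grip":0},{"ax":0,"ay":0,"az":0,"tx":-90,"ty":0,"tz":-70,"grip":0},{"ax":0,"ay":0,"az":0,"tx":-130,"ty":0,"tz":-130,"grip":0},{"ax":0,"ay":0,"az":0,"tx":-170,"ty":0,"tz":-160,"grip":0},{"ax":0,"ay":0,"az":0,"tx":-170,"ty":0,"tz":-160,"grip":0},{"ax":0,"ay":0,"az":0,"tx":-170,"ty":0,"tz":-160,"grip":0}]'

```text
clock: 63.18
tcp_pos: [0.3698, 0.3386, 0.2691]
tcp_rot: [0.964, 0.267, 0.002, 0.0]
ft_force: [-0.3, -0.6, 0.0]
grip_width: -0.0
grip_force: 0.0
```

```bash
python3 sw.py
python3 - <<'E'
from kin import *
s=state();arm.camera("side")
for t,z in(("cup1",.0775),("rod1",.134),("switch_tip",.122)): print("side",t,[(c,p.tolist()) for c,p in marks("side",t,z)])
arm.camera("top")
for t,z in(("cup1",.0775),("rod1",.134),("switch_tip",.122)): print("top",t,[(c,p.tolist()) for c,p in marks("top",t,z)])
_,sd=snap("side","pics/end.png");hsv=cv2.cvtColor(sd,cv2.COLOR_BGR2HSV)
for n,v in(("orange",(.663,.120)),("yellow",(.598,.2255))):
    pt,pb=proj("side",[*v,.125]),proj("side",[*v,.03]);c=int((pt[0]+pb[0])/2);print(n,pt.round(1),pb.round(1),[(r,hsv[r,c].tolist()) for r in range(int(pt[1])-14,int(pb[1])+16,3)])
E
```

```text
[0.3697184  0.33841576 0.26748446] [0.964 0.267 0.001 0.001]
switch_tip []
peg1 [(0.98, [0.5488, 0.3289]), (0.71, [0.6605, 0.1238])]
[245   0  21   6  94] [254.6   2. ] [0.523  0.4276 0.122 ]
[   56    34   125   202 15711] [119.  139.4] [0.3368 0.4795 0.122 ]
[486 317  26  15 212] [498.7 324.2] [ 0.3729 -0.1912  0.122 ]
side cup1 [(0.91, [0.1562, -0.2812]), (0.63, [0.3151, 0.2888]), (0.6, [0.6076, 0.2108]), (0.59, [0.6699, 0.1014]), (0.57, [0.7221, -0.2303]), (0.37, [0.6117, 0.1796])]
side rod1 [(0.67, [0.6261, -0.1799]), (0.65, [0.6598, -0.1469]), (0.51, [0.7124, -0.0873])]
side switch_tip [(0.79, [0.5337, 0.4282])]
top cup1 [(0.97, [0.6001, 0.2229]), (0.91, [0.3439, 0.235]), (0.91, [0.1796, -0.3326]), (0.59, [0.6681, 0.1114]), (0.16, [0.2404, 0.2866])]
top rod1 [(0.68, [0.6304, -0.1997]), (0.59, [0.6473, -0.1246]), (0.54, [0.6951, -0.0637])]
top switch_tip [(0.7, [0.5288, 0.427])]
orange [192.5 179.7] [194.4 207.4] [(165, [130, 8, 98]), (168, [150, 10, 106]), (171, [110, 7, 116]), (174, [5, 29, 152]), (177, [17, 249, 238]), (180, [19, 244, 240]), (183, [14, 244, 222]), (186, [14, 224, 147]), (189, [14, 237, 143]), (192, [14, 237, 141]), (195, [13, 215, 147]), (198, [15, 237, 143]), (201, [14, 237, 142]), (204, [14, 237, 141]), (207, [14, 237, 140]), (210, [13, 215, 140]), (213, [15, 11, 226]), (216, [13, 8, 237]), (219, [11, 9, 238]), (222, [15, 9, 239])]
yellow [180.2 200. ] [182.8 229.6] [(186, [74, 110, 125]), (189, [72, 109, 124]), (192, [74, 104, 128]), (195, [28, 238, 215]), (198, [29, 244, 237]), (201, [28, 244, 228]), (204, [26, 242, 203]), (207, [26, 236, 131]), (210, [26, 235, 129]), (213, [25, 236, 136]), (216, [26, 236, 135]), (219, [26, 235, 129]), (222, [25, 236, 132]), (225, [26, 234, 135]), (228, [25, 236, 134]), (231, [26, 238, 133]), (234, [22, 86, 152]), (237, [17, 7, 240]), (240, [21, 7, 240]), (243, [15, 6, 240])]
```

```bash
python3 -c "
from cell import arm
print(arm.finish_job())"
```

```text
the job is handed in; nothing more can be done
None
```

I handed the job in: both cups present are upside down on pegs, all three rods are fully in vials and the lever is on, as far as my last camera checks show; the hand-in returned no verdict.

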